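Pack the candled eggs, zero the counter, hang up the torch

TASK

Take every egg off the candling board and lower it gently, without dropping it, into the deep yellow crate. When all are in, press the counter's plunger as many times as it takes to bring the drum's broad zero bar up between the two pointers, and let the plunger come up again. Last, hang the hand torch by its eye on the hook; leave the white bottle, glove box and bowl where they are.

Things in the scene. Friction and masses are not known exactly. Their poses are not given: they have to be found in the camera images.
- board: low wooden candling board, 270 (x) x 190 (y) x 40 mm high, fixed; origin at the centre of its underside. Six square lit openings 34 mm wide, 3 along its x and 2 along its y, 80 mm apart; eggs stand in some of them. May be on either side of the robot, and has its own yaw.
- crate: deep open yellow plastic crate, fixed, 214 x 214 x 100 mm high outside, walls 5 mm; origin at the centre of its underside, z up. Inside lies a cardboard insert, its top 22 mm above the origin, with four cups (square openings 34 mm wide) centred at x = +-42.5 mm, y = +-42.5 mm in the crate's frame. An egg standing in a cup has its centre 54 mm above the crate's origin (top of the egg 82 mm, below the rim), that is 32 mm above the insert's top.
- egg1_mid (a point): centre of an egg (may be absent): 50 mm in diameter at its widest, 70 mm tall, about 80 g, standing on its narrow end on the board; given here 42 mm above that end, its z axis running from the narrow end up to the blunt one. On the board the narrow end sinks 9.5 mm into the opening.
- egg2_mid (a point): centre of an egg (may be absent): 50 mm in diameter at its widest, 70 mm tall, about 80 g, standing on its narrow end on the board; given here 42 mm above that end, its z axis running from the narrow end up to the blunt one. On the board the narrow end sinks 9.5 mm into the opening.
- egg3_mid (a point): centre of an egg (may be absent): 50 mm in diameter at its widest, 70 mm tall, about 80 g, standing on its narrow end on the board; given here 42 mm above that end, its z axis running from the narrow end up to the blunt one. On the board the narrow end sinks 9.5 mm into the opening.
- egg4_mid (a point): centre of an egg (may be absent): 50 mm in diameter at its widest, 70 mm tall, about 80 g, standing on its narrow end on the board; given here 42 mm above that end, its z axis running from the narrow end up to the blunt one. On the board the narrow end sinks 9.5 mm into the opening.
- egg5_mid (a point): centre of an egg (may be absent): 50 mm in diameter at its widest, 70 mm tall, about 80 g, standing on its narrow end on the board; given here 42 mm above that end, its z axis running from the narrow end up to the blunt one. On the board the narrow end sinks 9.5 mm into the opening.
- egg6_mid (a point): centre of an egg (may be absent): 50 mm in diameter at its widest, 70 mm tall, about 80 g, standing on its narrow end on the board; given here 42 mm above that end, its z axis running from the narrow end up to the blunt one. On the board the narrow end sinks 9.5 mm into the opening.
- counter: fixed grey bench counter, 125 (x) x 80 (y) x 62 mm housing (x from -30 to +95 mm); origin on the table under the plunger. A black drum of radius 32 mm, its axis along y, shows through the top at x = +55 mm, 82 mm high, between two pale pointers: rows of 1 to 9 white dots and, for zero, one broad white bar across it.
- plunger_top (a point): centre of the top of the counter's round black plunger (36 mm across), 104 mm above the table when up; pressed straight down.
- plunger (a joint): plunger travel in m: 0 up, 0.014 fully down; springs back by itself; full travel takes about 5 N and ends on a hard stop.
- drum (a joint): drum angle in rad; grows only, by up to one step of 0.628 (a tenth of a turn) at each full press; a full press always ends on a whole step (the first may be a part step). 0 means that the zero bar is at the pointers; if it is overrun, the next zero is at 6.283. Starts at a negative value. Stays where it is when the plunger returns.
- hook: fixed steel stand with a hook; origin on the table under the hook's upturned prong. A level round bar 8 mm thick, its axis 185 mm above the table, runs from the prong 85 mm in +x to an upright post (16 mm thick, on a base 100 x 70 x 12 mm); the prong (8 mm thick) turns up at the free end and is open towards -x.
- prong_tip (a point): top end of the hook's upturned prong, 225 mm above the table (40 mm above the bar's axis).
- torch_grip (a point): hand torch, 170 mm long, about 140 g, lying on the table: black body 92 mm long, 32 mm wide, 30 mm high, with a wider metal head (44 mm) at its -x end and a flat steel eye at its +x end. This point is inside the body near its balance point, half-way up (15 mm); x axis runs towards the eye, z up.
- torch_eye (a point): centre of the torch's eye: a ring of 7 mm bar, hole about 33 mm wide, 78 mm in +x from torch_grip, half-way up; the hole runs along the torch's z. Hung on the hook, the torch hangs head down under the bar with this point about 172 mm above the table.
- spray: white plastic bottle with a blue cap, 60 mm wide, 190 mm tall, loose; origin at the centre of its underside; bystander.
- glove_box: green and white cardboard glove box 110 x 200 x 70 mm, loose; origin at the centre of its underside; bystander.
- bowl: white bowl 120 mm across, 50 mm high, loose; origin at the centre of its underside; bystander.

How it is judged:
By the outcome, as a careful person would: the job done as asked, in the order asked, and still so for the second after the job is handed in, with the robot touching nothing.
Of egg1, egg2, egg3, egg4, egg5, egg6 only 3 to 4 are there at a start; the rules pass over those that are not, and their reading is None.
At some moment in a run one of torch may be knocked a few centimetres aside while the robot is not near it.
It also fails if it takes over 210 s, if anything falls off the work surface, if the arm or the gripper's body presses on something with over 40 N, if the wrist force passes 120 N, or if a joint passes its speed limit or range.

ROBOT

A 7-joint arm with a two-finger parallel gripper is mounted at the origin on the work surface. World frame = base frame: x ahead of the robot, y to its left, z up, the work surface at z = 0. Lengths are in m, angles in rad, forces in N, time in s.
With the tool pointing down it reaches from about 0.425 to 0.95 m from the base axis. Payload 4.7 kg.
Tool frame: the origin (TCP) lies midway between the tips of the shut fingers; the grasp point (between the pads) lies 19 mm behind it; z points along the fingers, x is the direction in which the jaws open and shut, and the axes are right-handed (so a half turn about z gives the same grasp; the last joint's range is limited). The gripper opens to 85 mm and grips with 20 to 120 N. Pads are 22 mm wide; open, the fingers measure 114 mm over their backs; the gripper's body (76 mm by 85 mm) begins 54 mm behind the grasp point. The pads swing forward as they close: fully open they stand 13 mm farther back than shut.
Start: joints at [1.179, 0.469, -0.049, 1.532, 0.024, 1.141, -0.082], TCP at [0.24, -0.631, 0.231] pointing down, gripper open.
Joint ranges: [-2.59, 2.59], [-0.33, 1.99], [-1.39, 1.29], [0.1, 2.45], [-1.04, 4.18], [0.21, 1.99], [-2.66, 2.66]. Speed limits (rad/s): [2.57, 2.57, 3.14, 3.14, 3.14, 3.14, 3.14].

INTERFACE

Orientations are given as [roll, pitch, yaw] about the fixed x, y, z axes, in that order (R = Rz(yaw) Ry(pitch) Rx(roll)).
In Python, from bench import manip gives the robot as it stands.
- The arm moves only by the tool drive_tool, never from a script. Its argument "plan" is a list of rows, each an object of numbers: "jaw": the finger opening in m, from 0 to 0.0854; "x", "y", "z": the shift along the tool's x, y, z in m; "rx", "ry", "rz": the turn, a rotation vector about the tool's x, y, z in degrees. A call has 1 to 5 rows; each row shifts and turns the pose as measured when the row begins, along the tool's axes as they then stand; what a row does not reach is not made up. A row lasts 1/12 s, in which the tool goes at most 41.7 mm and 7.16 degrees, less where a joint would pass 70% of its speed; a pose out of reach is approached as far as the arm can. A call with a gripper value outside its range is refused whole. The fingers move at their own pace and stop on an object; "grip_force" is the grip in N (left out, the last holds). Time passes only in rows, so rows that do not move let the fingers close. It gives the time, the measured TCP pose, the force and the opening at its end, in the units of the state.
- manip.state(): the state, without advancing time (a new reading comes with each control period).
- manip.capture(name): name is "side" or "top" or "wrist"; returns the picture (400x640x3 uint8, blue, green, red); there is no depth.
- manip.calibration(name): a dict with "vertical_fov" (degrees; the focal length in pixels is half the picture's height over the tangent of half this angle, whatever the lens; pixels are square), "cx", "cy" (the principal point, pixels), "T" (4x4, takes a point from camera to world coordinates). Camera axes: x right, y down, z forward; pixel columns grow to the right and rows downward; lengths in m; the calibration is good to about 2 mm. The wrist camera is an equidistant fisheye: a pixel r from the principal point sees the ray r / f radians off the axis. A picture is of the moment at which its call begins: read the wrist's pose just before it. calibration takes no time and is no camera call; for the wrist camera it gives the pose at the moment of the call.
- manip.finish_job(): hands the job in, once; it reports no verdict.
The state is a dict: "t": time; "q": joint angles; "qd": joint speeds; "effort": joint torques, N m; "tool_pos": TCP position; "tool_rot": TCP orientation; "force": force on the tool from outside, world axes, zero at the start; "torque": the same for the moment, N m; "grip_width": finger opening in m.
Only numpy, scipy, OpenCV 4.12 (cv2) and the standard library are available. Lean on these libraries where they do the work, as an engineer would, in place of code of your own. Each camera call takes 0.05 s, during which the arm holds its last target.

## Working session

There is one attempt and no reset: what is moved stays moved. The work goes in short steps, Python scripts to look and compute and a tool call to move; the robot and the scene stay as the last step left them, time stands still between calls to the robot, and variables do not carry over. Pictures are saved under pics/ and viewed, and the job is handed in when it is done.

Besides the shell and the picture viewer there is one more tool, called after "Emit:" in YAML: its name, and indented under it one key for each argument. drive_tool: Moves the arm, as the interface text tells. Its arguments: {"type":"object","properties":{"plan":{"type":"array"},"grip_force":{"type":"number"}},"required":["plan"]}

```bash
ls -la; mkdir -p pics; python3 - <<'E'
from bench import manip
import cv2
print(manip.state())
for n in ["side","top","wrist"]:
    c=manip.calibration(n); print(n,c)
    cv2.imwrite(f"pics/{n}0.png",manip.capture(n))
E
```

```text
total 12
drwxr-xr-x  3 agent agent 4096 Dec  7 15:15 .
drwxr-xr-x 23 root  root  4096 Dec  7 15:15 ..
drwxr-xr-x  2 agent agent 4096 Dec  7 15:15 pics
{'t': 0.0, 'q': array([ 1.17910589,  0.46943982, -0.04856428,  1.53371098,  0.02406604,
        1.14100647, -0.08229715]), 'qd': array([ 1.33329970e-03, -1.00503085e-03, -1.15205514e-03,  8.51368103e-05,
       -2.04689309e-04, -6.32144494e-04,  2.00477705e-03]), 'effort': array([ 4.82171470e-05, -5.10309076e+01, -4.66092944e-02, -2.37710810e+01,
        1.05889011e-02,  7.35832698e-03, -1.18069659e-05]), 'tool_pos': array([ 0.23933619, -0.63050673,  0.2302552 ]), 'tool_rot': array([ 3.14153562e+00,  1.97969018e-03, -1.20801263e+00]), 'force': array([ 0.81127125,  0.02603217, -0.17190352]), 'torque': array([-0.00242226,  0.02017332, -0.05188105]), 'grip_width': 0.08553080699807437}
side {'vertical_fov': 45.24592550226976, 'cx': 318.1909402268507, 'cy': 207.78021357153136, 'T': array([[-0.65629032, -0.57613388,  0.48718863,  0.11191902],
       [-0.75447869,  0.49538018, -0.43053499,  0.44160064],
       [ 0.00670221, -0.65012939, -0.75979396,  0.92776149],
       [ 0.        ,  0.        ,  0.        ,  1.        ]])}
top {'vertical_fov': 56.659575630289716, 'cx': 322.42223120510613, 'cy': 198.31026607531263, 'T': array([[-0.02207004, -0.99687194,  0.07588967,  0.53763335],
       [-0.99894568,  0.01893211, -0.04182227,  0.00758073],
       [ 0.0402547 , -0.07673268, -0.99623875,  1.06691481],
       [ 0.        ,  0.        ,  0.        ,  1.        ]])}
wrist {'vertical_fov': 65.70646984690485, 'cx': 317.5558463946751, 'cy': 203.83115750292438, 'T': array([[ 0.35363753, -0.8838696 , -0.30612912,  0.31836788],
       [-0.93537879, -0.33508782, -0.11306049, -0.6010601 ],
       [-0.0026494 ,  0.32632912, -0.9452525 ,  0.37293142],
       [ 0.        ,  0.        ,  0.        ,  1.        ]])}
```

The top view shows four eggs, at about (186,205), (217,203), (217,233) and (186,265). The counter is near (281,193), the hook near (341,180), the torch near (325,264) and the crate near (415,227). Next I'll zoom in to measure.

```bash
cat > h.py <<'E'
import numpy as np, cv2
from bench import manip
from scipy.spatial.transform import Rotation as R
from scipy.optimize import least_squares
def fpx(c): return 200/np.tan(np.radians(c["vertical_fov"])/2)
def ray(n,u,v,c=None):
    c=c or manip.calibration(n); f=fpx(c); a=np.array([u-c["cx"],v-c["cy"]])/f
    if n=="wrist":
        r=np.linalg.norm(a); d=np.array([*(a/r*np.sin(r) if r>1e-9 else a),np.cos(r)])
    else: d=np.array([*a,1.])
    d=c["T"][:3,:3]@d; return c["T"][:3,3],d/np.linalg.norm(d)
def atz(n,u,v,z,c=None):
    o,d=ray(n,u,v,c); return o+d*(z-o[2])/d[2]
def proj(n,P,c=None):
    c=c or manip.calibration(n); f=fpx(c); P=np.atleast_2d(P)
    p=(P-c["T"][:3,3])@c["T"][:3,:3]
    if n=="wrist":
        r=np.hypot(p[:,0],p[:,1]); th=np.arctan2(r,p[:,2]); s=np.where(r>1e-9,th/np.maximum(r,1e-9),1)
        q=p[:,:2]*s[:,None]
    else: q=p[:,:2]/p[:,2:]
    return q*f+[c["cx"],c["cy"]]
def frame(x,y,yaw,pts,z=0):
    pts=np.atleast_2d(pts).astype(float); c,s=np.cos(yaw),np.sin(yaw)
    return np.c_[x+c*pts[:,0]-s*pts[:,1],y+s*pts[:,0]+c*pts[:,1],z+pts[:,2]]
def tool():
    s=manip.state(); return s["tool_pos"],R.from_euler("xyz",s["tool_rot"]),s
E
python3 - <<'E'
import cv2
im=cv2.imread("pics/top0.png")
cv2.imwrite("pics/t_a.png",cv2.resize(im[170:300,155:315],None,fx=5,fy=4.6,interpolation=cv2.INTER_CUBIC)[:600])
cv2.imwrite("pics/t_b.png",cv2.resize(im[150:290,290:470],None,fx=4,fy=4,interpolation=cv2.INTER_CUBIC))
E
python3 - <<'E'
import cv2
im=cv2.imread("pics/side0.png")
cv2.imwrite("pics/s_a.png",cv2.resize(im[180:400,155:425],None,fx=2.7,fy=2.7,interpolation=cv2.INTER_CUBIC))
E
cat > fit1.py <<'E'
from h import *
A=lambda u,v:(155+u/5,170+v/4.6); B=lambda u,v:(290+u/4,150+v/4); S=lambda u,v:(155+u/2.7,180+v/2.7)
CT,CS=manip.calibration("top"),manip.calibration("side")
def fit(name,obs,x0):
    # obs: (cam,pt,uv)
    def res(p):
        r=[]
        for cam,pt,uv in obs:
            r+=list((proj(cam,frame(p[0],p[1],p[2],[pt]),CT if cam=="top" else CS)[0]-uv))
        return np.array(r)
    s=least_squares(res,x0,loss="soft_l1"); 
    print(name,s.x.round(4),"res",np.abs(s.fun).round(1))
    return s.x
t=lambda u,v,z,f:atz("top",*f(u,v),z,CT)
print("plunger",t(635,158,.104,A),"barfree",t(240,207,.225,B),"post",t(226,62,.185,B))
print("ring",t(48,442,.015,B),"headc",t(236,470,.022,B), "torch body end",t(87,447,.015,B))
for u,v in [(155,158),(308,154),(312,294),(158,440)]: print("egg top~",t(u,v,.04-.0095+.065,A))
b=.04;X,Y=.135,.095
fit("board",[("top",[X,Y,b],A(75,75)),("top",[X,-Y,b],A(423,65)),("top",[-X,-Y,b],A(433,517)),("top",[-X,Y,b],A(75,533)),
 ("side",[X,-Y,b],S(218,250)),("side",[X,Y,b],S(15,393)),("side",[-X,-Y,b],S(440,487))],[.5,.25,0])
h=.1;X=.107
fit("crate",[("top",[X,X,h],B(348,119)),("top",[X,-X,h],B(685,158)),("top",[-X,-X,h],B(655,500)),("top",[-X,X,h],B(314,462)),
 ("side",[X,X,h],(362,183)),("side",[X,-X,h],(432,146)),("side",[-X,-X,h],(494,193)),("side",[-X,X,h],(415,230))],[.5,-.2,0])
h=.062
fit("counter",[("top",[.095,.04,h],A(545,12)),("top",[.095,-.04,h],A(690,0)),("top",[-.03,-.04,h],A(718,203)),("top",[-.03,.04,h],A(575,218)),("top",[0,0,.104],A(635,158)),
 ("side",[0,0,.104],S(380,170)),("side",[-.03,.04,h],S(372,248)),("side",[-.03,-.04,h],S(437,197)),("side",[.095,.04,h],S(270,170)),("side",[.095,-.04,h],S(335,118))],[.5,.1,0])
E
python3 fit1.py
```

```text
plunger [0.59729031 0.07229463 0.104     ] barfree [ 0.59269553 -0.09059574  0.225     ] post [ 0.68296577 -0.08923272  0.185     ]
ring [0.444012   0.02457989 0.015     ] headc [ 0.42189316 -0.10633843  0.022     ] torch body end [ 0.4398376  -0.00266993  0.015     ]
egg top~ [0.60267818 0.32025838 0.0955    ]
egg top~ [0.60340095 0.24195571 0.0955    ]
egg top~ [0.5246822  0.23994694 0.0955    ]
egg top~ [0.44570771 0.31784374 0.0955    ]
board [0.5234 0.2866 0.0176] res [0.9 0.1 0.6 0.2 0.3 0.6 0.  0.4 0.6 1.3 1.6 1.  1.2 0.1]
crate [ 0.5318 -0.2729 -0.149 ] res [1.8 1.6 3.1 2.3 3.5 2.3 0.9 3.  1.7 9.6 1.  4.1 2.  1.  6.6 2.8]
counter [0.5971 0.0746 0.1039] res [0.6 0.1 0.3 1.  0.3 0.4 1.3 0.9 0.9 0.1 0.3 0.3 0.6 1.5 2.2 2.1 1.2 2.1
 0.5 3. ]
```

```bash
python3 - <<'E'
import cv2
im=cv2.imread("pics/side0.png")
cv2.imwrite("pics/s_b.png",cv2.resize(im[130:330,300:500],None,fx=3,fy=3,interpolation=cv2.INTER_CUBIC))
E
cat >> fit1.py <<'E'
h=.1
fit("crateT",[("top",[X,X,h],B(348,119)),("top",[X,-X,h],B(685,158)),("top",[-X,-X,h],B(655,500)),("top",[-X,X,h],B(314,462))],[.5,-.2,-.1])
X=.107
fit("crateT",[("top",[X,X,h],B(348,119)),("top",[X,-X,h],B(685,158)),("top",[-X,-X,h],B(655,500)),("top",[-X,X,h],B(314,462))],[.5,-.2,-.1])
E
python3 fit1.py | tail -2
```

```text
crateT [ 0.5305 -0.275  -0.1196] res [1.3 3.1 3.3 1.5 1.4 2.9 2.8 1.1]
crateT [ 0.5305 -0.275  -0.1196] res [1.3 3.1 3.3 1.5 1.4 2.9 2.8 1.1]
```

```bash
cat > fit2.py <<'E'
from fit1 import *
print('---')
o=[("top",1,1,B(348,119)),("top",1,-1,B(685,158)),("top",-1,-1,B(655,500)),("top",-1,1,B(314,462)),
("side",1,1,(361.7,174.3)),("side",1,-1,(431.7,140.7)),("side",-1,-1,(496,194.3)),("side",-1,1,(421.7,236))]
def res(p):
    return np.concatenate([proj(c,frame(p[0],p[1],p[2],[[p[3]*a,p[3]*b,.1]]),CT if c=="top" else CS)[0]-uv for c,a,b,uv in o])
s=least_squares(res,[.53,-.27,-.1,.11]);print(s.x.round(4),s.fun.round(1))
for uv in [(415,243),(531,257),(402,361),(520,375)]: print(t(*uv,.022,B), t(*uv,.0,B))
print(frame(*s.x[:3],[[a*.0425,b*.0425,.022] for a in (1,-1) for b in (1,-1)]))
# hook side check
S2=lambda u,v:(300+u/3,130+v/3)
print("hook tip side",atz("side",*S2(170,114),.225,CS),"post",atz("side",*S2(82,90),.185,CS))
print("ring",atz("side",*S2(180,508),.015,CS))
print("base",[t(u,v,.012,B)[:2].round(4) for u,v in [(150,38),(248,35),(255,172),(160,175)]])
print("torch head c",t(236,470,.022,B))
E
python3 fit2.py | sed -n '/---/,$p'
```

```text
---
[ 0.5305 -0.2744 -0.1401  0.1125] [ 0.1  0.1 -0.6  0.6 -0.7  0.2 -0.6 -0.2 -0.4 -1.  -0.3 -0.8  0.2 -0.2
  1.2 -0.3]
[ 0.57792861 -0.23834565  0.022     ] [ 0.578777   -0.24352347  0.        ]
[ 0.56626366 -0.32129305  0.022     ] [ 0.56686645 -0.32821727  0.        ]
[ 0.49483381 -0.22601029  0.022     ] [ 4.93932698e-01 -2.30928394e-01 -2.22044605e-16]
[ 0.483008   -0.30982071  0.022     ] [ 0.48185789 -0.31650339  0.        ]
[[ 0.57849538 -0.23821293  0.022     ]
 [ 0.56662971 -0.32238065  0.022     ]
 [ 0.49432766 -0.22634725  0.022     ]
 [ 0.48246199 -0.31051498  0.022     ]]
hook tip side [ 0.59246472 -0.08851531  0.225     ] post [ 0.68057502 -0.08663424  0.185     ]
ring [0.44273102 0.02640761 0.015     ]
base [array([ 0.7298, -0.0538]), array([ 0.7309, -0.1247]), array([ 0.6316, -0.1269]), array([ 0.6307, -0.0587])]
torch head c [ 0.42189316 -0.10633843  0.022     ]
```

```bash
cat > pl.py <<'E'
from h import *
import sys
def plan(tx,ty,tz,yaw=0.,roll=np.pi,pitch=0.,p=None,r=None,step=.041,dstep=7.1,n=None):
    p0,r0,s=tool(); p=p0 if p is None else p; r=r0 if r is None else r
    rt=R.from_euler("xyz",[roll,pitch,yaw]); tgt=np.array([tx,ty,tz])
    dv=(r.inv()*rt).as_rotvec(); ang=np.degrees(np.linalg.norm(dv)); d=np.linalg.norm(tgt-p)
    N=n or max(1,int(np.ceil(max(d/step,ang/dstep))))
    for i in range(N):
        dp=r.inv().apply((tgt-p)/(N-i)); w=(r.inv()*rt).as_rotvec()/(N-i)
        print(i+1,"xyz mm",(dp*1000).round(1),"rot deg",np.degrees(w).round(2))
        p=p+(tgt-p)/(N-i); r=r*R.from_rotvec(w)
def st():
    p,r,s=tool(); print("t %.2f"%s["t"],p.round(4),s["tool_rot"].round(4),"F",s["force"].round(2),"g %.4f"%s["grip_width"],"q",s["q"].round(3))
if __name__=="__main__":
    a=[float(x) for x in sys.argv[1:]]; st(); plan(*a)
E
python3 pl.py .47 -.35 .25 0
```

```text
t 0.15 [ 0.2394 -0.6306  0.2304] [ 3.1416e+00  1.6000e-03 -1.2079e+00] F [ 0.18  0.87 -0.06] g 0.0857 q [ 1.179  0.469 -0.049  1.533  0.024  1.141 -0.082]
1 xyz mm [-18.1 -31.5  -1.9] rot deg [-0.01  0.01 -6.92]
2 xyz mm [-14.1 -33.5  -1.9] rot deg [-0.01  0.01 -6.92]
3 xyz mm [-10.  -34.9  -1.9] rot deg [-0.01  0.01 -6.92]
4 xyz mm [ -5.7 -35.9  -1.9] rot deg [-0.01  0.01 -6.92]
5 xyz mm [ -1.3 -36.3  -1.9] rot deg [-0.01  0.01 -6.92]
6 xyz mm [  3.  -36.2  -1.9] rot deg [-0.01  0.01 -6.92]
7 xyz mm [  7.4 -35.6  -2. ] rot deg [-0.01  0.01 -6.92]
8 xyz mm [ 11.6 -34.4  -2. ] rot deg [-0.01  0.01 -6.92]
9 xyz mm [ 15.7 -32.8  -2. ] rot deg [-0.01  0.01 -6.92]
10 xyz mm [ 19.5 -30.6  -2. ] rot deg [-0.01  0.01 -6.92]
```

Emit:
drive_tool:
  plan:
    - {"jaw": 0.066,"x": -0.018,"y": -0.0315,"z": -0.002,"rz": -7}
    - {"x": -0.014,"y": -0.0335,"z": -0.002,"rz": -7}
    - {"x": -0.01,"y": -0.035,"z": -0.002,"rz": -7}
    - {"x": -0.006,"y": -0.036,"z": -0.002,"rz": -7}
    - {"x": -0.001,"y": -0.036,"z": -0.002,"rz": -7}
  grip_force: 25

```text
invalid input at $.plan[0]: expected keys jaw, x, y, z, rx, ry, rz
```

Emit:
drive_tool:
  plan:
    - {"jaw": 0.066,"x": -0.018,"y": -0.0315,"z": -0.002,"rx": 0,"ry": 0,"rz": -7}
    - {"jaw": 0.066,"x": -0.014,"y": -0.0335,"z": -0.002,"rx": 0,"ry": 0,"rz": -7}
    - {"jaw": 0.066,"x": -0.01,"y": -0.035,"z": -0.002,"rx": 0,"ry": 0,"rz": -7}
    - {"jaw": 0.066,"x": -0.006,"y": -0.036,"z": -0.002,"rx": 0,"ry": 0,"rz": -7}
    - {"jaw": 0.066,"x": -0.001,"y": -0.036,"z": -0.002,"rx": 0,"ry": 0,"rz": -7}
  grip_force: 25

```text
t: 0.57
tool_pos: [0.3468, -0.4927, 0.2365]
tool_rot: [3.136, 0.008, -0.593]
force: [-0.0, 0.3, 0.1]
grip_width: 0.0659
```

```bash
python3 pl.py .47 -.35 .25 0
```

```text
t 0.57 [ 0.3468 -0.4927  0.2365] [ 3.1363  0.008  -0.5934] F [-0.    0.33  0.1 ] g 0.0659 q [ 1.058  0.36  -0.229  1.694  0.098  1.105  0.206]
1 xyz mm [  4.5 -37.4  -2.9] rot deg [ 0.03  0.11 -6.8 ]
2 xyz mm [  8.9 -36.6  -2.9] rot deg [ 0.03  0.11 -6.8 ]
3 xyz mm [ 13.1 -35.3  -2.9] rot deg [ 0.03  0.11 -6.8 ]
4 xyz mm [ 17.2 -33.5  -2.8] rot deg [ 0.03  0.11 -6.8 ]
5 xyz mm [ 21.1 -31.3  -2.8] rot deg [ 0.03  0.11 -6.8 ]
```

Emit:
drive_tool:
  plan:
    - {"jaw": 0.066,"x": 0.0045,"y": -0.0375,"z": -0.003,"rx": 0,"ry": 0,"rz": -7}
    - {"jaw": 0.066,"x": 0.009,"y": -0.0365,"z": -0.003,"rx": 0,"ry": 0,"rz": -7}
    - {"jaw": 0.066,"x": 0.013,"y": -0.035,"z": -0.003,"rx": 0,"ry": 0,"rz": -7}
    - {"jaw": 0.066,"x": 0.017,"y": -0.0335,"z": -0.003,"rx": 0,"ry": 0,"rz": -7}
    - {"jaw": 0.066,"x": 0.021,"y": -0.0315,"z": -0.003,"rx": 0,"ry": 0,"rz": -6}

```text
t: 0.98
tool_pos: [0.4704, -0.3409, 0.2498]
tool_rot: [-3.141, 0.012, 0.017]
force: [0.1, -0.7, -0.3]
grip_width: 0.0661
```

```bash
python3 pl.py .5 -.05 .23 0
```

```text
t 0.98 [ 0.4704 -0.3409  0.2498] [-3.1408  0.0122  0.0174] F [ 0.13 -0.73 -0.34] g 0.0661 q [ 0.88   0.337 -0.421  1.715  0.156  1.133  0.429]
1 xyz mm [  4.4 -36.3   2.4] rot deg [-0.    0.09  0.12]
2 xyz mm [  4.3 -36.3   2.4] rot deg [-0.    0.09  0.12]
3 xyz mm [  4.2 -36.3   2.5] rot deg [-0.    0.09  0.12]
4 xyz mm [  4.1 -36.3   2.5] rot deg [-0.    0.09  0.12]
5 xyz mm [  4.  -36.3   2.5] rot deg [-0.    0.09  0.12]
6 xyz mm [  4.  -36.3   2.5] rot deg [-0.    0.09  0.12]
7 xyz mm [  3.9 -36.3   2.5] rot deg [-0.    0.09  0.12]
8 xyz mm [  3.8 -36.4   2.5] rot deg [-0.    0.09  0.12]
```

Emit:
drive_tool:
  plan:
    - {"jaw": 0.066,"x": 0.004,"y": -0.041,"z": 0.002,"rx": 0,"ry": 0.1,"rz": 0}
    - {"jaw": 0.066,"x": 0.004,"y": -0.041,"z": 0.002,"rx": 0,"ry": 0.1,"rz": 0}
    - {"jaw": 0.066,"x": 0.004,"y": -0.041,"z": 0.002,"rx": 0,"ry": 0.1,"rz": 0}
    - {"jaw": 0.066,"x": 0.004,"y": -0.041,"z": 0.002,"rx": 0,"ry": 0.1,"rz": 0}
    - {"jaw": 0.066,"x": 0.004,"y": -0.041,"z": 0.002,"rx": 0,"ry": 0.1,"rz": 0}

```text
t: 1.4
tool_pos: [0.4899, -0.1336, 0.2398]
tool_rot: [-3.14, -0.002, 0.022]
force: [1.2, 0.2, 1.4]
grip_width: 0.066
```

Emit:
drive_tool:
  plan:
    - {"jaw": 0.066,"x": 0,"y": -0.041,"z": 0.002,"rx": 0,"ry": 0.1,"rz": 0}
    - {"jaw": 0.066,"x": 0,"y": -0.041,"z": 0.002,"rx": 0,"ry": 0.1,"rz": 0}
    - {"jaw": 0.066,"x": 0,"y": -0.041,"z": 0.002,"rx": 0,"ry": 0.1,"rz": 0}
    - {"jaw": 0.066,"x": 0,"y": -0.041,"z": 0.002,"rx": 0,"ry": 0.1,"rz": 0}
    - {"jaw": 0.066,"x": 0,"y": -0.041,"z": 0.002,"rx": 0,"ry": 0.1,"rz": 0}

```text
t: 1.82
tool_pos: [0.4834, 0.0742, 0.2298]
tool_rot: [3.141, -0.012, 0.021]
force: [0.6, 0.2, -0.7]
grip_width: 0.0662
```

```bash
python3 - <<'E'
from pl import *
st()
c=manip.calibration("wrist"); im=manip.capture("wrist"); cv2.imwrite("pics/w1.png",im); print(c["T"].round(4).tolist())
np.save("w1.npy",c["T"])
plan(.5,.24,.19,0.0)
E
```

```text
t 1.82 [0.4834 0.0742 0.2298] [ 3.1412 -0.0122  0.0206] F [ 0.6   0.16 -0.7 ] g 0.0662 q [ 0.336  0.22  -0.661  1.943  0.163  1.018 -0.377]
[[0.9997, 0.0143, 0.0174, 0.4802], [0.0192, -0.9454, -0.3255, 0.1582], [0.0118, 0.3257, -0.9454, 0.3724], [0.0, 0.0, 0.0, 1.0]]
1 xyz mm [  5.6 -38.6  10.4] rot deg [-0.09 -0.19  0.48]
2 xyz mm [  5.3 -38.7  10.3] rot deg [-0.09 -0.19  0.48]
3 xyz mm [  5.1 -38.8  10.2] rot deg [-0.09 -0.19  0.48]
4 xyz mm [  4.8 -38.8  10.2] rot deg [-0.09 -0.19  0.48]
```

Emit:
drive_tool:
  plan:
    - {"jaw": 0.066,"x": 0.005,"y": -0.04,"z": 0.004,"rx": 0,"ry": -0.2,"rz": 0.4}
    - {"jaw": 0.066,"x": 0.005,"y": -0.04,"z": 0.004,"rx": 0,"ry": -0.2,"rz": 0.4}
    - {"jaw": 0.066,"x": 0.005,"y": -0.03,"z": 0.002,"rx": 0,"ry": -0.2,"rz": 0.4}

```text
t: 2.12
tool_pos: [0.493, 0.1843, 0.2211]
tool_rot: [-3.14, -0.002, 0.008]
force: [-0.2, -0.6, 0.3]
grip_width: 0.0659
```

```bash
python3 - <<'E'
from pl import *
st()
c=manip.calibration("wrist"); im=manip.capture("wrist"); cv2.imwrite("pics/w2.png",im)
np.save("w2.npy",c["T"])
for a,b in [(80,40),(80,-40),(0,-40),(-80,40)]:
    P=frame(.5234,.2866,.0176,[[a/1e3,b/1e3,.0725]])[0]
    print(P.round(4), proj("wrist",P,c).round(1))
E
```

```text
t 2.12 [0.493  0.1843 0.2211] [-3.1398e+00 -2.1000e-03  8.1000e-03] F [-0.19 -0.63  0.32] g 0.0659 q [ 0.132  0.311 -0.694  1.868  0.228  1.04  -0.646]
[0.6027 0.328  0.0725] [[432.7  46.9]]
[0.6041 0.248  0.0725] [[431.4 127.4]]
[0.5241 0.2466 0.0725] [[350.9 125. ]]
[0.4427 0.3252 0.0725] [[263.8  42.9]]
```

The wrist view confirms the four eggs at (435,46), (433,126), (354,123) and (267,41), within about 3 px of the board fit. I'll go to egg 3 at about (.527,.248).

```bash
python3 pl.py .527 .248 .14 0
```

```text
t 2.17 [0.4931 0.1913 0.2214] [-3.1333 -0.0032  0.0155] F [0.12 6.17 1.74] g 0.0659 q [ 0.126  0.314 -0.699  1.864  0.227  1.038 -0.648]
1 xyz mm [ 11.5 -18.5  27.3] rot deg [-0.16 -0.06  0.3 ]
2 xyz mm [ 11.5 -18.6  27.3] rot deg [-0.16 -0.06  0.3 ]
3 xyz mm [ 11.4 -18.8  27.2] rot deg [-0.16 -0.06  0.3 ]
```

Emit:
drive_tool:
  plan:
    - {"jaw": 0.066,"x": 0.0115,"y": -0.0185,"z": 0.027,"rx": 0,"ry": 0,"rz": 0.3}
    - {"jaw": 0.066,"x": 0.0115,"y": -0.0185,"z": 0.027,"rx": 0,"ry": 0,"rz": 0.3}
    - {"jaw": 0.066,"x": 0.0115,"y": -0.019,"z": 0.022,"rx": 0,"ry": 0,"rz": 0.3}
    - {"jaw": 0.066,"x": 0,"y": 0,"z": 0,"rx": 0,"ry": 0,"rz": 0}

```text
t: 2.5
tool_pos: [0.5296, 0.253, 0.1442]
tool_rot: [-3.132, -0.007, 0.004]
force: [-0.5, -0.2, -0.4]
grip_width: 0.0658
```

```bash
python3 pl.py .527 .248 .05 0
```

```text
t 2.50 [0.5296 0.253  0.1442] [-3.132  -0.0069  0.0037] F [-0.53 -0.18 -0.37] g 0.0658 q [-0.033  0.492 -0.643  1.818  0.354  0.938 -0.825]
1 xyz mm [-1.1  2.  31.4] rot deg [-0.18 -0.13  0.07]
2 xyz mm [-1.   1.9 31.4] rot deg [-0.18 -0.13  0.07]
3 xyz mm [-1.   1.8 31.4] rot deg [-0.18 -0.13  0.07]
```

Emit:
drive_tool:
  plan:
    - {"jaw": 0.066,"x": -0.0025,"y": 0.005,"z": 0.012,"rx": -0.4,"ry": -0.3,"rz": 0.2}
    - {"jaw": 0.066,"x": 0,"y": 0,"z": 0.01,"rx": 0,"ry": 0,"rz": 0}
    - {"jaw": 0.066,"x": 0,"y": 0,"z": 0,"rx": 0,"ry": 0,"rz": 0}

```text
t: 2.75
tool_pos: [0.5265, 0.2462, 0.1191]
tool_rot: [-3.141, 0.002, 0.001]
force: [-0.3, 0.9, -0.2]
grip_width: 0.0658
```

```bash
python3 - <<'E'
from pl import *
st(); c=manip.calibration("wrist"); im=manip.capture("wrist"); cv2.imwrite("pics/w3.png",im)
P=[.527,.248,.0725]; print(proj("wrist",P,c)); plan(.527,.248,.05)
E
```

```text
t 2.75 [0.5265 0.2462 0.1191] [-3.1413e+00  1.7000e-03  5.0000e-04] F [-0.32  0.89 -0.15] g 0.0658 q [-0.041  0.518 -0.627  1.844  0.377  0.902 -0.843]
[[318.3736053  228.13211679]]
1 xyz mm [ 0.1 -1.  34.9] rot deg [-0.01  0.03  0.  ]
2 xyz mm [ 0.1 -1.  34.9] rot deg [-0.01  0.03  0.  ]
```

Emit:
drive_tool:
  plan:
    - {"jaw": 0.066,"x": 0,"y": -0.001,"z": 0.025,"rx": 0,"ry": 0,"rz": 0}
    - {"jaw": 0.066,"x": 0,"y": -0.001,"z": 0.025,"rx": 0,"ry": 0,"rz": 0}
    - {"jaw": 0.066,"x": 0,"y": 0,"z": 0.01,"rx": 0,"ry": 0,"rz": 0}
    - {"jaw": 0.066,"x": 0,"y": 0,"z": 0,"rx": 0,"ry": 0,"rz": 0}

```text
t: 3.13
tool_pos: [0.5302, 0.245, 0.0628]
tool_rot: [-3.14, -0.008, -0.005]
force: [0.6, -0.9, 0.6]
grip_width: 0.0656
```

```bash
python3 pl.py .527 .248 .05 0
```

```text
t 3.13 [0.5302 0.245  0.0628] [-3.1405 -0.008  -0.0054] F [ 0.63 -0.95  0.55] g 0.0656 q [-0.077  0.588 -0.579  1.882  0.445  0.794 -0.9  ]
1 xyz mm [-3.3 -3.  12.7] rot deg [-0.06 -0.46 -0.31]
```

Emit:
drive_tool:
  plan:
    - {"jaw": 0.066,"x": -0.0035,"y": -0.003,"z": 0.007,"rx": 0,"ry": -0.45,"rz": -0.3}
    - {"jaw": 0.066,"x": 0,"y": 0,"z": 0.005,"rx": 0,"ry": 0,"rz": 0}
    - {"jaw": 0.066,"x": 0,"y": 0,"z": 0,"rx": 0,"ry": 0,"rz": 0}

```text
t: 3.38
tool_pos: [0.5281, 0.2478, 0.0529]
tool_rot: [-3.139, -0.004, -0.002]
force: [1.0, -0.4, -0.9]
grip_width: 0.0661
```

```bash
python3 pl.py .527 .248 .05 0
```

```text
t 3.38 [0.5281 0.2478 0.0529] [-3.1395e+00 -3.5000e-03 -1.6000e-03] F [ 1.04 -0.44 -0.85] g 0.0661 q [-0.085  0.603 -0.574  1.886  0.453  0.78  -0.908]
1 xyz mm [-1.2 -0.2  2.9] rot deg [-0.12 -0.2  -0.09]
```

Emit:
drive_tool:
  plan:
    - {"jaw": 0.066,"x": -0.001,"y": 0,"z": 0.004,"rx": 0,"ry": -0.2,"rz": 0}
    - {"jaw": 0.04,"x": 0,"y": 0,"z": 0,"rx": 0,"ry": 0,"rz": 0}
    - {"jaw": 0.04,"x": 0,"y": 0,"z": 0,"rx": 0,"ry": 0,"rz": 0}
    - {"jaw": 0.04,"x": 0,"y": 0,"z": 0,"rx": 0,"ry": 0,"rz": 0}
    - {"jaw": 0.04,"x": 0,"y": 0,"z": 0,"rx": 0,"ry": 0,"rz": 0}
  grip_force: 25

```text
t: 3.8
tool_pos: [0.5277, 0.2487, 0.0508]
tool_rot: [-3.138, -0.002, -0.001]
force: [0.1, -0.4, 0.5]
grip_width: 0.0486
```

Emit:
drive_tool:
  plan:
    - {"jaw": 0.04,"x": 0,"y": 0,"z": -0.015,"rx": 0,"ry": 0,"rz": 0}
    - {"jaw": 0.04,"x": 0,"y": 0,"z": -0.035,"rx": 0,"ry": 0,"rz": 0}
    - {"jaw": 0.04,"x": 0,"y": 0,"z": -0.04,"rx": 0,"ry": 0,"rz": 0}
    - {"jaw": 0.04,"x": 0,"y": 0.01,"z": -0.038,"rx": 0,"ry": 0,"rz": 0}
    - {"jaw": 0.04,"x": -0.005,"y": 0.03,"z": -0.02,"rx": 0,"ry": 0,"rz": 0}

```text
t: 4.22
tool_pos: [0.5191, 0.2121, 0.1988]
tool_rot: [-3.138, 0.009, 0.009]
force: [1.3, 1.0, -0.9]
grip_width: 0.0487
```

```bash
python3 - <<'E'
from pl import *
st(); c=manip.calibration("wrist"); im=manip.capture("wrist"); cv2.imwrite("pics/w4.png",im)
plan(.495,-.15,.19,n=9)
E
```

```text
t 4.22 [0.5191 0.2121 0.1988] [-3.1376  0.0091  0.0092] F [ 1.31  1.02 -0.87] g 0.0487 q [ 0.072  0.4   -0.684  1.812  0.281  1.036 -0.71 ]
1 xyz mm [-2.8 39.2  1.4] rot deg [0.03 0.04 0.  ]
2 xyz mm [-2.8 39.2  1.4] rot deg [0.03 0.04 0.  ]
3 xyz mm [-2.8 39.2  1.3] rot deg [0.03 0.04 0.  ]
4 xyz mm [-2.8 39.2  1.3] rot deg [0.03 0.04 0.  ]
5 xyz mm [-2.8 39.2  1.3] rot deg [0.03 0.04 0.  ]
6 xyz mm [-2.8 39.2  1.3] rot deg [0.03 0.04 0.  ]
7 xyz mm [-2.8 39.2  1.3] rot deg [0.03 0.04 0.  ]
8 xyz mm [-2.8 39.2  1.2] rot deg [0.03 0.04 0.  ]
9 xyz mm [-2.8 39.2  1.2] rot deg [0.03 0.04 0.  ]
```

Emit:
drive_tool:
  plan:
    - {"jaw": 0.04,"x": -0.005,"y": 0.04,"z": 0,"rx": 0,"ry": 0,"rz": 0}
    - {"jaw": 0.04,"x": -0.005,"y": 0.041,"z": 0,"rx": 0,"ry": 0,"rz": 0}
    - {"jaw": 0.04,"x": -0.005,"y": 0.041,"z": 0,"rx": 0,"ry": 0,"rz": 0}
    - {"jaw": 0.04,"x": -0.002,"y": 0.041,"z": 0,"rx": 0,"ry": 0,"rz": 0}
    - {"jaw": 0.04,"x": -0.001,"y": 0.041,"z": 0,"rx": 0,"ry": 0,"rz": 0}

```text
t: 4.68
tool_pos: [0.5036, 0.0044, 0.205]
tool_rot: [-3.14, -0.005, 0.015]
force: [0.6, 0.4, -0.5]
grip_width: 0.0486
```

Emit:
drive_tool:
  plan:
    - {"jaw": 0.04,"x": 0,"y": 0.041,"z": 0,"rx": 0,"ry": 0,"rz": 0}
    - {"jaw": 0.04,"x": 0,"y": 0.041,"z": 0,"rx": 0,"ry": 0,"rz": 0}
    - {"jaw": 0.04,"x": 0,"y": 0.041,"z": 0,"rx": 0,"ry": 0,"rz": 0}
    - {"jaw": 0.04,"x": 0,"y": 0.041,"z": 0,"rx": 0,"ry": 0,"rz": 0}

```text
t: 5.02
tool_pos: [0.5033, -0.1625, 0.2053]
tool_rot: [3.14, -0.006, 0.014]
force: [1.0, -0.2, -0.9]
grip_width: 0.0487
```

```bash
python3 - <<'E'
from pl import *
st(); c=manip.calibration("wrist"); im=manip.capture("wrist"); cv2.imwrite("pics/w5.png",im)
plan(.5785,-.2382,.17)
E
```

```text
t 5.02 [ 0.5033 -0.1625  0.2053] [ 3.1396 -0.0064  0.0144] F [ 0.98 -0.21 -0.95] g 0.0487 q [ 0.699  0.307 -0.567  1.889  0.196  0.994  0.06 ]
1 xyz mm [25.2 21.5 11.9] rot deg [ 0.15 -0.11  0.03]
2 xyz mm [25.3 21.5 11.8] rot deg [ 0.15 -0.11  0.03]
3 xyz mm [25.3 21.5 11.7] rot deg [ 0.15 -0.11  0.03]
```

Emit:
drive_tool:
  plan:
    - {"jaw": 0.04,"x": 0.025,"y": 0.0215,"z": 0.008,"rx": 0,"ry": 0,"rz": 0}
    - {"jaw": 0.04,"x": 0.025,"y": 0.0215,"z": 0.01,"rx": 0,"ry": 0,"rz": 0}
    - {"jaw": 0.04,"x": 0.023,"y": 0.0205,"z": 0.01,"rx": 0,"ry": 0,"rz": 0}
    - {"jaw": 0.04,"x": 0,"y": 0,"z": 0,"rx": 0,"ry": 0,"rz": 0}

```text
t: 5.4
tool_pos: [0.5739, -0.247, 0.1758]
tool_rot: [3.128, -0.004, -0.012]
force: [-0.1, -0.6, -1.1]
grip_width: 0.0488
```

```bash
python3 - <<'E'
from pl import *
st(); c=manip.calibration("wrist"); im=manip.capture("wrist"); cv2.imwrite("pics/w6.png",im)
C=frame(.5305,-.2744,-.14,[[a*.0425,b*.0425,.022] for a in (1,-1) for b in (1,-1)])
print(proj("wrist",C,c).round(0)); print(proj("wrist",frame(.5305,-.2744,-.14,[[.1125,.1125,.1],[-.1125,.1125,.1]]),c).round(0))
plan(.5785,-.2382,.17)
E
```

```text
t 5.40 [ 0.5739 -0.247   0.1758] [ 3.1281 -0.0037 -0.012 ] F [-0.06 -0.57 -1.11] g 0.0488 q [ 0.697  0.483 -0.499  1.704  0.279  1.017  0.087]
[[322. 176.]
 [311. 252.]
 [237. 166.]
 [234. 242.]]
[[431. 124.]
 [135.  94.]]
1 xyz mm [ 6.  -6.5  6.3] rot deg [ 0.69 -0.11 -0.59]
```

Emit:
drive_tool:
  plan:
    - {"jaw": 0.04,"x": 0.0055,"y": -0.0095,"z": 0.005,"rx": 0.7,"ry": 0,"rz": -0.6}
    - {"jaw": 0.04,"x": 0,"y": 0,"z": 0.01,"rx": 0,"ry": 0,"rz": 0}
    - {"jaw": 0.04,"x": 0,"y": 0,"z": 0,"rx": 0,"ry": 0,"rz": 0}

```text
t: 5.7
tool_pos: [0.5777, -0.2316, 0.1597]
tool_rot: [-3.139, -0.001, 0.003]
force: [-1.4, -0.7, -1.1]
grip_width: 0.0484
```

```bash
python3 pl.py .5795 -.237 .033 0
```

```text
t 5.70 [ 0.5777 -0.2316  0.1597] [-3.1388e+00 -7.0000e-04  2.8000e-03] F [-1.35 -0.68 -1.1 ] g 0.0484 q [ 0.682  0.502 -0.506  1.717  0.279  0.995  0.078]
1 xyz mm [ 0.4  1.4 31.7] rot deg [-0.04 -0.01  0.04]
2 xyz mm [ 0.4  1.4 31.7] rot deg [-0.04 -0.01  0.04]
3 xyz mm [ 0.4  1.4 31.7] rot deg [-0.04 -0.01  0.04]
4 xyz mm [ 0.5  1.4 31.7] rot deg [-0.04 -0.01  0.04]
```

Emit:
drive_tool:
  plan:
    - {"jaw": 0.04,"x": 0.002,"y": 0.005,"z": 0.025,"rx": 0,"ry": 0,"rz": 0}
    - {"jaw": 0.04,"x": 0,"y": 0,"z": 0.03,"rx": 0,"ry": 0,"rz": 0}
    - {"jaw": 0.04,"x": 0,"y": 0,"z": 0.02,"rx": 0,"ry": 0,"rz": 0}
    - {"jaw": 0.04,"x": 0,"y": 0,"z": 0,"rx": 0,"ry": 0,"rz": 0}

```text
t: 6.03
tool_pos: [0.5802, -0.2314, 0.085]
tool_rot: [-3.14, -0.005, 0.01]
force: [-1.0, 0.4, -0.7]
grip_width: 0.0488
```

```bash
python3 pl.py .5795 -.237 .033 0
```

```text
t 6.03 [ 0.5802 -0.2314  0.085 ] [-3.14   -0.0049  0.0103] F [-0.99  0.35 -0.67] g 0.0488 q [ 0.654  0.588 -0.473  1.773  0.337  0.857  0.037]
1 xyz mm [-0.5  2.9 26. ] rot deg [-0.05 -0.14  0.29]
2 xyz mm [-0.4  2.8 26. ] rot deg [-0.05 -0.14  0.29]
```

Emit:
drive_tool:
  plan:
    - {"jaw": 0.04,"x": -0.001,"y": 0.0055,"z": 0.015,"rx": 0,"ry": 0,"rz": 0.3}
    - {"jaw": 0.04,"x": 0,"y": 0.002,"z": 0.01,"rx": 0,"ry": 0,"rz": 0}
    - {"jaw": 0.04,"x": 0,"y": 0,"z": 0,"rx": 0,"ry": 0,"rz": 0}

```text
t: 6.28
tool_pos: [0.5796, -0.2359, 0.0614]
tool_rot: [-3.14, -0.006, 0.009]
force: [0.1, -0.7, 0.1]
grip_width: 0.0485
```

```bash
python3 pl.py .5795 -.237 .033 0
```

```text
t 6.28 [ 0.5796 -0.2359  0.0614] [-3.1398 -0.0061  0.0093] F [ 0.14 -0.71  0.13] g 0.0485 q [ 0.651  0.619 -0.459  1.784  0.356  0.816  0.029]
1 xyz mm [-0.3  1.1 28.4] rot deg [-0.11 -0.35  0.54]
```

Emit:
drive_tool:
  plan:
    - {"jaw": 0.04,"x": 0,"y": 0.001,"z": 0.012,"rx": 0,"ry": -0.3,"rz": 0.5}
    - {"jaw": 0.04,"x": 0,"y": 0,"z": 0.009,"rx": 0,"ry": 0,"rz": 0}
    - {"jaw": 0.04,"x": 0,"y": 0,"z": 0.004,"rx": 0,"ry": 0,"rz": 0}
    - {"jaw": 0.04,"x": 0,"y": 0,"z": 0,"rx": 0,"ry": 0,"rz": 0}

```text
t: 6.62
tool_pos: [0.5804, -0.2361, 0.0377]
tool_rot: [-3.141, -0.002, 0.001]
force: [-0.7, -0.1, -0.7]
grip_width: 0.0486
```

```bash
python3 - <<'E'
from pl import *
st(); c=manip.calibration("wrist"); im=manip.capture("wrist"); cv2.imwrite("pics/w7.png",im)
plan(.5795,-.237,.033)
E
```

```text
t 6.62 [ 0.5804 -0.2361  0.0377] [-3.1411e+00 -2.2000e-03  8.0000e-04] F [-0.72 -0.05 -0.66] g 0.0486 q [ 0.635  0.651 -0.441  1.792  0.374  0.78   0.005]
1 xyz mm [-1.1  0.9  5. ] rot deg [-0.03 -0.15  0.05]
```

Emit:
drive_tool:
  plan:
    - {"jaw": 0.04,"x": -0.001,"y": 0.001,"z": 0.003,"rx": 0,"ry": 0,"rz": 0}
    - {"jaw": 0.04,"x": 0,"y": 0,"z": 0.001,"rx": 0,"ry": 0,"rz": 0}
    - {"jaw": 0.04,"x": 0,"y": 0,"z": 0,"rx": 0,"ry": 0,"rz": 0}

```text
t: 6.92
tool_pos: [0.5798, -0.2372, 0.0345]
tool_rot: [-3.142, -0.003, 0.001]
force: [-0.7, 0.5, 0.2]
grip_width: 0.0487
```

Emit:
drive_tool:
  plan:
    - {"jaw": 0.04,"x": 0,"y": 0,"z": 0.002,"rx": 0,"ry": 0,"rz": 0}
    - {"jaw": 0.04,"x": 0,"y": 0,"z": 0.0005,"rx": 0,"ry": 0,"rz": 0}
    - {"jaw": 0.04,"x": 0,"y": 0,"z": 0,"rx": 0,"ry": 0,"rz": 0}

```text
t: 7.17
tool_pos: [0.5799, -0.2371, 0.0338]
tool_rot: [3.141, -0.004, 0.0]
force: [-1.3, 0.6, 0.1]
grip_width: 0.0487
```

Emit:
drive_tool:
  plan:
    - {"jaw": 0.04,"x": 0,"y": 0,"z": 0.003,"rx": 0,"ry": 0,"rz": 0}
    - {"jaw": 0.04,"x": 0,"y": 0,"z": 0.001,"rx": 0,"ry": 0,"rz": 0}
    - {"jaw": 0.04,"x": 0,"y": 0,"z": 0,"rx": 0,"ry": 0,"rz": 0}

```text
t: 7.42
tool_pos: [0.58, -0.237, 0.0334]
tool_rot: [3.14, -0.005, -0.001]
force: [-3.1, -0.1, -2.2]
grip_width: 0.0487
```

Emit:
drive_tool:
  plan:
    - {"jaw": 0.054,"x": 0,"y": 0,"z": 0,"rx": 0,"ry": 0,"rz": 0}
    - {"jaw": 0.066,"x": 0,"y": 0,"z": 0,"rx": 0,"ry": 0,"rz": 0}
    - {"jaw": 0.066,"x": 0,"y": 0,"z": 0,"rx": 0,"ry": 0,"rz": 0}

```text
t: 7.67
tool_pos: [0.572, -0.2367, 0.0313]
tool_rot: [3.141, 0.012, -0.002]
force: [0.2, 0.4, 0.5]
grip_width: 0.066
```

```bash
python3 - <<'E'
from pl import *
st(); c=manip.calibration("wrist"); im=manip.capture("wrist"); cv2.imwrite("pics/w8.png",im)
E
```

```text
t 7.67 [ 0.572  -0.2367  0.0313] [ 3.1407e+00  1.2400e-02 -1.7000e-03] F [0.23 0.36 0.48] g 0.0660 q [ 0.634  0.654 -0.434  1.804  0.379  0.779 -0.   ]
```

Emit:
drive_tool:
  plan:
    - {"jaw": 0.07,"x": 0.008,"y": 0,"z": 0,"rx": 0,"ry": 0.6,"rz": 0}
    - {"jaw": 0.07,"x": 0,"y": 0,"z": 0,"rx": 0,"ry": 0,"rz": 0}

```text
t: 7.88
tool_pos: [0.5686, -0.2361, 0.0277]
tool_rot: [-3.14, 0.027, -0.004]
force: [3.3, -0.7, 1.3]
grip_width: 0.07
```

```bash
python3 - <<'E'
from pl import *
st(); c=manip.calibration("wrist"); im=manip.capture("wrist"); cv2.imwrite("pics/w9.png",im)
E
```

```text
t 7.88 [ 0.5686 -0.2361  0.0277] [-3.14    0.0271 -0.0035] F [ 3.26 -0.7   1.31] g 0.0700 q [ 0.631  0.66  -0.432  1.803  0.379  0.789 -0.002]
```

Emit:
drive_tool:
  plan:
    - {"jaw": 0.075,"x": 0.008,"y": 0,"z": -0.002,"rx": 0,"ry": 0,"rz": 0}

```text
t: 8.02
tool_pos: [0.5665, -0.2358, 0.0271]
tool_rot: [-3.138, 0.049, -0.005]
force: [-36.4, 4.7, 7.1]
grip_width: 0.0747
```

```bash
python3 - <<'E'
from pl import *
st(); s=manip.state(); print(s["qd"].round(3), s["effort"].round(2), s["torque"])
E
```

```text
t 8.02 [ 0.5665 -0.2358  0.0271] [-3.1382  0.0494 -0.0053] F [-36.41   4.71   7.05] g 0.0747 q [ 0.626  0.667 -0.43   1.792  0.376  0.815 -0.002]
[-0.066  0.096  0.023 -0.139 -0.033  0.304 -0.006] [ -5.21 -53.78 -10.53 -34.65   0.95  -8.55   0.06] [ 0.78612135  5.18916761 -0.115248  ]
```

Emit:
drive_tool:
  plan:
    - {"jaw": 0.072,"x": 0,"y": 0,"z": -0.015,"rx": 0,"ry": 2.8,"rz": 0}

```text
t: 8.1
tool_pos: [0.5655, -0.2346, 0.0387]
tool_rot: [-3.135, 0.007, -0.005]
force: [1.5, -0.5, 0.9]
grip_width: 0.072
```

```bash
python3 - <<'E'
from pl import *
st(); c=manip.calibration("wrist"); im=manip.capture("wrist"); cv2.imwrite("pics/w10.png",im);st()
E
```

```text
t 8.10 [ 0.5655 -0.2346  0.0387] [-3.1353  0.0072 -0.0045] F [ 1.51 -0.47  0.85] g 0.0720 q [ 0.648  0.636 -0.445  1.819  0.367  0.778  0.008]
t 8.15 [ 0.5658 -0.236   0.0427] [-3.1384e+00  4.0000e-04 -5.8000e-03] F [-2.47  0.1   1.77] g 0.0720 q [ 0.651  0.629 -0.446  1.82   0.366  0.776  0.009]
```

Emit:
drive_tool:
  plan:
    - {"jaw": 0.072,"x": 0.002,"y": 0,"z": -0.012,"rx": 0,"ry": 0,"rz": 0}
    - {"jaw": 0.072,"x": 0.003,"y": 0,"z": -0.02,"rx": 0,"ry": 0,"rz": 0}
    - {"jaw": 0.072,"x": 0.003,"y": 0,"z": -0.03,"rx": 0,"ry": 0,"rz": 0}
    - {"jaw": 0.068,"x": 0,"y": -0.01,"z": -0.035,"rx": 0,"ry": 0,"rz": 0}
    - {"jaw": 0.066,"x": 0,"y": -0.02,"z": -0.03,"rx": 0,"ry": 0,"rz": 0}

```text
t: 8.57
tool_pos: [0.5776, -0.2113, 0.1735]
tool_rot: [-3.138, -0.003, -0.012]
force: [1.7, -1.0, 1.0]
grip_width: 0.066
```

```bash
python3 - <<'E'
from pl import *
st(); c=manip.calibration("wrist"); im=manip.capture("wrist"); cv2.imwrite("pics/w11.png",im)
im=manip.capture("top"); cv2.imwrite("pics/top1.png",cv2.resize(im[150:310,150:480],None,fx=2.4,fy=2.4,interpolation=cv2.INTER_CUBIC))
print(proj("wrist",[.58,-.237,.054],c))
E
```

```text
t 8.57 [ 0.5776 -0.2113  0.1735] [-3.1385e+00 -2.7000e-03 -1.2000e-02] F [ 1.67 -0.99  1.04] g 0.0660 q [ 0.662  0.476 -0.515  1.723  0.266  1.01   0.041]
[[320.18013734 224.32918234]]
```

```bash
python3 - <<'E'
from pl import *
st(); plan(.48,-.14,.2,.645)
print(); plan(.48,.14,.2,.645,p=np.array([.48,-.14,.2]),r=R.from_euler("xyz",[np.pi,0,.645]))
E
```

```text
t 8.67 [ 0.5821 -0.2056  0.1785] [-3.1387 -0.0141 -0.0033] F [-0.11 -0.14 -0.09] g 0.0662 q [ 0.658  0.471 -0.522  1.721  0.265  1.008  0.041]
1 xyz mm [-17.  -10.9  -3.8] rot deg [ 0.02 -0.14 -6.19]
2 xyz mm [-15.7 -12.7  -3.8] rot deg [ 0.02 -0.14 -6.19]
3 xyz mm [-14.3 -14.3  -3.7] rot deg [ 0.02 -0.14 -6.19]
4 xyz mm [-12.7 -15.7  -3.7] rot deg [ 0.02 -0.14 -6.19]
5 xyz mm [-10.9 -17.   -3.6] rot deg [ 0.02 -0.14 -6.19]
6 xyz mm [ -9.  -18.1  -3.6] rot deg [ 0.02 -0.14 -6.19]

1 xyz mm [ 24. -32.  -0.] rot deg [0. 0. 0.]
2 xyz mm [ 24. -32.  -0.] rot deg [0. 0. 0.]
3 xyz mm [ 24. -32.  -0.] rot deg [0. 0. 0.]
4 xyz mm [ 24. -32.  -0.] rot deg [0. 0. 0.]
5 xyz mm [ 24. -32.  -0.] rot deg [0. 0. 0.]
6 xyz mm [ 24. -32.  -0.] rot deg [0. 0. 0.]
7 xyz mm [ 24. -32.  -0.] rot deg [0. 0. 0.]
```

Emit:
drive_tool:
  plan:
    - {"jaw": 0.066,"x": -0.025,"y": -0.009,"z": -0.005,"rx": 0,"ry": 0,"rz": -7}
    - {"jaw": 0.066,"x": -0.023,"y": -0.011,"z": -0.005,"rx": 0,"ry": 0,"rz": -7}
    - {"jaw": 0.066,"x": -0.021,"y": -0.013,"z": -0.005,"rx": 0,"ry": 0,"rz": -7}
    - {"jaw": 0.066,"x": -0.007,"y": -0.025,"z": -0.005,"rx": 0,"ry": 0,"rz": -7}
    - {"jaw": 0.066,"x": 0.005,"y": -0.036,"z": 0,"rx": 0,"ry": 0,"rz": -7}

```text
t: 9.08
tool_pos: [0.4902, -0.1297, 0.2041]
tool_rot: [3.117, -0.028, 0.616]
force: [0.7, 0.7, -0.4]
grip_width: 0.0661
```

```bash
python3 - <<'E'
from pl import *
st(); plan(.5,.1,.2,.645,n=6)
E
```

```text
t 9.08 [ 0.4902 -0.1297  0.2041] [ 3.1171 -0.0275  0.6156] F [ 0.66  0.73 -0.36] g 0.0661 q [ 0.793  0.285 -0.73   1.95   0.234  0.952  0.569]
1 xyz mm [ 23.4 -30.3   0.6] rot deg [ 0.24 -0.26 -0.28]
2 xyz mm [ 23.6 -30.2   0.6] rot deg [ 0.24 -0.26 -0.28]
3 xyz mm [ 23.7 -30.1   0.6] rot deg [ 0.24 -0.26 -0.28]
4 xyz mm [ 23.9 -30.    0.6] rot deg [ 0.24 -0.26 -0.28]
5 xyz mm [ 24.  -29.9   0.7] rot deg [ 0.24 -0.26 -0.28]
6 xyz mm [ 24.2 -29.7   0.7] rot deg [ 0.24 -0.26 -0.28]
```

Emit:
drive_tool:
  plan:
    - {"jaw": 0.066,"x": 0.0275,"y": -0.029,"z": 0,"rx": 0.3,"ry": -0.3,"rz": -0.3}
    - {"jaw": 0.066,"x": 0.0275,"y": -0.029,"z": 0,"rx": 0.3,"ry": -0.3,"rz": -0.3}
    - {"jaw": 0.066,"x": 0.0275,"y": -0.029,"z": 0,"rx": 0.3,"ry": -0.3,"rz": -0.3}
    - {"jaw": 0.066,"x": 0.0275,"y": -0.029,"z": 0,"rx": 0.3,"ry": -0.3,"rz": -0.3}
    - {"jaw": 0.066,"x": 0.0275,"y": -0.029,"z": 0,"rx": 0.3,"ry": -0.3,"rz": -0.3}

```text
t: 9.5
tool_pos: [0.5206, 0.0718, 0.2103]
tool_rot: [3.131, -0.01, 0.636]
force: [1.2, 0.2, -0.1]
grip_width: 0.066
```

```bash
python3 - <<'E'
from pl import *
st(); plan(.6055,.249,.15,.645)
E
```

```text
t 9.50 [0.5206 0.0718 0.2103] [ 3.1311 -0.0097  0.6364] F [ 1.23  0.21 -0.06] g 0.0660 q [ 0.425  0.34  -0.794  1.886  0.292  1.019  0.144]
1 xyz mm [ 28.8 -15.4  10.2] rot deg [ 0.1  -0.09 -0.08]
2 xyz mm [ 28.9 -15.4  10.1] rot deg [ 0.1  -0.09 -0.08]
3 xyz mm [ 28.9 -15.3  10.1] rot deg [ 0.1  -0.09 -0.08]
4 xyz mm [ 28.9 -15.3  10.1] rot deg [ 0.1  -0.09 -0.08]
5 xyz mm [ 29.  -15.2  10.1] rot deg [ 0.1  -0.09 -0.08]
6 xyz mm [ 29.  -15.1  10.1] rot deg [ 0.1  -0.09 -0.08]
```

Emit:
drive_tool:
  plan:
    - {"jaw": 0.066,"x": 0.034,"y": -0.018,"z": 0.01,"rx": 0.1,"ry": 0,"rz": 0}
    - {"jaw": 0.066,"x": 0.034,"y": -0.018,"z": 0.012,"rx": 0.1,"ry": 0,"rz": 0}
    - {"jaw": 0.066,"x": 0.034,"y": -0.018,"z": 0.012,"rx": 0.1,"ry": 0,"rz": 0}
    - {"jaw": 0.066,"x": 0.034,"y": -0.018,"z": 0.012,"rx": 0.1,"ry": 0,"rz": 0}
    - {"jaw": 0.066,"x": 0.025,"y": -0.012,"z": 0.01,"rx": 0.1,"ry": 0,"rz": 0}

```text
t: 9.92
tool_pos: [0.6078, 0.2477, 0.1643]
tool_rot: [3.135, -0.032, 0.642]
force: [0.5, -0.3, 0.4]
grip_width: 0.0664
```

```bash
python3 - <<'E'
from pl import *
st(); c=manip.calibration("wrist"); im=manip.capture("wrist"); cv2.imwrite("pics/w12.png",im)
for a,b in [(80,40),(80,-40),(-80,40)]:
    P=frame(.5255,.2876,.0176,[[a/1e3,b/1e3,.0725]])[0]
    print(P.round(4), proj("wrist",P,c).round(1))
plan(.6055,.249,.12,.645)
E
```

```text
t 9.92 [0.6078 0.2477 0.1643] [ 3.1354 -0.0315  0.6424] F [ 0.46 -0.26  0.37] g 0.0664 q [ 0.048  0.591 -0.729  1.645  0.448  1.045 -0.172]
[0.6048 0.329  0.0725] [[374.3 123.6]]
[0.6062 0.249  0.0725] [[313.3 204.7]]
[0.4448 0.3262 0.0725] [[204.    9.8]]
1 xyz mm [-3.1  0.8 21.3] rot deg [ 0.04 -0.99  0.05]
2 xyz mm [-2.8  0.8 21.3] rot deg [ 0.04 -0.99  0.05]
```

Emit:
drive_tool:
  plan:
    - {"jaw": 0.066,"x": -0.002,"y": 0.001,"z": 0.012,"rx": 0,"ry": -1.5,"rz": 0}
    - {"jaw": 0.066,"x": -0.002,"y": 0,"z": 0.015,"rx": 0,"ry": -0.4,"rz": 0}
    - {"jaw": 0.066,"x": 0,"y": 0,"z": 0,"rx": 0,"ry": 0,"rz": 0}

```text
t: 10.22
tool_pos: [0.6088, 0.2573, 0.1351]
tool_rot: [-3.14, -0.007, 0.653]
force: [-0.1, -1.6, 0.0]
grip_width: 0.066
```

```bash
python3 - <<'E'
from pl import *
st(); plan(.607,.249,.05,.645)
print("spray cap",atz("top",234,141,.19))
E
```

```text
t 10.22 [0.6088 0.2573 0.1351] [-3.1398 -0.0073  0.6525] F [-0.05 -1.64  0.01] g 0.0660 q [ 0.018  0.639 -0.713  1.639  0.468  1.034 -0.186]
1 xyz mm [-2.4  1.9 28.4] rot deg [-0.03 -0.14  0.14]
2 xyz mm [-2.3  1.9 28.4] rot deg [-0.03 -0.14  0.14]
3 xyz mm [-2.2  1.9 28.4] rot deg [-0.03 -0.14  0.14]
spray cap [0.74508977 0.17815974 0.19      ]
```

Emit:
drive_tool:
  plan:
    - {"jaw": 0.066,"x": -0.0065,"y": 0.0055,"z": 0.012,"rx": 0,"ry": -0.3,"rz": 0.3}
    - {"jaw": 0.066,"x": 0,"y": 0,"z": 0.01,"rx": 0,"ry": 0,"rz": 0}
    - {"jaw": 0.066,"x": 0,"y": 0,"z": 0,"rx": 0,"ry": 0,"rz": 0}

```text
t: 10.47
tool_pos: [0.6079, 0.2468, 0.1122]
tool_rot: [-3.141, -0.004, 0.645]
force: [-0.9, 0.5, 0.3]
grip_width: 0.0661
```

```bash
python3 - <<'E'
from pl import *
st(); plan(.607,.249,.05,.645)
E
```

```text
t 10.47 [0.6079 0.2468 0.1122] [-3.141  -0.0039  0.6447] F [-0.93  0.55  0.31] g 0.0661 q [ 0.024  0.656 -0.698  1.667  0.485  0.995 -0.196]
1 xyz mm [ 0.2 -1.1 31.1] rot deg [-0.02 -0.11 -0.01]
2 xyz mm [ 0.3 -1.1 31.1] rot deg [-0.02 -0.11 -0.01]
```

Emit:
drive_tool:
  plan:
    - {"jaw": 0.066,"x": 0.0005,"y": -0.002,"z": 0.022,"rx": 0,"ry": 0,"rz": 0}
    - {"jaw": 0.066,"x": 0,"y": 0,"z": 0.022,"rx": 0,"ry": 0,"rz": 0}
    - {"jaw": 0.066,"x": -0.002,"y": 0,"z": 0.01,"rx": 0,"ry": -0.2,"rz": 0}
    - {"jaw": 0.066,"x": 0,"y": 0,"z": 0,"rx": 0,"ry": 0,"rz": 0}

```text
t: 10.8
tool_pos: [0.6077, 0.2432, 0.0583]
tool_rot: [3.139, -0.004, 0.639]
force: [0.2, 0.3, -0.5]
grip_width: 0.0661
```

```bash
python3 - <<'E'
from pl import *
st(); plan(.607,.249,.05,.645)
E
```

```text
t 10.80 [0.6077 0.2432 0.0583] [ 3.1387 -0.0036  0.6386] F [ 0.17  0.32 -0.47] g 0.0661 q [ 0.002  0.713 -0.658  1.705  0.536  0.907 -0.238]
1 xyz mm [ 2.9 -5.2  8.3] rot deg [ 0.17 -0.2  -0.37]
```

Emit:
drive_tool:
  plan:
    - {"jaw": 0.066,"x": 0.003,"y": -0.005,"z": 0.004,"rx": 0,"ry": -0.2,"rz": -0.3}
    - {"jaw": 0.066,"x": 0,"y": -0.001,"z": 0.004,"rx": 0,"ry": 0,"rz": 0}
    - {"jaw": 0.066,"x": 0,"y": 0,"z": 0,"rx": 0,"ry": 0,"rz": 0}

```text
t: 11.05
tool_pos: [0.6077, 0.2494, 0.0518]
tool_rot: [3.138, -0.002, 0.642]
force: [-0.1, -0.2, -0.0]
grip_width: 0.066
```

Emit:
drive_tool:
  plan:
    - {"jaw": 0.06,"x": 0,"y": 0,"z": 0.0015,"rx": 0,"ry": 0,"rz": 0}
    - {"jaw": 0.04,"x": 0,"y": 0,"z": 0,"rx": 0,"ry": 0,"rz": 0}
    - {"jaw": 0.04,"x": 0,"y": 0,"z": 0,"rx": 0,"ry": 0,"rz": 0}
    - {"jaw": 0.04,"x": 0,"y": 0,"z": 0,"rx": 0,"ry": 0,"rz": 0}
    - {"jaw": 0.04,"x": 0,"y": 0,"z": 0,"rx": 0,"ry": 0,"rz": 0}
  grip_force: 25

```text
t: 11.47
tool_pos: [0.6084, 0.2506, 0.0526]
tool_rot: [3.137, -0.005, 0.643]
force: [-0.2, -0.3, -0.5]
grip_width: 0.0485
```

Emit:
drive_tool:
  plan:
    - {"jaw": 0.04,"x": 0,"y": 0,"z": -0.015,"rx": 0,"ry": 0,"rz": 0}
    - {"jaw": 0.04,"x": 0,"y": 0,"z": -0.035,"rx": 0,"ry": 0,"rz": 0}
    - {"jaw": 0.04,"x": 0,"y": 0,"z": -0.041,"rx": 0,"ry": 0,"rz": 0}
    - {"jaw": 0.04,"x": -0.01,"y": 0.01,"z": -0.038,"rx": 0,"ry": 0,"rz": 0}
    - {"jaw": 0.04,"x": -0.027,"y": 0.015,"z": -0.02,"rx": 0,"ry": 0,"rz": 0}

```text
t: 11.88
tool_pos: [0.5901, 0.2129, 0.2049]
tool_rot: [-3.139, 0.002, 0.652]
force: [0.5, -0.6, -0.4]
grip_width: 0.0484
```

```bash
python3 - <<'E'
from pl import *
st(); plan(.49,-.05,.2,.645)
E
```

```text
t 11.88 [0.5901 0.2129 0.2049] [-3.1386e+00  1.6000e-03  6.5230e-01] F [ 0.47 -0.65 -0.37] g 0.0484 q [ 0.124  0.526 -0.763  1.649  0.391  1.128 -0.09 ]
1 xyz mm [-34.2  21.2   0.7] rot deg [-0.02  0.01  0.06]
2 xyz mm [-34.1  21.2   0.7] rot deg [-0.02  0.01  0.06]
3 xyz mm [-34.1  21.2   0.7] rot deg [-0.02  0.01  0.06]
4 xyz mm [-34.1  21.3   0.7] rot deg [-0.02  0.01  0.06]
5 xyz mm [-34.1  21.3   0.7] rot deg [-0.02  0.01  0.06]
6 xyz mm [-34.1  21.3   0.7] rot deg [-0.02  0.01  0.06]
7 xyz mm [-34.   21.4   0.7] rot deg [-0.02  0.01  0.06]
```

Emit:
drive_tool:
  plan:
    - {"jaw": 0.04,"x": -0.034,"y": 0.021,"z": 0,"rx": 0,"ry": 0,"rz": 0}
    - {"jaw": 0.04,"x": -0.034,"y": 0.021,"z": 0,"rx": 0,"ry": 0,"rz": 0}
    - {"jaw": 0.04,"x": -0.034,"y": 0.021,"z": 0,"rx": 0,"ry": 0,"rz": 0}
    - {"jaw": 0.04,"x": -0.034,"y": 0.021,"z": 0,"rx": 0,"ry": 0,"rz": 0}
    - {"jaw": 0.04,"x": -0.034,"y": 0.021,"z": 0,"rx": 0,"ry": 0,"rz": 0}

```text
t: 12.3
tool_pos: [0.5207, 0.0289, 0.2179]
tool_rot: [3.136, -0.021, 0.665]
force: [0.6, -0.0, -1.4]
grip_width: 0.0486
```

```bash
python3 - <<'E'
from pl import *
st(); plan(.49,-.16,.2,.645)
E
```

```text
t 12.30 [0.5207 0.0289 0.2179] [ 3.1362 -0.0214  0.6648] F [ 0.59 -0.04 -1.37] g 0.0486 q [ 0.535  0.324 -0.813  1.89   0.27   1.019  0.274]
1 xyz mm [-28.2  25.9   3.1] rot deg [ 0.06 -0.25  0.23]
2 xyz mm [-28.1  26.    3.2] rot deg [ 0.06 -0.25  0.23]
3 xyz mm [-28.   26.2   3.3] rot deg [ 0.06 -0.25  0.23]
4 xyz mm [-27.9  26.3   3.4] rot deg [ 0.06 -0.25  0.23]
5 xyz mm [-27.7  26.4   3.5] rot deg [ 0.06 -0.25  0.23]
```

Emit:
drive_tool:
  plan:
    - {"jaw": 0.04,"x": -0.03,"y": 0.026,"z": 0.002,"rx": 0,"ry": -0.3,"rz": 0.2}
    - {"jaw": 0.04,"x": -0.03,"y": 0.026,"z": 0.002,"rx": 0,"ry": -0.3,"rz": 0.2}
    - {"jaw": 0.04,"x": -0.029,"y": 0.026,"z": 0.002,"rx": 0,"ry": -0.3,"rz": 0.2}
    - {"jaw": 0.04,"x": -0.028,"y": 0.026,"z": 0.002,"rx": 0,"ry": -0.3,"rz": 0.2}
    - {"jaw": 0.04,"x": -0.027,"y": 0.026,"z": 0.002,"rx": 0,"ry": -0.3,"rz": 0.2}

```text
t: 12.72
tool_pos: [0.4823, -0.1697, 0.2146]
tool_rot: [3.125, 0.003, 0.65]
force: [-0.3, 0.7, -1.3]
grip_width: 0.0484
```

```bash
python3 - <<'E'
from pl import *
st(); plan(.5676,-.3214,.17,.645)
E
```

```text
t 12.72 [ 0.4823 -0.1697  0.2146] [3.1255 0.0033 0.6502] F [-0.33  0.72 -1.33] g 0.0484 q [ 0.866  0.296 -0.741  1.912  0.25   1.013  0.665]
1 xyz mm [-4.7 34.3  9.5] rot deg [0.18 0.04 0.06]
2 xyz mm [-4.7 34.4  9.4] rot deg [0.18 0.04 0.06]
3 xyz mm [-4.7 34.4  9.3] rot deg [0.18 0.04 0.06]
4 xyz mm [-4.7 34.4  9.1] rot deg [0.18 0.04 0.06]
5 xyz mm [-4.6 34.5  9. ] rot deg [0.18 0.04 0.06]
```

Emit:
drive_tool:
  plan:
    - {"jaw": 0.04,"x": -0.005,"y": 0.036,"z": 0.006,"rx": 0.2,"ry": 0,"rz": 0}
    - {"jaw": 0.04,"x": -0.005,"y": 0.036,"z": 0.008,"rx": 0.2,"ry": 0,"rz": 0}
    - {"jaw": 0.04,"x": -0.005,"y": 0.036,"z": 0.008,"rx": 0.2,"ry": 0,"rz": 0}
    - {"jaw": 0.04,"x": -0.005,"y": 0.034,"z": 0.008,"rx": 0.2,"ry": 0,"rz": 0}
    - {"jaw": 0.04,"x": -0.003,"y": 0.02,"z": 0.006,"rx": 0.2,"ry": 0,"rz": 0}

```text
t: 13.13
tool_pos: [0.5598, -0.3276, 0.1879]
tool_rot: [3.131, 0.007, 0.641]
force: [0.5, -0.9, -0.6]
grip_width: 0.0482
```

Emit:
drive_tool:
  plan:
    - {"jaw": 0.04,"x": 0,"y": 0,"z": 0,"rx": 0,"ry": 0,"rz": 0}

```text
t: 13.22
tool_pos: [0.5602, -0.3328, 0.1871]
tool_rot: [3.13, 0.007, 0.635]
force: [0.3, -1.4, -0.2]
grip_width: 0.0487
```

```bash
cat > look.py <<'E'
from pl import *
C=frame(.5305,-.2744,-.14,[[a*.0425,b*.0425,.022] for a in (1,-1) for b in (1,-1)])
if __name__=="__main__":
    import sys
    st(); c=manip.calibration("wrist"); im=manip.capture("wrist"); cv2.imwrite("pics/%s.png"%sys.argv[1],im)
    print("cups",proj("wrist",C,c).round(0).tolist())
    if len(sys.argv)>2: plan(*[float(a) for a in sys.argv[2:]])
E
python3 look.py w13 .5676 -.3214 .034 .645
```

```text
t 13.22 [ 0.5602 -0.3328  0.1871] [3.1301 0.0072 0.6347] F [ 0.34 -1.38 -0.22] g 0.0487 q [ 0.904  0.544 -0.633  1.62   0.367  1.091  0.805]
cups [[390.0, 120.0], [330.0, 178.0], [329.0, 58.0], [269.0, 120.0]]
1 xyz mm [ 3.3 -1.2 38.4] rot deg [ 0.16  0.1  -0.13]
2 xyz mm [ 3.2 -1.1 38.4] rot deg [ 0.16  0.1  -0.13]
3 xyz mm [ 3.1 -1.  38.4] rot deg [ 0.16  0.1  -0.13]
4 xyz mm [ 3.1 -0.9 38.4] rot deg [ 0.16  0.1  -0.13]
```

Emit:
drive_tool:
  plan:
    - {"jaw": 0.04,"x": 0.013,"y": -0.005,"z": 0.01,"rx": 0.6,"ry": 0.4,"rz": -0.5}
    - {"jaw": 0.04,"x": 0,"y": 0,"z": 0.02,"rx": 0,"ry": 0,"rz": 0}
    - {"jaw": 0.04,"x": 0,"y": 0,"z": 0,"rx": 0,"ry": 0,"rz": 0}

```text
t: 13.52
tool_pos: [0.5688, -0.3146, 0.1593]
tool_rot: [3.141, -0.004, 0.648]
force: [-0.9, -1.0, -1.6]
grip_width: 0.0486
```

```bash
python3 look.py w14 .5678 -.32 .034 .645
```

```text
t 13.52 [ 0.5688 -0.3146  0.1593] [ 3.1407 -0.0041  0.6483] F [-0.94 -1.02 -1.62] g 0.0486 q [ 0.88   0.574 -0.633  1.646  0.377  1.045  0.78 ]
cups [[376.0, 134.0], [310.0, 196.0], [310.0, 66.0], [244.0, 134.0]]
1 xyz mm [-1.7  0.7 31.9] rot deg [ 0.05 -0.1   0.07]
2 xyz mm [-1.7  0.7 31.9] rot deg [ 0.05 -0.1   0.07]
3 xyz mm [-1.6  0.8 31.9] rot deg [ 0.05 -0.1   0.07]
4 xyz mm [-1.6  0.8 31.9] rot deg [ 0.05 -0.1   0.07]
```

Emit:
drive_tool:
  plan:
    - {"jaw": 0.04,"x": -0.003,"y": 0.003,"z": 0.025,"rx": 0,"ry": -0.2,"rz": 0.2}
    - {"jaw": 0.04,"x": 0,"y": 0,"z": 0.03,"rx": 0,"ry": 0,"rz": 0}
    - {"jaw": 0.04,"x": 0,"y": 0,"z": 0.02,"rx": 0,"ry": 0,"rz": 0}
    - {"jaw": 0.04,"x": 0,"y": 0,"z": 0,"rx": 0,"ry": 0,"rz": 0}

```text
t: 13.9
tool_pos: [0.5758, -0.3115, 0.0925]
tool_rot: [3.13, -0.011, 0.655]
force: [-0.8, 0.2, -2.1]
grip_width: 0.0485
```

```bash
python3 pl.py .568 -.319 .034 .645
```

```text
t 13.90 [ 0.5758 -0.3115  0.0925] [ 3.1297 -0.0105  0.6554] F [-0.78  0.23 -2.13] g 0.0485 q [ 0.846  0.646 -0.599  1.696  0.437  0.92   0.733]
1 xyz mm [-5.7  0.2 29.2] rot deg [ 0.34 -0.3   0.3 ]
2 xyz mm [-5.5  0.4 29.2] rot deg [ 0.34 -0.3   0.3 ]
```

Emit:
drive_tool:
  plan:
    - {"jaw": 0.04,"x": -0.01,"y": 0.001,"z": 0.008,"rx": 0.6,"ry": -0.6,"rz": 0.5}
    - {"jaw": 0.04,"x": -0.003,"y": 0,"z": 0.01,"rx": 0,"ry": 0,"rz": 0}
    - {"jaw": 0.04,"x": 0,"y": 0,"z": 0,"rx": 0,"ry": 0,"rz": 0}

```text
t: 14.15
tool_pos: [0.568, -0.3184, 0.0776]
tool_rot: [3.137, -0.002, 0.65]
force: [0.6, 0.3, -1.0]
grip_width: 0.0488
```

```bash
python3 pl.py .568 -.319 .034 .645
```

```text
t 14.15 [ 0.568  -0.3184  0.0776] [ 3.1375e+00 -2.2000e-03  6.5000e-01] F [ 0.58  0.28 -1.  ] g 0.0488 q [ 0.851  0.661 -0.587  1.706  0.447  0.906  0.732]
1 xyz mm [-0.3  0.1 21.8] rot deg [ 0.12 -0.06  0.14]
2 xyz mm [-0.2  0.2 21.8] rot deg [ 0.12 -0.06  0.14]
```

Emit:
drive_tool:
  plan:
    - {"jaw": 0.04,"x": -0.001,"y": 0,"z": 0.015,"rx": 0.2,"ry": 0,"rz": 0.2}
    - {"jaw": 0.04,"x": -0.002,"y": 0,"z": 0.015,"rx": 0,"ry": 0,"rz": 0}
    - {"jaw": 0.04,"x": 0,"y": 0,"z": 0.005,"rx": 0,"ry": 0,"rz": 0}
    - {"jaw": 0.04,"x": 0,"y": 0,"z": 0,"rx": 0,"ry": 0,"rz": 0}

```text
t: 14.48
tool_pos: [0.5677, -0.3219, 0.0436]
tool_rot: [3.135, -0.005, 0.644]
force: [0.3, -0.1, -1.3]
grip_width: 0.0487
```

```bash
python3 look.py w15 .568 -.319 .034 .645
```

```text
t 14.48 [ 0.5677 -0.3219  0.0436] [ 3.1352 -0.0051  0.6444] F [ 0.29 -0.1  -1.33] g 0.0487 q [ 0.84   0.702 -0.563  1.723  0.476  0.848  0.709]
cups [[424.0, 147.0], [316.0, 247.0], [315.0, 33.0], [207.0, 148.0]]
1 xyz mm [ 2.  -2.3  9.9] rot deg [ 0.38 -0.29 -0.04]
```

Emit:
drive_tool:
  plan:
    - {"jaw": 0.04,"x": 0.002,"y": -0.001,"z": 0.004,"rx": 0.3,"ry": -0.3,"rz": 0}
    - {"jaw": 0.04,"x": 0,"y": 0,"z": 0.003,"rx": 0,"ry": 0,"rz": 0}
    - {"jaw": 0.04,"x": 0,"y": 0,"z": 0,"rx": 0,"ry": 0,"rz": 0}

```text
t: 14.78
tool_pos: [0.5701, -0.3201, 0.0378]
tool_rot: [3.139, -0.001, 0.644]
force: [0.3, -0.4, -1.0]
grip_width: 0.0487
```

Emit:
drive_tool:
  plan:
    - {"jaw": 0.04,"x": -0.001,"y": 0,"z": 0.002,"rx": 0,"ry": 0,"rz": 0}
    - {"jaw": 0.04,"x": 0,"y": 0,"z": 0.001,"rx": 0,"ry": 0,"rz": 0}
    - {"jaw": 0.04,"x": 0,"y": 0,"z": 0,"rx": 0,"ry": 0,"rz": 0}

```text
t: 15.03
tool_pos: [0.5702, -0.3205, 0.0354]
tool_rot: [3.137, -0.002, 0.645]
force: [0.3, 0.6, -0.7]
grip_width: 0.0487
```

Emit:
drive_tool:
  plan:
    - {"jaw": 0.04,"x": -0.001,"y": 0,"z": 0.002,"rx": 0,"ry": 0,"rz": 0}
    - {"jaw": 0.04,"x": 0,"y": 0,"z": 0,"rx": 0,"ry": 0,"rz": 0}

```text
t: 15.2
tool_pos: [0.5702, -0.3206, 0.0341]
tool_rot: [3.136, -0.003, 0.645]
force: [-0.1, -0.3, -0.3]
grip_width: 0.0487
```

Emit:
drive_tool:
  plan:
    - {"jaw": 0.04,"x": 0,"y": 0,"z": 0.001,"rx": 0,"ry": 0,"rz": 0}
    - {"jaw": 0.054,"x": 0,"y": 0,"z": 0,"rx": 0,"ry": 0,"rz": 0}
    - {"jaw": 0.064,"x": 0,"y": 0,"z": 0,"rx": 0,"ry": 0,"rz": 0}
    - {"jaw": 0.066,"x": 0,"y": 0,"z": 0,"rx": 0,"ry": 0,"rz": 0}

```text
t: 15.53
tool_pos: [0.5703, -0.321, 0.0336]
tool_rot: [3.135, -0.003, 0.645]
force: [0.9, 0.2, -0.4]
grip_width: 0.0663
```

```bash
python3 look.py w16
```

```text
t 15.53 [ 0.5703 -0.321   0.0336] [ 3.1353e+00 -3.1000e-03  6.4490e-01] F [ 0.87  0.17 -0.44] g 0.0663 q [ 0.83   0.717 -0.555  1.722  0.486  0.836  0.7  ]
cups [[425.0, 149.0], [311.0, 254.0], [309.0, 27.0], [196.0, 150.0]]
```

Released cleanly: the egg sits in its cup, centred between the fingers. I'll raise straight up.

Emit:
drive_tool:
  plan:
    - {"jaw": 0.066,"x": 0,"y": 0,"z": -0.012,"rx": 0,"ry": 0,"rz": 0}
    - {"jaw": 0.066,"x": 0,"y": 0,"z": -0.025,"rx": 0,"ry": 0,"rz": 0}
    - {"jaw": 0.066,"x": 0,"y": 0,"z": -0.04,"rx": 0,"ry": 0,"rz": 0}
    - {"jaw": 0.066,"x": 0,"y": -0.01,"z": -0.04,"rx": 0,"ry": 0,"rz": 0}
    - {"jaw": 0.066,"x": 0,"y": -0.03,"z": -0.025,"rx": 0,"ry": 0,"rz": 0}

```text
t: 16.0
tool_pos: [0.543, -0.292, 0.1754]
tool_rot: [-3.137, 0.002, 0.639]
force: [0.5, 0.1, 2.1]
grip_width: 0.0661
```

```bash
python3 pl.py .475 -.14 .21 .645
```

```text
t 16.00 [ 0.543  -0.292   0.1754] [-3.1373e+00  1.8000e-03  6.3930e-01] F [0.49 0.12 2.07] g 0.0661 q [ 0.897  0.511 -0.654  1.708  0.349  1.047  0.765]
1 xyz mm [  7.2 -32.5  -6.8] rot deg [-0.05  0.02 -0.07]
2 xyz mm [  7.3 -32.5  -6.8] rot deg [-0.05  0.02 -0.07]
3 xyz mm [  7.3 -32.5  -6.8] rot deg [-0.05  0.02 -0.07]
4 xyz mm [  7.3 -32.5  -6.9] rot deg [-0.05  0.02 -0.07]
5 xyz mm [  7.4 -32.5  -6.9] rot deg [-0.05  0.02 -0.07]
```

Emit:
drive_tool:
  plan:
    - {"jaw": 0.066,"x": 0.008,"y": -0.037,"z": -0.006,"rx": 0,"ry": 0,"rz": 0}
    - {"jaw": 0.066,"x": 0.008,"y": -0.037,"z": -0.006,"rx": 0,"ry": 0,"rz": 0}
    - {"jaw": 0.066,"x": 0.008,"y": -0.037,"z": -0.006,"rx": 0,"ry": 0,"rz": 0}
    - {"jaw": 0.066,"x": 0.012,"y": -0.036,"z": -0.004,"rx": 0,"ry": 0,"rz": 0}
    - {"jaw": 0.066,"x": 0.023,"y": -0.032,"z": 0,"rx": 0,"ry": 0,"rz": 0}

```text
t: 16.42
tool_pos: [0.4839, -0.1135, 0.2096]
tool_rot: [3.126, -0.004, 0.626]
force: [1.3, 0.5, -0.1]
grip_width: 0.0658
```

```bash
python3 pl.py .46 .22 .2 .645
```

```text
t 16.42 [ 0.4839 -0.1135  0.2096] [ 3.1257 -0.0036  0.6259] F [ 1.3   0.48 -0.12] g 0.0658 q [ 0.788  0.28  -0.765  1.949  0.243  0.99   0.536]
1 xyz mm [ 19.6 -31.6   0.6] rot deg [ 0.1  -0.02 -0.12]
2 xyz mm [ 19.6 -31.6   0.7] rot deg [ 0.1  -0.02 -0.12]
3 xyz mm [ 19.7 -31.5   0.7] rot deg [ 0.1  -0.02 -0.12]
4 xyz mm [ 19.8 -31.5   0.8] rot deg [ 0.1  -0.02 -0.12]
5 xyz mm [ 19.8 -31.4   0.8] rot deg [ 0.1  -0.02 -0.12]
6 xyz mm [ 19.9 -31.4   0.9] rot deg [ 0.1  -0.02 -0.12]
7 xyz mm [ 20.  -31.3   0.9] rot deg [ 0.1  -0.02 -0.12]
8 xyz mm [ 20.  -31.3   1. ] rot deg [ 0.1  -0.02 -0.12]
9 xyz mm [ 20.1 -31.3   1. ] rot deg [ 0.1  -0.02 -0.12]
```

Emit:
drive_tool:
  plan:
    - {"jaw": 0.066,"x": 0.022,"y": -0.034,"z": 0,"rx": 0.1,"ry": 0,"rz": -0.1}
    - {"jaw": 0.066,"x": 0.022,"y": -0.034,"z": 0,"rx": 0.1,"ry": 0,"rz": -0.1}
    - {"jaw": 0.066,"x": 0.022,"y": -0.034,"z": 0,"rx": 0.1,"ry": 0,"rz": -0.1}
    - {"jaw": 0.066,"x": 0.022,"y": -0.034,"z": 0,"rx": 0.1,"ry": 0,"rz": -0.1}
    - {"jaw": 0.066,"x": 0.022,"y": -0.034,"z": 0,"rx": 0.1,"ry": 0,"rz": -0.1}

```text
t: 16.83
tool_pos: [0.4712, 0.0951, 0.2136]
tool_rot: [3.123, -0.008, 0.632]
force: [1.7, 0.9, 0.7]
grip_width: 0.0662
```

```bash
python3 pl.py .446 .327 .15 .645
```

```text
t 16.83 [0.4712 0.0951 0.2136] [ 3.1226 -0.0076  0.6316] F [1.73 0.88 0.73] g 0.0662 q [ 0.445  0.265 -0.863  1.974  0.259  0.996  0.091]
1 xyz mm [ 19.4 -33.9  10.1] rot deg [ 0.18 -0.07 -0.13]
2 xyz mm [ 19.4 -33.8  10.2] rot deg [ 0.18 -0.07 -0.13]
3 xyz mm [ 19.5 -33.7  10.3] rot deg [ 0.18 -0.07 -0.13]
4 xyz mm [ 19.6 -33.6  10.4] rot deg [ 0.18 -0.07 -0.13]
5 xyz mm [ 19.7 -33.6  10.4] rot deg [ 0.18 -0.07 -0.13]
6 xyz mm [ 19.8 -33.5  10.5] rot deg [ 0.18 -0.07 -0.13]
```

Emit:
drive_tool:
  plan:
    - {"jaw": 0.066,"x": 0.0195,"y": -0.034,"z": 0.005,"rx": 0.2,"ry": 0,"rz": -0.1}
    - {"jaw": 0.066,"x": 0.0195,"y": -0.034,"z": 0.01,"rx": 0.2,"ry": 0,"rz": -0.1}
    - {"jaw": 0.066,"x": 0.0195,"y": -0.034,"z": 0.01,"rx": 0.2,"ry": 0,"rz": -0.1}
    - {"jaw": 0.066,"x": 0.0195,"y": -0.034,"z": 0.01,"rx": 0.2,"ry": 0,"rz": -0.1}
    - {"jaw": 0.066,"x": 0.0195,"y": -0.034,"z": 0.01,"rx": 0.2,"ry": 0,"rz": -0.1}

```text
t: 17.25
tool_pos: [0.4501, 0.2981, 0.1738]
tool_rot: [3.132, -0.019, 0.64]
force: [1.0, -0.3, 0.2]
grip_width: 0.0661
```

```bash
python3 pl.py .446 .327 .15 .645
```

```text
t 17.25 [0.4501 0.2981 0.1738] [ 3.1321 -0.0193  0.6402] F [ 0.99 -0.27  0.19] g 0.0661 q [-1.000e-03  4.300e-01 -8.530e-01  1.896e+00  4.050e-01  9.740e-01
 -3.970e-01]
1 xyz mm [ 13.5 -25.8  23.9] rot deg [ 0.55 -1.11 -0.28]
```

Emit:
drive_tool:
  plan:
    - {"jaw": 0.066,"x": 0.011,"y": -0.02,"z": 0.018,"rx": 0.4,"ry": -0.8,"rz": -0.3}
    - {"jaw": 0.066,"x": 0,"y": 0,"z": 0.005,"rx": 0,"ry": 0,"rz": 0}
    - {"jaw": 0.066,"x": 0,"y": 0,"z": 0,"rx": 0,"ry": 0,"rz": 0}

```text
t: 17.5
tool_pos: [0.4428, 0.3327, 0.1519]
tool_rot: [-3.138, -0.009, 0.66]
force: [0.4, -0.5, 0.4]
grip_width: 0.0658
```

```bash
python3 - <<'E'
from pl import *
st(); c=manip.calibration("wrist"); im=manip.capture("wrist"); cv2.imwrite("pics/w17.png",im)
for P in [[.6055,.329,.0725],[.446,.327,.0725]]: print(proj("wrist",P,c))
plan(.446,.327,.05,.645)
E
```

```text
t 17.50 [0.4428 0.3327 0.1519] [-3.1382 -0.0094  0.6604] F [ 0.39 -0.55  0.39] g 0.0658 q [-0.08   0.487 -0.839  1.879  0.437  0.959 -0.455]
[[446.62774025 310.71742757]]
[[315.38539426 221.25344517]]
1 xyz mm [-0.7  2.2 34.1] rot deg [-0.07 -0.19  0.28]
2 xyz mm [-0.5  2.2 34.1] rot deg [-0.07 -0.19  0.28]
3 xyz mm [-0.4  2.2 34.1] rot deg [-0.07 -0.19  0.28]
```

Emit:
drive_tool:
  plan:
    - {"jaw": 0.066,"x": -0.0005,"y": 0.0055,"z": 0.02,"rx": 0,"ry": -0.5,"rz": 0.8}
    - {"jaw": 0.066,"x": 0,"y": 0,"z": 0.018,"rx": 0,"ry": 0,"rz": 0}
    - {"jaw": 0.066,"x": 0,"y": 0,"z": 0,"rx": 0,"ry": 0,"rz": 0}

```text
t: 17.8
tool_pos: [0.4491, 0.3253, 0.1171]
tool_rot: [3.141, -0.007, 0.64]
force: [0.2, -0.6, 0.2]
grip_width: 0.0661
```

```bash
python3 pl.py .4455 .328 .05 .645
```

```text
t 17.80 [0.4491 0.3253 0.1171] [ 3.1414 -0.0065  0.6404] F [ 0.15 -0.59  0.18] g 0.0661 q [-0.098  0.529 -0.8    1.906  0.482  0.902 -0.495]
1 xyz mm [-0.9 -2.1 33.6] rot deg [ 0.01 -0.19 -0.13]
2 xyz mm [-0.8 -2.1 33.6] rot deg [ 0.01 -0.19 -0.13]
```

Emit:
drive_tool:
  plan:
    - {"jaw": 0.066,"x": -0.001,"y": -0.005,"z": 0.022,"rx": 0,"ry": -0.3,"rz": -0.2}
    - {"jaw": 0.066,"x": 0,"y": -0.002,"z": 0.022,"rx": 0,"ry": 0,"rz": 0}
    - {"jaw": 0.066,"x": 0,"y": -0.001,"z": 0.012,"rx": 0,"ry": -0.2,"rz": 0}
    - {"jaw": 0.066,"x": 0,"y": 0,"z": 0,"rx": 0,"ry": 0,"rz": 0}

```text
t: 18.13
tool_pos: [0.4497, 0.3267, 0.0653]
tool_rot: [3.136, -0.005, 0.633]
force: [0.0, -0.0, -0.2]
grip_width: 0.0663
```

```bash
python3 pl.py .4455 .328 .051 .645
```

```text
t 18.13 [0.4497 0.3267 0.0653] [ 3.1358 -0.0049  0.6333] F [ 0.03 -0.02 -0.21] g 0.0663 q [-0.151  0.596 -0.741  1.939  0.557  0.817 -0.567]
1 xyz mm [-2.7 -3.6 14.3] rot deg [ 0.33 -0.28 -0.67]
```

Emit:
drive_tool:
  plan:
    - {"jaw": 0.066,"x": -0.003,"y": -0.004,"z": 0.008,"rx": 0.3,"ry": -0.3,"rz": -0.6}
    - {"jaw": 0.066,"x": 0,"y": -0.001,"z": 0.006,"rx": 0,"ry": 0,"rz": 0}
    - {"jaw": 0.066,"x": 0,"y": 0,"z": 0,"rx": 0,"ry": 0,"rz": 0}

```text
t: 18.38
tool_pos: [0.4465, 0.3284, 0.0534]
tool_rot: [3.14, -0.003, 0.641]
force: [-0.2, 0.7, -0.2]
grip_width: 0.0657
```

Emit:
drive_tool:
  plan:
    - {"jaw": 0.06,"x": -0.001,"y": 0,"z": 0.0035,"rx": 0,"ry": 0,"rz": 0}
    - {"jaw": 0.04,"x": 0,"y": 0,"z": 0,"rx": 0,"ry": 0,"rz": 0}
    - {"jaw": 0.04,"x": 0,"y": 0,"z": 0,"rx": 0,"ry": 0,"rz": 0}
    - {"jaw": 0.04,"x": 0,"y": 0,"z": 0,"rx": 0,"ry": 0,"rz": 0}
    - {"jaw": 0.04,"x": 0,"y": 0,"z": 0,"rx": 0,"ry": 0,"rz": 0}
  grip_force: 25

```text
t: 18.8
tool_pos: [0.4463, 0.3283, 0.0515]
tool_rot: [3.14, -0.006, 0.641]
force: [0.6, 0.3, -1.2]
grip_width: 0.0488
```

Emit:
drive_tool:
  plan:
    - {"jaw": 0.04,"x": 0,"y": 0,"z": -0.015,"rx": 0,"ry": 0,"rz": 0}
    - {"jaw": 0.04,"x": 0,"y": 0,"z": -0.035,"rx": 0,"ry": 0,"rz": 0}
    - {"jaw": 0.04,"x": 0,"y": 0,"z": -0.041,"rx": 0,"ry": 0,"rz": 0}
    - {"jaw": 0.04,"x": -0.005,"y": 0.01,"z": -0.038,"rx": 0,"ry": 0,"rz": 0}
    - {"jaw": 0.04,"x": -0.018,"y": 0.027,"z": -0.02,"rx": 0,"ry": 0,"rz": 0}

```text
t: 19.22
tool_pos: [0.4451, 0.2883, 0.2014]
tool_rot: [-3.137, 0.004, 0.653]
force: [1.6, 0.7, 0.3]
grip_width: 0.0485
```

```bash
python3 pl.py .475 -.12 .2 .645
```

```text
t 19.22 [0.4451 0.2883 0.2014] [-3.1371  0.0035  0.653 ] F [1.59 0.73 0.29] g 0.0485 q [ 0.05   0.399 -0.889  1.871  0.351  1.042 -0.329]
1 xyz mm [-22.4  34.2   0.1] rot deg [-0.03  0.02  0.05]
2 xyz mm [-22.4  34.3   0.1] rot deg [-0.03  0.02  0.05]
3 xyz mm [-22.4  34.3   0.1] rot deg [-0.03  0.02  0.05]
4 xyz mm [-22.3  34.3   0.1] rot deg [-0.03  0.02  0.05]
5 xyz mm [-22.3  34.3   0.1] rot deg [-0.03  0.02  0.05]
6 xyz mm [-22.3  34.3   0.1] rot deg [-0.03  0.02  0.05]
7 xyz mm [-22.3  34.4   0.1] rot deg [-0.03  0.02  0.05]
8 xyz mm [-22.2  34.4   0.1] rot deg [-0.03  0.02  0.05]
9 xyz mm [-22.2  34.4   0.1] rot deg [-0.03  0.02  0.05]
10 xyz mm [-22.2  34.4   0.1] rot deg [-0.03  0.02  0.05]
```

Egg gripped at TCP z = .0515, so its centre is about 21 mm above the TCP. Now I'll take it across.

Emit:
drive_tool:
  plan:
    - {"jaw": 0.04,"x": -0.022,"y": 0.034,"z": 0,"rx": 0,"ry": 0,"rz": 0}
    - {"jaw": 0.04,"x": -0.022,"y": 0.034,"z": 0,"rx": 0,"ry": 0,"rz": 0}
    - {"jaw": 0.04,"x": -0.022,"y": 0.034,"z": 0,"rx": 0,"ry": 0,"rz": 0}
    - {"jaw": 0.04,"x": -0.022,"y": 0.034,"z": 0,"rx": 0,"ry": 0,"rz": 0}
    - {"jaw": 0.04,"x": -0.022,"y": 0.034,"z": 0,"rx": 0,"ry": 0,"rz": 0}

```text
t: 19.63
tool_pos: [0.4642, 0.0872, 0.2089]
tool_rot: [3.142, -0.015, 0.666]
force: [0.6, 0.2, 0.2]
grip_width: 0.0489
```

```bash
python3 pl.py .475 -.12 .2 .645
```

```text
t 19.63 [0.4642 0.0872 0.2089] [ 3.1415 -0.015   0.6663] F [0.64 0.18 0.18] g 0.0489 q [ 0.504  0.264 -0.897  1.995  0.243  0.979  0.156]
1 xyz mm [-20.   28.3   1.2] rot deg [-0.   -0.14  0.2 ]
2 xyz mm [-19.9  28.3   1.2] rot deg [-0.   -0.14  0.2 ]
3 xyz mm [-19.7  28.4   1.3] rot deg [-0.   -0.14  0.2 ]
4 xyz mm [-19.6  28.5   1.3] rot deg [-0.   -0.14  0.2 ]
5 xyz mm [-19.5  28.5   1.4] rot deg [-0.   -0.14  0.2 ]
6 xyz mm [-19.4  28.6   1.4] rot deg [-0.   -0.14  0.2 ]
```

Emit:
drive_tool:
  plan:
    - {"jaw": 0.04,"x": -0.024,"y": 0.034,"z": 0,"rx": 0,"ry": -0.2,"rz": 0.2}
    - {"jaw": 0.04,"x": -0.024,"y": 0.034,"z": 0,"rx": 0,"ry": -0.2,"rz": 0.2}
    - {"jaw": 0.04,"x": -0.024,"y": 0.034,"z": 0,"rx": 0,"ry": -0.2,"rz": 0.2}
    - {"jaw": 0.04,"x": -0.024,"y": 0.034,"z": 0,"rx": 0,"ry": -0.2,"rz": 0.2}
    - {"jaw": 0.04,"x": -0.024,"y": 0.034,"z": 0,"rx": 0,"ry": -0.2,"rz": 0.2}

```text
t: 20.05
tool_pos: [0.4718, -0.1214, 0.2101]
tool_rot: [3.136, 0.002, 0.649]
force: [1.2, 0.8, 0.2]
grip_width: 0.0488
```

```bash
python3 pl.py .4845 -.3075 .18 .645
```

```text
t 20.05 [ 0.4718 -0.1214  0.2101] [3.1358e+00 1.6000e-03 6.4880e-01] F [1.23 0.85 0.23] g 0.0488 q [ 0.842  0.274 -0.798  1.96   0.239  0.998  0.581]
1 xyz mm [-20.5  31.2   6.2] rot deg [0.07 0.02 0.04]
2 xyz mm [-20.4  31.2   6.2] rot deg [0.07 0.02 0.04]
3 xyz mm [-20.4  31.2   6.1] rot deg [0.07 0.02 0.04]
4 xyz mm [-20.4  31.2   6.1] rot deg [0.07 0.02 0.04]
5 xyz mm [-20.4  31.3   6.1] rot deg [0.07 0.02 0.04]
```

Emit:
drive_tool:
  plan:
    - {"jaw": 0.04,"x": -0.021,"y": 0.033,"z": 0.004,"rx": 0,"ry": 0,"rz": 0}
    - {"jaw": 0.04,"x": -0.021,"y": 0.033,"z": 0.006,"rx": 0,"ry": 0,"rz": 0}
    - {"jaw": 0.04,"x": -0.021,"y": 0.032,"z": 0.006,"rx": 0,"ry": 0,"rz": 0}
    - {"jaw": 0.04,"x": -0.02,"y": 0.03,"z": 0.006,"rx": 0,"ry": 0,"rz": 0}
    - {"jaw": 0.04,"x": -0.011,"y": 0.016,"z": 0.006,"rx": 0,"ry": 0,"rz": 0}

```text
t: 20.47
tool_pos: [0.4829, -0.3079, 0.1849]
tool_rot: [3.127, 0.002, 0.642]
force: [1.3, -0.2, -1.0]
grip_width: 0.0486
```

Emit:
drive_tool:
  plan:
    - {"jaw": 0.04,"x": 0,"y": 0,"z": 0,"rx": 0,"ry": 0,"rz": 0}

```text
t: 20.55
tool_pos: [0.4813, -0.3135, 0.1833]
tool_rot: [3.128, 0.004, 0.634]
force: [0.1, -0.7, -0.6]
grip_width: 0.0485
```

```bash
python3 look.py w18 .4845 -.3075 .034 .645
```

```text
t 20.55 [ 0.4813 -0.3135  0.1833] [3.1276 0.0038 0.6341] F [ 0.12 -0.69 -0.62] g 0.0485 q [ 1.021  0.432 -0.682  1.81   0.331  1.003  0.84 ]
cups [[434.0, 181.0], [376.0, 234.0], [381.0, 122.0], [321.0, 181.0]]
1 xyz mm [ 1.3 -0.9 37.4] rot deg [ 0.19  0.05 -0.13]
2 xyz mm [ 1.3 -0.8 37.4] rot deg [ 0.19  0.05 -0.13]
3 xyz mm [ 1.3 -0.6 37.4] rot deg [ 0.19  0.05 -0.13]
4 xyz mm [ 1.3 -0.5 37.4] rot deg [ 0.19  0.05 -0.13]
```

Emit:
drive_tool:
  plan:
    - {"jaw": 0.04,"x": 0.004,"y": -0.004,"z": 0.012,"rx": 0.7,"ry": 0.2,"rz": -0.5}
    - {"jaw": 0.04,"x": -0.002,"y": 0,"z": 0.03,"rx": 0,"ry": 0,"rz": 0}
    - {"jaw": 0.04,"x": -0.002,"y": 0,"z": 0.025,"rx": 0,"ry": 0,"rz": 0}
    - {"jaw": 0.04,"x": 0,"y": 0,"z": 0,"rx": 0,"ry": 0,"rz": 0}

```text
t: 20.93
tool_pos: [0.4821, -0.3017, 0.116]
tool_rot: [3.139, -0.005, 0.653]
force: [-2.4, 0.2, -0.8]
grip_width: 0.0484
```

```bash
python3 pl.py .485 -.308 .034 .645
```

```text
t 20.93 [ 0.4821 -0.3017  0.116 ] [ 3.1391 -0.0052  0.6532] F [-2.41  0.24 -0.83] g 0.0484 q [ 0.982  0.509 -0.654  1.878  0.39   0.881  0.791]
1 xyz mm [-0.7  2.2 27.3] rot deg [ 0.05 -0.1   0.16]
2 xyz mm [-0.6  2.2 27.3] rot deg [ 0.05 -0.1   0.16]
3 xyz mm [-0.5  2.2 27.3] rot deg [ 0.05 -0.1   0.16]
```

Emit:
drive_tool:
  plan:
    - {"jaw": 0.04,"x": -0.003,"y": 0.006,"z": 0.018,"rx": 0,"ry": -0.2,"rz": 0.4}
    - {"jaw": 0.04,"x": -0.002,"y": 0,"z": 0.018,"rx": 0,"ry": 0,"rz": 0}
    - {"jaw": 0.04,"x": 0,"y": 0,"z": 0,"rx": 0,"ry": 0,"rz": 0}

```text
t: 21.18
tool_pos: [0.4843, -0.3025, 0.0806]
tool_rot: [3.141, -0.004, 0.657]
force: [-1.1, 0.5, -1.3]
grip_width: 0.0488
```

```bash
python3 pl.py .485 -.308 .034 .645
```

```text
t 21.18 [ 0.4843 -0.3025  0.0806] [ 3.1407 -0.0043  0.6566] F [-1.09  0.47 -1.3 ] g 0.0488 q [ 0.956  0.558 -0.626  1.897  0.432  0.822  0.759]
1 xyz mm [-1.5  2.4 23.3] rot deg [ 0.02 -0.12  0.33]
2 xyz mm [-1.4  2.4 23.3] rot deg [ 0.02 -0.12  0.33]
```

Emit:
drive_tool:
  plan:
    - {"jaw": 0.04,"x": -0.004,"y": 0.005,"z": 0.013,"rx": 0,"ry": -0.2,"rz": 0.6}
    - {"jaw": 0.04,"x": -0.001,"y": 0.001,"z": 0.013,"rx": 0,"ry": 0,"rz": 0}
    - {"jaw": 0.04,"x": 0,"y": 0,"z": 0,"rx": 0,"ry": 0,"rz": 0}

```text
t: 21.43
tool_pos: [0.4871, -0.3079, 0.0561]
tool_rot: [3.137, -0.004, 0.651]
force: [-0.8, -0.2, -1.4]
grip_width: 0.0487
```

```bash
python3 look.py w19 .485 -.308 .034 .645
```

```text
t 21.43 [ 0.4871 -0.3079  0.0561] [ 3.1373 -0.0035  0.6507] F [-0.8  -0.22 -1.43] g 0.0487 q [ 0.938  0.595 -0.6    1.901  0.464  0.781  0.734]
cups [[482.0, 234.0], [392.0, 310.0], [411.0, 144.0], [309.0, 237.0]]
1 xyz mm [-2.2 -1.9 23.1] rot deg [ 0.32 -0.24  0.32]
```

Emit:
drive_tool:
  plan:
    - {"jaw": 0.04,"x": -0.001,"y": -0.001,"z": 0.01,"rx": 0.3,"ry": -0.2,"rz": 0.3}
    - {"jaw": 0.04,"x": -0.001,"y": 0,"z": 0.006,"rx": 0,"ry": 0,"rz": 0}
    - {"jaw": 0.04,"x": 0,"y": 0,"z": 0,"rx": 0,"ry": 0,"rz": 0}

```text
t: 21.73
tool_pos: [0.4869, -0.3089, 0.0415]
tool_rot: [3.139, -0.002, 0.645]
force: [-0.7, -0.7, -0.3]
grip_width: 0.0485
```

Emit:
drive_tool:
  plan:
    - {"jaw": 0.04,"x": -0.001,"y": -0.001,"z": 0.004,"rx": 0,"ry": 0,"rz": 0}
    - {"jaw": 0.04,"x": 0,"y": 0,"z": 0.002,"rx": 0,"ry": 0,"rz": 0}
    - {"jaw": 0.04,"x": 0,"y": 0,"z": 0.001,"rx": 0,"ry": 0,"rz": 0}
    - {"jaw": 0.04,"x": 0,"y": 0,"z": 0,"rx": 0,"ry": 0,"rz": 0}

```text
t: 22.07
tool_pos: [0.4855, -0.3089, 0.034]
tool_rot: [3.138, -0.002, 0.645]
force: [-0.1, 0.6, -0.5]
grip_width: 0.0483
```

Emit:
drive_tool:
  plan:
    - {"jaw": 0.04,"x": 0,"y": 0,"z": 0.0015,"rx": 0,"ry": 0,"rz": 0}
    - {"jaw": 0.054,"x": 0,"y": 0,"z": 0,"rx": 0,"ry": 0,"rz": 0}
    - {"jaw": 0.064,"x": 0,"y": 0,"z": 0,"rx": 0,"ry": 0,"rz": 0}
    - {"jaw": 0.066,"x": 0,"y": 0,"z": 0,"rx": 0,"ry": 0,"rz": 0}

```text
t: 22.4
tool_pos: [0.4863, -0.309, 0.0335]
tool_rot: [3.136, -0.003, 0.645]
force: [0.1, -0.6, 0.0]
grip_width: 0.0658
```

```bash
python3 look.py w20
```

```text
t 22.40 [ 0.4863 -0.309   0.0335] [ 3.1365e+00 -2.6000e-03  6.4470e-01] F [ 0.1  -0.55  0.05] g 0.0658 q [ 0.922  0.625 -0.576  1.913  0.492  0.741  0.707]
cups [[500.0, 247.0], [401.0, 329.0], [425.0, 149.0], [310.0, 254.0]]
```

Emit:
drive_tool:
  plan:
    - {"jaw": 0.066,"x": 0,"y": 0,"z": -0.012,"rx": 0,"ry": 0,"rz": 0}
    - {"jaw": 0.066,"x": 0,"y": 0,"z": -0.025,"rx": 0,"ry": 0,"rz": 0}
    - {"jaw": 0.066,"x": 0,"y": 0,"z": -0.04,"rx": 0,"ry": 0,"rz": 0}
    - {"jaw": 0.066,"x": 0,"y": -0.01,"z": -0.04,"rx": 0,"ry": 0,"rz": 0}
    - {"jaw": 0.066,"x": 0.01,"y": -0.025,"z": -0.025,"rx": 0,"ry": 0,"rz": 0}

```text
t: 22.87
tool_pos: [0.4695, -0.2774, 0.1769]
tool_rot: [-3.135, 0.001, 0.639]
force: [1.4, -0.8, 0.6]
grip_width: 0.0658
```

Emit:
drive_tool:
  plan:
    - {"jaw": 0.066,"x": 0.02,"y": -0.033,"z": -0.008,"rx": 0,"ry": 0,"rz": 0}
    - {"jaw": 0.066,"x": 0.023,"y": -0.033,"z": -0.005,"rx": 0,"ry": 0,"rz": 0}
    - {"jaw": 0.066,"x": 0.023,"y": -0.033,"z": -0.005,"rx": 0,"ry": 0,"rz": 0}
    - {"jaw": 0.066,"x": 0.023,"y": -0.033,"z": 0,"rx": 0,"ry": 0,"rz": 0}
    - {"jaw": 0.066,"x": 0.023,"y": -0.033,"z": 0,"rx": 0,"ry": 0,"rz": 0}

```text
t: 23.28
tool_pos: [0.4652, -0.0775, 0.2079]
tool_rot: [3.126, -0.006, 0.624]
force: [1.4, -0.3, 0.0]
grip_width: 0.0659
```

```bash
python3 pl.py .6 .31 .18 .645
```

```text
t 23.28 [ 0.4652 -0.0775  0.2079] [ 3.1263 -0.0063  0.6242] F [ 1.36 -0.32  0.03] g 0.0659 q [ 0.788  0.244 -0.823  2.001  0.228  0.97   0.477]
1 xyz mm [ 30.5 -21.5   2.4] rot deg [ 0.08 -0.03 -0.11]
2 xyz mm [ 30.6 -21.4   2.4] rot deg [ 0.08 -0.03 -0.11]
3 xyz mm [ 30.6 -21.3   2.4] rot deg [ 0.08 -0.03 -0.11]
4 xyz mm [ 30.6 -21.3   2.4] rot deg [ 0.08 -0.03 -0.11]
5 xyz mm [ 30.7 -21.2   2.5] rot deg [ 0.08 -0.03 -0.11]
6 xyz mm [ 30.7 -21.2   2.5] rot deg [ 0.08 -0.03 -0.11]
7 xyz mm [ 30.8 -21.1   2.5] rot deg [ 0.08 -0.03 -0.11]
8 xyz mm [ 30.8 -21.    2.5] rot deg [ 0.08 -0.03 -0.11]
9 xyz mm [ 30.9 -21.    2.5] rot deg [ 0.08 -0.03 -0.11]
10 xyz mm [ 30.9 -20.9   2.5] rot deg [ 0.08 -0.03 -0.11]
11 xyz mm [ 30.9 -20.8   2.5] rot deg [ 0.08 -0.03 -0.11]
```

Emit:
drive_tool:
  plan:
    - {"jaw": 0.066,"x": 0.033,"y": -0.0225,"z": 0,"rx": 0.1,"ry": 0,"rz": -0.1}
    - {"jaw": 0.066,"x": 0.033,"y": -0.0225,"z": 0,"rx": 0.1,"ry": 0,"rz": -0.1}
    - {"jaw": 0.066,"x": 0.033,"y": -0.0225,"z": 0,"rx": 0.1,"ry": 0,"rz": -0.1}
    - {"jaw": 0.066,"x": 0.033,"y": -0.0225,"z": 0,"rx": 0.1,"ry": 0,"rz": -0.1}
    - {"jaw": 0.066,"x": 0.033,"y": -0.0225,"z": 0,"rx": 0.1,"ry": 0,"rz": -0.1}

```text
t: 23.7
tool_pos: [0.5306, 0.1194, 0.2132]
tool_rot: [3.124, -0.006, 0.633]
force: [0.5, -0.8, 1.0]
grip_width: 0.0657
```

```bash
python3 pl.py .605 .325 .17 .645
```

```text
t 23.70 [0.5306 0.1194 0.2132] [ 3.1244 -0.0064  0.6327] F [ 0.51 -0.75  0.99] g 0.0657 q [ 0.361  0.386 -0.847  1.841  0.349  1.055  0.01 ]
1 xyz mm [ 30.2 -20.4   7. ] rot deg [ 0.16 -0.06 -0.12]
2 xyz mm [ 30.3 -20.3   7.1] rot deg [ 0.16 -0.06 -0.12]
3 xyz mm [ 30.3 -20.3   7.1] rot deg [ 0.16 -0.06 -0.12]
4 xyz mm [ 30.4 -20.2   7.1] rot deg [ 0.16 -0.06 -0.12]
5 xyz mm [ 30.4 -20.1   7.2] rot deg [ 0.16 -0.06 -0.12]
6 xyz mm [ 30.5 -20.    7.2] rot deg [ 0.16 -0.06 -0.12]
```

Emit:
drive_tool:
  plan:
    - {"jaw": 0.066,"x": 0.034,"y": -0.0225,"z": 0.008,"rx": 0.2,"ry": 0,"rz": -0.1}
    - {"jaw": 0.066,"x": 0.034,"y": -0.0225,"z": 0.008,"rx": 0.2,"ry": 0,"rz": -0.1}
    - {"jaw": 0.066,"x": 0.034,"y": -0.0225,"z": 0.008,"rx": 0.2,"ry": 0,"rz": -0.1}
    - {"jaw": 0.066,"x": 0.034,"y": -0.0225,"z": 0.008,"rx": 0.2,"ry": 0,"rz": -0.1}
    - {"jaw": 0.066,"x": 0.032,"y": -0.02,"z": 0.008,"rx": 0.2,"ry": 0,"rz": -0.1}

```text
t: 24.12
tool_pos: [0.6014, 0.3116, 0.1803]
tool_rot: [3.138, -0.014, 0.643]
force: [1.2, -0.1, 0.2]
grip_width: 0.0664
```

Emit:
drive_tool:
  plan:
    - {"jaw": 0.066,"x": 0.004,"y": -0.003,"z": 0.01,"rx": 0,"ry": -0.5,"rz": 0}
    - {"jaw": 0.066,"x": 0,"y": 0,"z": 0,"rx": 0,"ry": 0,"rz": 0}

```text
t: 24.28
tool_pos: [0.6016, 0.3263, 0.1698]
tool_rot: [-3.139, -0.007, 0.652]
force: [0.3, -0.9, -1.1]
grip_width: 0.0658
```

```bash
python3 - <<'E'
from pl import *
st(); c=manip.calibration("wrist"); im=manip.capture("wrist"); cv2.imwrite("pics/w21.png",im)
for P in [[.6055,.329,.0725]]: print(proj("wrist",P,c))
plan(.6055,.329,.11,.645)
E
```

```text
t 24.28 [0.6016 0.3263 0.1698] [-3.1386 -0.0074  0.6523] F [ 0.3  -0.9  -1.13] g 0.0658 q [-0.059  0.656 -0.773  1.546  0.486  1.133 -0.282]
[[322.36468742 206.02059983]]
1 xyz mm [ 2.   0.3 30.6] rot deg [-0.1  -0.27  0.21]
2 xyz mm [ 2.1  0.3 30.6] rot deg [-0.1  -0.27  0.21]
```

Emit:
drive_tool:
  plan:
    - {"jaw": 0.066,"x": 0.003,"y": 0.001,"z": 0.02,"rx": 0,"ry": -0.4,"rz": 0.3}
    - {"jaw": 0.066,"x": 0.001,"y": 0,"z": 0.03,"rx": 0,"ry": 0,"rz": 0}
    - {"jaw": 0.066,"x": 0,"y": 0,"z": 0,"rx": 0,"ry": 0,"rz": 0}

```text
t: 24.58
tool_pos: [0.607, 0.3257, 0.1249]
tool_rot: [-3.141, -0.007, 0.644]
force: [-1.1, -0.8, -1.4]
grip_width: 0.0663
```

```bash
python3 pl.py .606 .33 .051 .645
```

```text
t 24.58 [0.607  0.3257 0.1249] [-3.1415 -0.007   0.6443] F [-1.06 -0.79 -1.43] g 0.0663 q [-0.075  0.703 -0.744  1.573  0.524  1.066 -0.311]
1 xyz mm [ 0.7 -2.  37. ] rot deg [-0.   -0.2  -0.02]
2 xyz mm [ 0.8 -2.  37. ] rot deg [-0.   -0.2  -0.02]
```

Emit:
drive_tool:
  plan:
    - {"jaw": 0.066,"x": 0.002,"y": -0.005,"z": 0.015,"rx": 0,"ry": -0.3,"rz": 0}
    - {"jaw": 0.066,"x": 0.001,"y": -0.002,"z": 0.022,"rx": 0,"ry": 0,"rz": 0}
    - {"jaw": 0.066,"x": 0.001,"y": -0.002,"z": 0.015,"rx": 0,"ry": -0.2,"rz": 0}
    - {"jaw": 0.066,"x": 0,"y": 0,"z": 0,"rx": 0,"ry": 0,"rz": 0}

```text
t: 24.92
tool_pos: [0.608, 0.3317, 0.0767]
tool_rot: [3.138, -0.004, 0.637]
force: [-0.8, -0.5, -0.4]
grip_width: 0.066
```

```bash
python3 pl.py .606 .33 .051 .645
```

```text
t 24.92 [0.608  0.3317 0.0767] [ 3.138  -0.0036  0.6373] F [-0.82 -0.47 -0.38] g 0.0660 q [-0.106  0.757 -0.71   1.594  0.565  1.001 -0.355]
1 xyz mm [-2.7  0.1 25.7] rot deg [ 0.21 -0.2  -0.44]
```

Emit:
drive_tool:
  plan:
    - {"jaw": 0.066,"x": -0.002,"y": 0,"z": 0.012,"rx": 0.2,"ry": -0.2,"rz": -0.4}
    - {"jaw": 0.066,"x": 0,"y": -0.001,"z": 0.01,"rx": 0,"ry": 0,"rz": 0}
    - {"jaw": 0.066,"x": 0,"y": 0,"z": 0,"rx": 0,"ry": 0,"rz": 0}

```text
t: 25.17
tool_pos: [0.6069, 0.331, 0.0555]
tool_rot: [3.141, -0.003, 0.644]
force: [-0.2, 0.9, 0.0]
grip_width: 0.0662
```

```bash
python3 pl.py .606 .33 .051 .645
```

```text
t 25.17 [0.6069 0.331  0.0555] [ 3.141e+00 -2.600e-03  6.436e-01] F [-0.22  0.94  0.03] g 0.0662 q [-0.11   0.78  -0.699  1.607  0.582  0.97  -0.361]
1 xyz mm [-1.3  0.3  4.5] rot deg [ 0.03 -0.15 -0.08]
```

Emit:
drive_tool:
  plan:
    - {"jaw": 0.06,"x": -0.001,"y": 0,"z": 0.0045,"rx": 0,"ry": -0.1,"rz": 0}
    - {"jaw": 0.04,"x": 0,"y": 0,"z": 0.001,"rx": 0,"ry": 0,"rz": 0}
    - {"jaw": 0.04,"x": 0,"y": 0,"z": 0,"rx": 0,"ry": 0,"rz": 0}
    - {"jaw": 0.04,"x": 0,"y": 0,"z": 0,"rx": 0,"ry": 0,"rz": 0}
    - {"jaw": 0.04,"x": 0,"y": 0,"z": 0,"rx": 0,"ry": 0,"rz": 0}
  grip_force: 25

```text
t: 25.58
tool_pos: [0.6063, 0.3304, 0.0506]
tool_rot: [3.141, -0.001, 0.643]
force: [0.1, -0.2, -1.5]
grip_width: 0.0485
```

Emit:
drive_tool:
  plan:
    - {"jaw": 0.04,"x": 0,"y": 0,"z": -0.015,"rx": 0,"ry": 0,"rz": 0}
    - {"jaw": 0.04,"x": 0,"y": 0,"z": -0.035,"rx": 0,"ry": 0,"rz": 0}
    - {"jaw": 0.04,"x": 0,"y": 0,"z": -0.041,"rx": 0,"ry": 0,"rz": 0}
    - {"jaw": 0.04,"x": -0.01,"y": 0.007,"z": -0.038,"rx": 0,"ry": 0,"rz": 0}
    - {"jaw": 0.04,"x": -0.03,"y": 0.02,"z": -0.015,"rx": 0,"ry": 0,"rz": 0}

```text
t: 26.0
tool_pos: [0.5875, 0.2906, 0.199]
tool_rot: [-3.135, 0.003, 0.653]
force: [1.0, 1.0, 0.1]
grip_width: 0.0486
```

```bash
python3 pl.py .475 -.12 .2 .645
```

```text
t 26.00 [0.5875 0.2906 0.199 ] [-3.1352e+00  2.6000e-03  6.5310e-01] F [1.02 0.98 0.08] g 0.0486 q [ 0.015  0.593 -0.802  1.583  0.446  1.162 -0.23 ]
1 xyz mm [-30.8  23.4  -0.2] rot deg [-0.03  0.01  0.04]
2 xyz mm [-30.8  23.5  -0.2] rot deg [-0.03  0.01  0.04]
3 xyz mm [-30.8  23.5  -0.1] rot deg [-0.03  0.01  0.04]
4 xyz mm [-30.8  23.5  -0.1] rot deg [-0.03  0.01  0.04]
5 xyz mm [-30.7  23.5  -0.1] rot deg [-0.03  0.01  0.04]
6 xyz mm [-30.7  23.5  -0.1] rot deg [-0.03  0.01  0.04]
7 xyz mm [-30.7  23.6  -0.1] rot deg [-0.03  0.01  0.04]
8 xyz mm [-30.7  23.6  -0.1] rot deg [-0.03  0.01  0.04]
9 xyz mm [-30.7  23.6  -0.1] rot deg [-0.03  0.01  0.04]
10 xyz mm [-30.7  23.6  -0.1] rot deg [-0.03  0.01  0.04]
11 xyz mm [-30.6  23.7  -0.1] rot deg [-0.03  0.01  0.04]
```

Emit:
drive_tool:
  plan:
    - {"jaw": 0.04,"x": -0.033,"y": 0.0245,"z": 0,"rx": 0,"ry": 0,"rz": 0}
    - {"jaw": 0.04,"x": -0.033,"y": 0.0245,"z": 0,"rx": 0,"ry": 0,"rz": 0}
    - {"jaw": 0.04,"x": -0.033,"y": 0.0245,"z": 0,"rx": 0,"ry": 0,"rz": 0}
    - {"jaw": 0.04,"x": -0.033,"y": 0.0245,"z": 0,"rx": 0,"ry": 0,"rz": 0}
    - {"jaw": 0.04,"x": -0.033,"y": 0.0245,"z": 0,"rx": 0,"ry": 0,"rz": 0}

```text
t: 26.42
tool_pos: [0.5317, 0.0957, 0.2117]
tool_rot: [-3.141, -0.02, 0.665]
force: [0.0, -1.5, -1.0]
grip_width: 0.0489
```

```bash
python3 pl.py .475 -.12 .2 .645
```

```text
t 26.42 [0.5317 0.0957 0.2117] [-3.1415 -0.0201  0.6655] F [ 0.01 -1.51 -0.96] g 0.0489 q [ 0.44   0.387 -0.875  1.853  0.336  1.039  0.099]
1 xyz mm [-29.7  22.4   1.4] rot deg [-0.   -0.19  0.2 ]
2 xyz mm [-29.6  22.5   1.5] rot deg [-0.   -0.19  0.2 ]
3 xyz mm [-29.5  22.6   1.6] rot deg [-0.   -0.19  0.2 ]
4 xyz mm [-29.4  22.7   1.7] rot deg [-0.   -0.19  0.2 ]
5 xyz mm [-29.3  22.8   1.8] rot deg [-0.   -0.19  0.2 ]
6 xyz mm [-29.2  22.9   1.9] rot deg [-0.   -0.19  0.2 ]
```

Emit:
drive_tool:
  plan:
    - {"jaw": 0.04,"x": -0.033,"y": 0.0245,"z": 0,"rx": 0,"ry": -0.2,"rz": 0.2}
    - {"jaw": 0.04,"x": -0.033,"y": 0.0245,"z": 0,"rx": 0,"ry": -0.2,"rz": 0.2}
    - {"jaw": 0.04,"x": -0.033,"y": 0.0245,"z": 0,"rx": 0,"ry": -0.2,"rz": 0.2}
    - {"jaw": 0.04,"x": -0.033,"y": 0.0245,"z": 0,"rx": 0,"ry": -0.2,"rz": 0.2}
    - {"jaw": 0.04,"x": -0.03,"y": 0.025,"z": 0,"rx": 0,"ry": -0.2,"rz": 0.2}

```text
t: 26.83
tool_pos: [0.4766, -0.1045, 0.2166]
tool_rot: [3.131, -0.006, 0.651]
force: [1.9, -0.6, -0.7]
grip_width: 0.0489
```

```bash
python3 pl.py .497 -.2235 .18 .645
```

```text
t 26.83 [ 0.4766 -0.1045  0.2166] [ 3.1315 -0.006   0.6513] F [ 1.92 -0.61 -0.72] g 0.0489 q [ 0.859  0.276 -0.858  1.954  0.251  1.007  0.537]
1 xyz mm [-14.   26.7   9.3] rot deg [ 0.14 -0.09  0.09]
2 xyz mm [-14.   26.7   9.3] rot deg [ 0.14 -0.09  0.09]
3 xyz mm [-13.9  26.7   9.2] rot deg [ 0.14 -0.09  0.09]
4 xyz mm [-13.9  26.8   9.2] rot deg [ 0.14 -0.09  0.09]
```

Emit:
drive_tool:
  plan:
    - {"jaw": 0.04,"x": -0.014,"y": 0.027,"z": 0.008,"rx": 0.2,"ry": -0.1,"rz": 0.1}
    - {"jaw": 0.04,"x": -0.014,"y": 0.027,"z": 0.01,"rx": 0.2,"ry": -0.1,"rz": 0.1}
    - {"jaw": 0.04,"x": -0.014,"y": 0.027,"z": 0.01,"rx": 0.2,"ry": -0.1,"rz": 0.1}
    - {"jaw": 0.04,"x": -0.007,"y": 0.017,"z": 0.008,"rx": 0,"ry": 0,"rz": 0}
    - {"jaw": 0.04,"x": 0,"y": 0,"z": 0,"rx": 0,"ry": 0,"rz": 0}

```text
t: 27.25
tool_pos: [0.495, -0.228, 0.1873]
tool_rot: [3.127, 0.001, 0.632]
force: [0.1, -0.2, -1.6]
grip_width: 0.0491
```

```bash
python3 look.py w22 .497 -.2235 .034 .645
```

```text
t 27.25 [ 0.495  -0.228   0.1873] [3.1273e+00 1.4000e-03 6.3210e-01] F [ 0.08 -0.18 -1.6 ] g 0.0491 q [ 0.953  0.399 -0.767  1.869  0.34   0.995  0.672]
cups [[373.0, 232.0], [320.0, 279.0], [318.0, 180.0], [265.0, 233.0]]
1 xyz mm [ 0.8 -0.8 38.5] rot deg [ 0.2   0.01 -0.16]
2 xyz mm [ 0.8 -0.7 38.5] rot deg [ 0.2   0.01 -0.16]
3 xyz mm [ 0.8 -0.5 38.5] rot deg [ 0.2   0.01 -0.16]
4 xyz mm [ 0.7 -0.4 38.5] rot deg [ 0.2   0.01 -0.16]
```

Emit:
drive_tool:
  plan:
    - {"jaw": 0.04,"x": 0.003,"y": -0.003,"z": 0.015,"rx": 0.8,"ry": 0,"rz": -0.7}
    - {"jaw": 0.04,"x": -0.002,"y": 0.001,"z": 0.03,"rx": 0,"ry": 0,"rz": 0}
    - {"jaw": 0.04,"x": -0.002,"y": 0.001,"z": 0.025,"rx": 0,"ry": 0,"rz": 0}
    - {"jaw": 0.04,"x": 0,"y": 0,"z": 0,"rx": 0,"ry": 0,"rz": 0}

```text
t: 27.63
tool_pos: [0.4985, -0.2192, 0.1214]
tool_rot: [3.136, -0.006, 0.655]
force: [-1.1, 0.3, -1.8]
grip_width: 0.0488
```

```bash
python3 pl.py .4965 -.2235 .033 .645
```

```text
t 27.63 [ 0.4985 -0.2192  0.1214] [ 3.1359 -0.0065  0.655 ] F [-1.11  0.26 -1.78] g 0.0488 q [ 0.903  0.483 -0.731  1.929  0.414  0.875  0.615]
1 xyz mm [-1.6  0.6 29.5] rot deg [ 0.11 -0.12  0.19]
2 xyz mm [-1.6  0.6 29.5] rot deg [ 0.11 -0.12  0.19]
3 xyz mm [-1.5  0.7 29.5] rot deg [ 0.11 -0.12  0.19]
```

Emit:
drive_tool:
  plan:
    - {"jaw": 0.04,"x": -0.006,"y": 0.002,"z": 0.018,"rx": 0.2,"ry": -0.3,"rz": 0.4}
    - {"jaw": 0.04,"x": -0.002,"y": 0,"z": 0.018,"rx": 0,"ry": 0,"rz": 0}
    - {"jaw": 0.04,"x": 0,"y": 0,"z": 0,"rx": 0,"ry": 0,"rz": 0}

```text
t: 27.88
tool_pos: [0.497, -0.2195, 0.089]
tool_rot: [3.137, -0.006, 0.657]
force: [-0.4, 0.6, -0.8]
grip_width: 0.0488
```

```bash
python3 pl.py .4965 -.2235 .033 .645
```

```text
t 27.88 [ 0.497  -0.2195  0.089 ] [ 3.137  -0.0056  0.657 ] F [-0.41  0.6  -0.83] g 0.0488 q [ 0.879  0.525 -0.702  1.956  0.458  0.816  0.581]
1 xyz mm [-1.6  1.3 28. ] rot deg [ 0.13 -0.16  0.34]
2 xyz mm [-1.5  1.4 28. ] rot deg [ 0.13 -0.16  0.34]
```

Emit:
drive_tool:
  plan:
    - {"jaw": 0.04,"x": -0.004,"y": 0.003,"z": 0.018,"rx": 0.2,"ry": -0.2,"rz": 0.5}
    - {"jaw": 0.04,"x": -0.001,"y": 0,"z": 0.015,"rx": 0,"ry": 0,"rz": 0}
    - {"jaw": 0.04,"x": 0,"y": 0,"z": 0,"rx": 0,"ry": 0,"rz": 0}

```text
t: 28.13
tool_pos: [0.4998, -0.2212, 0.0619]
tool_rot: [3.135, -0.007, 0.654]
force: [-0.5, -0.3, -1.0]
grip_width: 0.0483
```

```bash
python3 look.py w23 .4965 -.2235 .033 .645
```

```text
t 28.13 [ 0.4998 -0.2212  0.0619] [ 3.1345 -0.0074  0.6543] F [-0.5  -0.28 -1.04] g 0.0483 q [ 0.854  0.564 -0.672  1.968  0.498  0.767  0.547]
cups [[386.0, 307.0], [307.0, 361.0], [306.0, 236.0], [227.0, 305.0]]
1 xyz mm [-5.1 -1.1 30.2] rot deg [ 0.52 -0.51  0.55]
```

Emit:
drive_tool:
  plan:
    - {"jaw": 0.04,"x": -0.004,"y": 0.0005,"z": 0.01,"rx": 0.4,"ry": -0.4,"rz": 0.5}
    - {"jaw": 0.04,"x": -0.001,"y": 0,"z": 0.008,"rx": 0,"ry": 0,"rz": 0}
    - {"jaw": 0.04,"x": 0,"y": 0,"z": 0,"rx": 0,"ry": 0,"rz": 0}

```text
t: 28.43
tool_pos: [0.5008, -0.2241, 0.0492]
tool_rot: [3.133, -0.005, 0.647]
force: [-0.6, -0.3, -1.0]
grip_width: 0.0485
```

```bash
python3 pl.py .4975 -.2237 .033 .645
```

```text
t 28.43 [ 0.5008 -0.2241  0.0492] [ 3.1333 -0.0054  0.6473] F [-0.63 -0.33 -1.05] g 0.0485 q [ 0.841  0.584 -0.653  1.971  0.517  0.747  0.528]
1 xyz mm [-2.5 -2.4 16.1] rot deg [ 0.47 -0.31  0.13]
```

Emit:
drive_tool:
  plan:
    - {"jaw": 0.04,"x": -0.0025,"y": -0.003,"z": 0.007,"rx": 0.5,"ry": -0.3,"rz": 0.1}
    - {"jaw": 0.04,"x": -0.001,"y": 0,"z": 0.005,"rx": 0,"ry": 0,"rz": 0}
    - {"jaw": 0.04,"x": 0,"y": 0,"z": 0,"rx": 0,"ry": 0,"rz": 0}

```text
t: 28.68
tool_pos: [0.4966, -0.224, 0.0372]
tool_rot: [3.141, -0.001, 0.645]
force: [-1.0, -0.2, -0.8]
grip_width: 0.049
```

```bash
python3 pl.py .4975 -.2237 .033 .645
```

```text
t 28.68 [ 0.4966 -0.224   0.0372] [ 3.1412e+00 -5.0000e-04  6.4520e-01] F [-1.01 -0.2  -0.82] g 0.0490 q [ 0.834  0.6   -0.641  1.979  0.529  0.733  0.518]
1 xyz mm [0.9 0.3 4.2] rot deg [ 0.02 -0.03  0.01]
```

Emit:
drive_tool:
  plan:
    - {"jaw": 0.04,"x": 0.0005,"y": 0,"z": 0.003,"rx": 0,"ry": 0,"rz": 0}
    - {"jaw": 0.04,"x": 0,"y": 0,"z": 0.001,"rx": 0,"ry": 0,"rz": 0}
    - {"jaw": 0.04,"x": 0,"y": 0,"z": 0,"rx": 0,"ry": 0,"rz": 0}

```text
t: 28.93
tool_pos: [0.497, -0.2237, 0.0326]
tool_rot: [-3.142, -0.001, 0.645]
force: [0.2, -0.5, -0.9]
grip_width: 0.0488
```

Emit:
drive_tool:
  plan:
    - {"jaw": 0.04,"x": 0,"y": 0,"z": 0.0005,"rx": 0,"ry": 0,"rz": 0}
    - {"jaw": 0.054,"x": 0,"y": 0,"z": 0,"rx": 0,"ry": 0,"rz": 0}
    - {"jaw": 0.062,"x": 0,"y": 0,"z": 0,"rx": 0,"ry": 0,"rz": 0}
    - {"jaw": 0.064,"x": 0,"y": 0,"z": 0,"rx": 0,"ry": 0,"rz": 0}

```text
t: 29.27
tool_pos: [0.4977, -0.2238, 0.0326]
tool_rot: [3.141, -0.001, 0.645]
force: [-0.8, 0.2, 1.2]
grip_width: 0.064
```

```bash
python3 look.py w24
```

```text
t 29.27 [ 0.4977 -0.2238  0.0326] [ 3.1405e+00 -1.3000e-03  6.4500e-01] F [-0.77  0.16  1.21] g 0.0640 q [ 0.829  0.607 -0.636  1.98   0.536  0.724  0.511]
cups [[400.0, 332.0], [312.0, 388.0], [310.0, 256.0], [223.0, 331.0]]
```

Emit:
drive_tool:
  plan:
    - {"jaw": 0.064,"x": 0,"y": 0,"z": -0.012,"rx": 0,"ry": 0,"rz": 0}
    - {"jaw": 0.064,"x": 0,"y": 0,"z": -0.025,"rx": 0,"ry": 0,"rz": 0}
    - {"jaw": 0.064,"x": 0,"y": 0,"z": -0.04,"rx": 0,"ry": 0,"rz": 0}
    - {"jaw": 0.064,"x": 0,"y": -0.01,"z": -0.04,"rx": 0,"ry": 0,"rz": 0}
    - {"jaw": 0.05,"x": 0.01,"y": -0.03,"z": -0.03,"rx": 0,"ry": 0,"rz": 0}

```text
t: 29.73
tool_pos: [0.479, -0.1904, 0.1796]
tool_rot: [-3.131, 0.004, 0.639]
force: [-0.2, 0.5, 0.4]
grip_width: 0.0531
```

```bash
python3 - <<'E'
from pl import *
st()
im=manip.capture("top"); cv2.imwrite("pics/top2.png",cv2.resize(im[150:310,150:480],None,fx=2.4,fy=2.4,interpolation=cv2.INTER_CUBIC))
plan(.5,0.03,.22,.645)
E
```

```text
t 29.73 [ 0.479  -0.1904  0.1796] [-3.1307  0.0042  0.6388] F [-0.23  0.51  0.39] g 0.0531 q [ 0.938  0.377 -0.794  1.925  0.316  0.981  0.636]
1 xyz mm [ 23.9 -26.2  -5.7] rot deg [-0.07  0.    0.04]
2 xyz mm [ 23.9 -26.2  -5.7] rot deg [-0.07  0.    0.04]
3 xyz mm [ 23.9 -26.2  -5.8] rot deg [-0.07  0.    0.04]
4 xyz mm [ 23.9 -26.2  -5.8] rot deg [-0.07  0.    0.04]
5 xyz mm [ 23.9 -26.2  -5.8] rot deg [-0.07  0.    0.04]
6 xyz mm [ 23.9 -26.2  -5.8] rot deg [-0.07  0.    0.04]
```

```bash
python3 - <<'E'
from pl import *
st()
plan(.52,0.05,.21,-.6)
E
```

```text
t 29.78 [ 0.4803 -0.1819  0.1848] [-3.1346  0.      0.6487] F [-1.56  5.54  2.58] g 0.0500 q [ 0.935  0.366 -0.806  1.927  0.31   0.983  0.635]
1 xyz mm [ 15.6 -14.6  -2.2] rot deg [-0.03  0.02  6.5 ]
2 xyz mm [ 13.9 -16.3  -2.2] rot deg [-0.03  0.02  6.5 ]
3 xyz mm [ 11.9 -17.8  -2.2] rot deg [-0.03  0.02  6.5 ]
4 xyz mm [  9.8 -19.   -2.2] rot deg [-0.03  0.02  6.5 ]
5 xyz mm [  7.6 -20.   -2.2] rot deg [-0.03  0.02  6.5 ]
6 xyz mm [  5.3 -20.7  -2.2] rot deg [-0.03  0.02  6.5 ]
7 xyz mm [  2.9 -21.2  -2.2] rot deg [-0.03  0.02  6.5 ]
8 xyz mm [  0.5 -21.4  -2.2] rot deg [-0.03  0.02  6.5 ]
9 xyz mm [ -1.9 -21.3  -2.3] rot deg [-0.03  0.02  6.5 ]
10 xyz mm [ -4.3 -20.9  -2.3] rot deg [-0.03  0.02  6.5 ]
11 xyz mm [ -6.7 -20.3  -2.3] rot deg [-0.03  0.02  6.5 ]
```

Emit:
drive_tool:
  plan:
    - {"jaw": 0,"x": 0.0155,"y": -0.0145,"z": -0.002,"rx": 0,"ry": 0,"rz": 7}
    - {"jaw": 0,"x": 0.014,"y": -0.0165,"z": -0.002,"rx": 0,"ry": 0,"rz": 7}
    - {"jaw": 0,"x": 0.012,"y": -0.018,"z": -0.002,"rx": 0,"ry": 0,"rz": 7}
    - {"jaw": 0,"x": 0.01,"y": -0.019,"z": -0.002,"rx": 0,"ry": 0,"rz": 7}
    - {"jaw": 0,"x": 0.0075,"y": -0.02,"z": -0.002,"rx": 0,"ry": 0,"rz": 7}

```text
t: 30.2
tool_pos: [0.5016, -0.075, 0.2037]
tool_rot: [3.14, -0.006, 0.021]
force: [-0.3, -0.4, 0.4]
grip_width: -0.0002
```

```bash
python3 pl.py .53 .05 .19 -.6
```

```text
t 30.20 [ 0.5016 -0.075   0.2037] [ 3.1397 -0.0062  0.021 ] F [-0.28 -0.42  0.4 ] g -0.0002 q [ 0.662  0.3   -0.715  1.931  0.236  0.988 -0.141]
1 xyz mm [  5.2 -20.7   2.3] rot deg [-0.   -0.06  5.93]
2 xyz mm [  3.  -21.1   2.3] rot deg [-0.   -0.06  5.93]
3 xyz mm [  0.8 -21.3   2.3] rot deg [-0.   -0.06  5.93]
4 xyz mm [ -1.4 -21.3   2.3] rot deg [-0.   -0.06  5.93]
5 xyz mm [ -3.6 -21.    2.3] rot deg [-0.   -0.06  5.93]
6 xyz mm [ -5.8 -20.6   2.3] rot deg [-0.   -0.06  5.93]
```

Emit:
drive_tool:
  plan:
    - {"jaw": 0,"x": 0.006,"y": -0.025,"z": 0.002,"rx": 0,"ry": 0,"rz": 7}
    - {"jaw": 0,"x": 0.0035,"y": -0.025,"z": 0.002,"rx": 0,"ry": 0,"rz": 7}
    - {"jaw": 0,"x": 0.001,"y": -0.025,"z": 0.002,"rx": 0,"ry": 0,"rz": 7}
    - {"jaw": 0,"x": -0.001,"y": -0.025,"z": 0.002,"rx": 0,"ry": 0,"rz": 7}
    - {"jaw": 0,"x": -0.003,"y": -0.025,"z": 0.002,"rx": 0,"ry": 0,"rz": 6}

```text
t: 30.62
tool_pos: [0.5367, 0.0529, 0.1985]
tool_rot: [-3.138, -0.012, -0.588]
force: [0.5, 1.3, -0.3]
grip_width: 0.0001
```

Emit:
drive_tool:
  plan:
    - {"jaw": 0,"x": 0,"y": 0,"z": 0,"rx": 0,"ry": 0,"rz": 0}

```text
t: 30.7
tool_pos: [0.5373, 0.0596, 0.1996]
tool_rot: [-3.134, -0.012, -0.583]
force: [0.5, 0.6, 0.7]
grip_width: 0.0001
```

```bash
python3 - <<'E'
from pl import *
st(); c=manip.calibration("wrist"); im=manip.capture("wrist"); cv2.imwrite("pics/w25.png",im)
print(proj("wrist",[[.5971,.0746,.104],[.5971,.0725,.104]],c))
print(proj("wrist",frame(.5971,.0746,.104,[[.055,0,.082],[.055,.035,.07],[.055,-.035,.07]]),c))
plan(.597,.074,.15,-.6)
E
```

```text
t 30.70 [0.5373 0.0596 0.1996] [-3.1338 -0.0122 -0.5831] F [0.47 0.57 0.72] g 0.0001 q [ 0.316  0.341 -0.627  1.872  0.242  0.989 -0.998]
[[369.06387163 152.13558097]
 [370.42809799 154.34753283]]
[[413.84248198 109.62078431]
 [386.42805876  77.90895433]
 [430.92708021 139.80239343]]
1 xyz mm [ 20.2 -23.4  25.1] rot deg [-0.16 -0.36  0.53]
2 xyz mm [ 20.2 -23.7  24.9] rot deg [-0.16 -0.36  0.53]
```

```bash
python3 - <<'E'
import cv2
im=cv2.imread("pics/w25.png")
cv2.imwrite("pics/w25z.png",cv2.resize(im[40:200,300:470],None,fx=3.7,fy=3.7,interpolation=cv2.INTER_CUBIC))
E
python3 - <<'E'
from pl import *
c=manip.calibration("wrist");st()
# picture pose: recompute from current approx
print(atz("wrist",371,145,.104,c))
import numpy as np
for uv in [(226,205)]: pass
# housing corners from zoom
for u,v,pt in [(425,35,(.095,.04)),(590,270,(.095,-.04)),(238,550,(-.03,-.04)),(50,318,(-.03,.04))]:
    print(pt, atz("wrist",300+u/3.7,40+v/3.7,.062,c).round(4), frame(.5971,.0746,.104,[[*pt,.062]]).round(4))
E
```

```text
t 30.75 [0.5368 0.0572 0.1995] [-3.1361 -0.0125 -0.5816] F [ 0.73  0.48 -0.25] g -0.0000 q [ 0.319  0.34  -0.626  1.873  0.243  0.99  -0.994]
[0.60070206 0.07615372 0.104     ]
(0.095, 0.04) [0.6878 0.1217 0.062 ] [[0.6874 0.1242 0.062 ]]
(0.095, -0.04) [0.6964 0.0481 0.062 ] [[0.6957 0.0447 0.062 ]]
(-0.03, -0.04) [0.5772 0.0347 0.062 ] [[0.5714 0.0317 0.062 ]]
(-0.03, 0.04) [0.5694 0.1103 0.062 ] [[0.5631 0.1113 0.062 ]]
```

```bash
python3 pl.py .599 .075 .13 -.6
```

```text
t 30.75 [0.5368 0.0572 0.1995] [-3.1361 -0.0125 -0.5816] F [ 0.73  0.48 -0.25] g -0.0000 q [ 0.319  0.34  -0.626  1.873  0.243  0.99  -0.994]
1 xyz mm [ 13.8 -16.2  23.4] rot deg [-0.11 -0.24  0.35]
2 xyz mm [ 13.8 -16.4  23.3] rot deg [-0.11 -0.24  0.35]
3 xyz mm [ 13.8 -16.5  23.2] rot deg [-0.11 -0.24  0.35]
```

Emit:
drive_tool:
  plan:
    - {"jaw": 0,"x": 0.014,"y": -0.0165,"z": 0.018,"rx": -0.1,"ry": -0.2,"rz": 0.3}
    - {"jaw": 0,"x": 0.014,"y": -0.0165,"z": 0.023,"rx": -0.1,"ry": -0.2,"rz": 0.3}
    - {"jaw": 0,"x": 0.012,"y": -0.015,"z": 0.016,"rx": -0.1,"ry": -0.2,"rz": 0.3}
    - {"jaw": 0,"x": 0,"y": 0,"z": 0,"rx": 0,"ry": 0,"rz": 0}

```text
t: 31.08
tool_pos: [0.5992, 0.0723, 0.1446]
tool_rot: [3.141, -0.008, -0.594]
force: [0.4, -0.1, -0.0]
grip_width: 0.0003
```

```bash
python3 - <<'E'
from pl import *
st(); c=manip.calibration("wrist"); im=manip.capture("wrist"); cv2.imwrite("pics/w26.png",im)
print(proj("wrist",[[.599,.075,.104]],c)); plan(.599,.075,.11,-.6)
E
```

```text
t 31.08 [0.5992 0.0723 0.1446] [ 3.1407 -0.008  -0.5936] F [ 0.41 -0.12 -0.01] g 0.0003 q [ 0.231  0.503 -0.574  1.777  0.335  0.954 -1.076]
[[314.55270631 231.42970514]]
1 xyz mm [-1.4 -3.4 35.5] rot deg [ 0.11 -0.46  0.34]
```

```bash
python3 - <<'E'
import cv2
im=cv2.imread("pics/w26.png")
cv2.imwrite("pics/w26z.png",cv2.resize(im[80:290,230:450],None,fx=2.8,fy=2.8,interpolation=cv2.INTER_CUBIC))
im=cv2.imread("pics/top0.png")
cv2.imwrite("pics/t0z.png",cv2.resize(im[160:225,250:310],None,fx=9,fy=9,interpolation=cv2.INTER_CUBIC))
E
```

Emit:
drive_tool:
  plan:
    - {"jaw": 0,"x": -0.001,"y": -0.005,"z": 0.015,"rx": 0,"ry": -0.4,"rz": 0.3}
    - {"jaw": 0,"x": -0.001,"y": -0.002,"z": 0.012,"rx": 0,"ry": 0,"rz": 0}
    - {"jaw": 0,"x": 0,"y": 0,"z": 0,"rx": 0,"ry": 0,"rz": 0}

```text
t: 31.38
tool_pos: [0.5997, 0.0754, 0.1196]
tool_rot: [3.139, -0.003, -0.6]
force: [0.3, 0.2, -0.1]
grip_width: -0.0001
```

```bash
python3 pl.py .600 .0765 .089 -.6
```

```text
t 31.38 [0.5997 0.0754 0.1196] [ 3.139e+00 -2.600e-03 -6.001e-01] F [ 0.27  0.21 -0.12] g -0.0001 q [ 0.215  0.535 -0.561  1.792  0.354  0.916 -1.102]
1 xyz mm [-0.5 -1.1 30.6] rot deg [ 0.15 -0.15 -0.01]
```

Emit:
drive_tool:
  plan:
    - {"jaw": 0,"x": -0.001,"y": -0.001,"z": 0.01,"rx": 0,"ry": 0,"rz": 0}
    - {"jaw": 0,"x": 0,"y": 0,"z": 0.008,"rx": 0,"ry": 0,"rz": 0}
    - {"jaw": 0,"x": 0,"y": 0,"z": 0.006,"rx": 0,"ry": 0,"rz": 0}

```text
t: 31.63
tool_pos: [0.5997, 0.0757, 0.0977]
tool_rot: [3.141, -0.006, -0.601]
force: [-0.7, 1.2, 5.8]
grip_width: -0.0003
```

Emit:
drive_tool:
  plan:
    - {"jaw": 0,"x": 0,"y": 0,"z": 0.006,"rx": 0,"ry": 0,"rz": 0}
    - {"jaw": 0,"x": 0,"y": 0,"z": 0.005,"rx": 0,"ry": 0,"rz": 0}
    - {"jaw": 0,"x": 0,"y": 0,"z": 0.002,"rx": 0,"ry": 0,"rz": 0}

```text
t: 31.88
tool_pos: [0.5999, 0.0758, 0.0899]
tool_rot: [3.139, -0.01, -0.601]
force: [-6.9, -2.1, 16.5]
grip_width: -0.0003
```

Emit:
drive_tool:
  plan:
    - {"jaw": 0,"x": 0,"y": 0,"z": -0.012,"rx": 0,"ry": 0,"rz": 0}
    - {"jaw": 0,"x": 0,"y": 0,"z": -0.012,"rx": 0,"ry": 0,"rz": 0}
    - {"jaw": 0,"x": 0,"y": 0,"z": 0,"rx": 0,"ry": 0,"rz": 0}

```text
t: 32.13
tool_pos: [0.5996, 0.0756, 0.116]
tool_rot: [3.139, -0.012, -0.6]
force: [0.5, 0.0, -0.5]
grip_width: 0.0003
```

```bash
cat > zoom.py <<'E'
from pl import *
st(); im=manip.capture("wrist")
cv2.imwrite("pics/%s.png"%sys.argv[1],cv2.resize(im[60:300,230:470],None,fx=2.5,fy=2.5,interpolation=cv2.INTER_CUBIC))
plan(.600,.0765,.089,-.6)
E
python3 zoom.py d1
```

```text
t 32.13 [0.5996 0.0756 0.116 ] [ 3.1393 -0.0117 -0.5997] F [ 0.54  0.02 -0.54] g 0.0003 q [ 0.209  0.536 -0.556  1.8    0.364  0.902 -1.112]
1 xyz mm [-0.2 -1.5 26. ] rot deg [ 0.18 -0.62  0.01]
```

Emit:
drive_tool:
  plan:
    - {"jaw": 0,"x": -0.001,"y": -0.001,"z": 0.01,"rx": 0,"ry": -0.5,"rz": 0}
    - {"jaw": 0,"x": 0,"y": 0,"z": 0.01,"rx": 0,"ry": 0,"rz": 0}
    - {"jaw": 0,"x": 0,"y": 0,"z": 0.007,"rx": 0,"ry": 0,"rz": 0}
    - {"jaw": 0,"x": 0,"y": 0,"z": 0.005,"rx": 0,"ry": 0,"rz": 0}
    - {"jaw": 0,"x": 0,"y": 0,"z": 0.002,"rx": 0,"ry": 0,"rz": 0}

```text
t: 32.6
tool_pos: [0.6002, 0.077, 0.09]
tool_rot: [3.134, -0.006, -0.602]
force: [-7.0, -1.6, 12.5]
grip_width: -0.0003
```

Emit:
drive_tool:
  plan:
    - {"jaw": 0,"x": 0,"y": 0,"z": -0.012,"rx": 0,"ry": 0,"rz": 0}
    - {"jaw": 0,"x": 0,"y": 0,"z": -0.012,"rx": 0,"ry": 0,"rz": 0}
    - {"jaw": 0,"x": 0,"y": 0,"z": 0,"rx": 0,"ry": 0,"rz": 0}

```text
t: 32.85
tool_pos: [0.599, 0.0771, 0.1126]
tool_rot: [3.131, -0.004, -0.601]
force: [0.5, 0.9, 0.2]
grip_width: -0.0001
```

```bash
python3 zoom.py d2
```

```text
t 32.85 [0.599  0.0771 0.1126] [ 3.131 -0.004 -0.601] F [0.52 0.9  0.16] g -0.0001 q [ 0.203  0.544 -0.554  1.795  0.364  0.91  -1.116]
1 xyz mm [ 1.5 -1.1 22.3] rot deg [ 0.68 -0.15 -0.07]
```

Emit:
drive_tool:
  plan:
    - {"jaw": 0,"x": 0.001,"y": 0,"z": 0.009,"rx": 0.4,"ry": 0,"rz": 0}
    - {"jaw": 0,"x": 0,"y": 0,"z": 0.009,"rx": 0,"ry": 0,"rz": 0}
    - {"jaw": 0,"x": 0,"y": 0,"z": 0.007,"rx": 0,"ry": 0,"rz": 0}
    - {"jaw": 0,"x": 0,"y": 0,"z": 0.005,"rx": 0,"ry": 0,"rz": 0}
    - {"jaw": 0,"x": 0,"y": 0,"z": 0.002,"rx": 0,"ry": 0,"rz": 0}

```text
t: 33.32
tool_pos: [0.5998, 0.0768, 0.0901]
tool_rot: [3.131, -0.006, -0.603]
force: [-4.4, -0.7, 10.1]
grip_width: -0.0002
```

Emit:
drive_tool:
  plan:
    - {"jaw": 0,"x": 0,"y": 0,"z": -0.012,"rx": 0,"ry": 0,"rz": 0}
    - {"jaw": 0,"x": 0,"y": 0,"z": -0.012,"rx": 0,"ry": 0,"rz": 0}
    - {"jaw": 0,"x": 0,"y": 0,"z": 0,"rx": 0,"ry": 0,"rz": 0}

```text
t: 33.57
tool_pos: [0.5983, 0.0763, 0.1118]
tool_rot: [3.128, -0.003, -0.603]
force: [0.8, 0.4, 0.1]
grip_width: -0.0001
```

```bash
python3 zoom.py d3
```

```text
t 33.57 [0.5983 0.0763 0.1118] [ 3.1279 -0.0033 -0.6032] F [0.82 0.43 0.11] g -0.0001 q [ 0.201  0.544 -0.552  1.796  0.365  0.912 -1.119]
1 xyz mm [ 1.7 -2.2 21.5] rot deg [ 0.87 -0.1  -0.2 ]
```

Emit:
drive_tool:
  plan:
    - {"jaw": 0,"x": 0.0015,"y": -0.001,"z": 0.009,"rx": 0.6,"ry": 0,"rz": 0}
    - {"jaw": 0,"x": 0,"y": 0,"z": 0.009,"rx": 0,"ry": 0,"rz": 0}
    - {"jaw": 0,"x": 0,"y": 0,"z": 0.007,"rx": 0,"ry": 0,"rz": 0}
    - {"jaw": 0,"x": 0,"y": 0,"z": 0.005,"rx": 0,"ry": 0,"rz": 0}
    - {"jaw": 0,"x": 0,"y": 0,"z": 0.003,"rx": 0,"ry": 0,"rz": 0}

```text
t: 34.03
tool_pos: [0.5999, 0.0763, 0.0899]
tool_rot: [3.13, -0.005, -0.606]
force: [-6.8, -1.5, 17.9]
grip_width: -0.0006
```

Emit:
drive_tool:
  plan:
    - {"jaw": 0,"x": 0,"y": 0,"z": -0.015,"rx": 0,"ry": 0,"rz": 0}
    - {"jaw": 0,"x": 0,"y": 0,"z": -0.025,"rx": 0,"ry": 0,"rz": 0}
    - {"jaw": 0,"x": 0,"y": 0,"z": -0.02,"rx": 0,"ry": 0,"rz": 0}
    - {"jaw": 0,"x": 0,"y": 0,"z": 0,"rx": 0,"ry": 0,"rz": 0}

```text
t: 34.37
tool_pos: [0.5974, 0.0758, 0.147]
tool_rot: [3.123, 0.001, -0.606]
force: [-0.6, 0.1, 0.4]
grip_width: -0.0002
```

```bash
python3 zoom.py d4; python3 - <<'E'
from pl import *
im=manip.capture("top"); cv2.imwrite("pics/top3.png",cv2.resize(im[150:310,150:480],None,fx=2.4,fy=2.4,interpolation=cv2.INTER_CUBIC))
E
```

```text
t 34.37 [0.5974 0.0758 0.147 ] [ 3.1233e+00  9.0000e-04 -6.0620e-01] F [-0.57  0.15  0.44] g -0.0002 q [ 0.216  0.505 -0.57   1.765  0.333  0.982 -1.094]
1 xyz mm [ 1.3 -2.1 28. ] rot deg [ 0.59  0.09 -0.18]
2 xyz mm [ 1.2 -1.8 28. ] rot deg [ 0.59  0.09 -0.18]
```

Zero bar is between the pointers, with the plunger up, and all four eggs are in the crate. To see how far the tool can tilt for hanging the torch, I'll fit a kinematic model to the logged poses.

```bash
cat > kin.py <<'E'
import numpy as np
from scipy.optimize import least_squares
from scipy.spatial.transform import Rotation as R
D=[([.2394,-.6306,.2304],[3.1416,.0016,-1.2079],[1.179,.469,-.049,1.533,.024,1.141,-.082]),
([.3468,-.4927,.2365],[3.1363,.008,-.5934],[1.058,.36,-.229,1.694,.098,1.105,.206]),
([.4704,-.3409,.2498],[-3.1408,.0122,.0174],[.88,.337,-.421,1.715,.156,1.133,.429]),
([.4834,.0742,.2298],[3.1412,-.0122,.0206],[.336,.22,-.661,1.943,.163,1.018,-.377]),
([.5296,.253,.1442],[-3.132,-.0069,.0037],[-.033,.492,-.643,1.818,.354,.938,-.825]),
([.5281,.2478,.0529],[-3.1395,-.0035,-.0016],[-.085,.603,-.574,1.886,.453,.78,-.908]),
([.5739,-.247,.1758],[3.1281,-.0037,-.012],[.697,.483,-.499,1.704,.279,1.017,.087]),
([.5665,-.2358,.0271],[-3.1382,.0494,-.0053],[.626,.667,-.43,1.792,.376,.815,-.002]),
([.6078,.2477,.1643],[3.1354,-.0315,.6424],[.048,.591,-.729,1.645,.448,1.045,-.172]),
([.5598,-.3276,.1879],[3.1301,.0072,.6347],[.904,.544,-.633,1.62,.367,1.091,.805]),
([.6069,.331,.0555],[3.141,-.0026,.6436],[-.11,.78,-.699,1.607,.582,.97,-.361]),
([.4977,-.2238,.0326],[3.1405,-.0013,.645],[.829,.607,-.636,1.98,.536,.724,.511]),
([.5368,.0572,.1995],[-3.1361,-.0125,-.5816],[.319,.34,-.626,1.873,.243,.99,-.994]),
([.5974,.0758,.147],[3.1233,.0009,-.6062],[.216,.505,-.57,1.765,.333,.982,-1.094]),
([.4642,.0872,.2089],[3.1415,-.015,.6663],[.504,.264,-.897,1.995,.243,.979,.156])]
def E(ax,a): return R.from_euler(ax,a)
def fk(q,p,full=False):
    h,L1,a1,a2,L2,a3,L3=p[:7]
    r=E("z",-q[0]); x=np.array([0,0,h]); pts=[x]
    r=r*E("y",q[1])*E("z",-q[2]); x=x+r.apply([a1,0,L1]); pts.append(x)
    r=r*E("y",q[3]); x=x+r.apply([a2,0,0]); r=r*E("z",-q[4]); x=x+r.apply([0,0,L2]); pts.append(x)
    r=r*E("y",q[5]); x=x+r.apply([a3,0,0]); r=r*E("z",-q[6]+np.pi); x=x+r.apply([0,0,L3]); pts.append(x)
    return (x,r,pts) if full else (x,r)
def res(p):
    o=[]
    for x,e,q in D:
        X,r=fk(q,p); o+=list(X-x); o+=list(.2*(r.inv()*R.from_euler("xyz",e)).as_rotvec())
    return np.array(o)
p0=[.3,.3,0,0,.35,0,.25]
s=least_squares(res,p0); P=s.x
if __name__=="__main__":
    print(P.round(4)); o=s.fun.reshape(-1,6); print((np.abs(o)*1000).round(1))
E
python3 kin.py
```

```text
[ 0.4186  0.6206  0.0007 -0.0151  0.4761  0.0579  0.5551]
[[31.9 27.4  1.4  0.1  0.2  0.1]
 [13.3 32.8  4.6  0.1  0.1  0.2]
 [ 1.5 28.4  6.6  0.1  0.   0.1]
 [16.8 16.3  6.1  0.   0.   0. ]
 [ 0.9  7.7  0.2  0.1  0.1  0. ]
 [ 8.   6.1  6.3  0.1  0.   0. ]
 [ 2.9 11.8  0.8  0.   0.   0.1]
 [ 0.1  7.9  6.4  0.   0.   0.2]
 [12.3  4.9  1.7  0.1  0.1  0. ]
 [ 4.7  3.4  0.4  0.   0.1  0.1]
 [20.   1.8  9.2  0.1  0.   0.2]
 [ 9.7  9.2  7.1  0.   0.1  0. ]
 [ 7.9 12.4  4.2  0.1  0.1  0.1]
 [ 4.1  6.2  1.5  0.1  0.2  0.2]
 [ 9.3  7.7  5.3  0.   0.1  0. ]]
```

```bash
cat > kin2.py <<'E'
from kin import *
def fk(q,p,full=False):
    v=np.array(p).reshape(-1,3)
    r=E("z",-q[0]); x=v[0]+r.apply(v[1]); pts=[x]
    r=r*E("y",q[1]); x=x+r.apply(v[2]); r=r*E("z",-q[2]); x=x+r.apply(v[3]); pts.append(x)
    r=r*E("y",q[3]); x=x+r.apply(v[4]); r=r*E("z",-q[4]); x=x+r.apply(v[5]); pts.append(x)
    r=r*E("y",q[5]); x=x+r.apply(v[6]); r=r*E("z",-q[6]+np.pi); x=x+r.apply(v[7]); pts.append(x)
    return (x,r,pts) if full else (x,r)
A=[];b=[]
def resid(p):
    o=[]
    for x,e,q in D: o+=list(fk(q,p)[0]-x)
    return np.r_[np.array(o),np.array(p)*1e-3]
p0=np.zeros(24); p0[2]=.3;p0[11]=.3;p0[17]=.3;p0[23]=.25
s2=least_squares(resid,p0); P2=s2.x
if __name__=="__main__":
    print(P2.reshape(-1,3).round(3)); print((np.abs(s2.fun[:45]).reshape(-1,3)*1000).round(1))
E
python3 kin2.py
```

```text
[[ 0.     0.003  0.119]
 [ 0.016 -0.016  0.119]
 [-0.014 -0.016  0.276]
 [ 0.015 -0.01   0.276]
 [ 0.006 -0.01   0.232]
 [-0.011  0.004  0.232]
 [ 0.015  0.004  0.155]
 [ 0.001  0.001  0.155]]
[[0.4 0.3 0.3]
 [0.1 0.4 0.2]
 [0.3 0.5 0.1]
 [0.5 0.2 0.1]
 [0.2 0.5 0.2]
 [1.  0.6 0.3]
 [0.2 0.7 0.6]
 [0.4 0.8 0.1]
 [0.7 0.8 0. ]
 [0.1 2.6 0.9]
 [0.1 0.2 0.9]
 [0.2 0.6 0.1]
 [0.4 0.2 0.1]
 [0.6 0.3 0.5]
 [0.1 0.4 0.4]]
```

```bash
cat > ik.py <<'E'
from kin2 import *
lo=np.array([-2.59,-.33,-1.39,.1,-1.04,.21,-2.66]);hi=np.array([2.59,1.99,1.29,2.45,4.18,1.99,2.66])
def pose(beta,axis_x=np.array([0,-1.,0])):
    z=np.array([np.sin(beta),0,-np.cos(beta)]); y=np.cross(z,axis_x); return R.from_matrix(np.c_[axis_x,y,z])
def ik(x,rt,q0,n=12,seed=0):
    rng=np.random.default_rng(seed); best=None
    for k in range(n):
        qs=np.clip(q0+(rng.normal(0,.5,7) if k else 0),lo+.01,hi-.01)
        def f(q):
            X,r=fk(q,P2); return np.r_[(X-x)*5,(r.inv()*rt).as_rotvec(),.002*(q-q0)]
        s=least_squares(f,qs,bounds=(lo,hi))
        if best is None or s.cost<best.cost: best=s
    X,r=fk(best.x,P2); return best.x,np.linalg.norm(X-x),np.linalg.norm((r.inv()*rt).as_rotvec())
if __name__=="__main__":
    q0=np.array([.6,.35,-.6,1.9,.25,.9,-1.9])
    for alpha in (0,20):
        for beta in (0,15,30,40,50,60,70):
            th=np.radians(beta+alpha); b=np.radians(beta)
            ring=np.array([.60,-.0896,.195-.02*np.sin(th)])
            rt=pose(b); G=ring-.078*np.array([np.cos(th),0,np.sin(th)]); x=G+.021*rt.as_matrix()[:,2]
            q,ep,er=ik(x,rt,q0); print(alpha,beta,x.round(3),q.round(2),"%.4f %.4f"%(ep,er)); 
            if ep<.002 and er<.02: q0=q
E
python3 ik.py
```

```text
0 0 [ 0.522 -0.09   0.174] [ 0.61  0.37 -0.65  1.91  0.27  0.95 -1.73] 0.0000 0.0000
0 15 [ 0.53  -0.09   0.149] [ 0.66  0.3  -0.65  2.09  0.3   0.57 -1.75] 0.0000 0.0000
0 30 [ 0.543 -0.09   0.128] [ 0.78  0.31 -0.76  2.25  0.9   0.21 -2.32] 0.0000 0.0000
0 40 [ 0.554 -0.09   0.116] [ 0.96  0.4  -0.95  2.25  1.33  0.21 -2.66] 0.0088 0.1238
0 50 [ 0.566 -0.09   0.106] [ 1.12  0.53 -1.11  2.23  1.48  0.21 -2.66] 0.0189 0.2730
0 60 [ 0.579 -0.09   0.1  ] [ 1.34  0.96 -1.39  2.24  1.89  0.41 -2.66] 0.0232 0.3824
0 70 [ 0.593 -0.09   0.096] [ 1.42  1.22 -1.39  2.24  2.25  0.35 -2.66] 0.0319 0.4674
20 0 [ 0.527 -0.09   0.14 ] [ 0.79  0.52 -0.93  1.92  0.51  0.96 -1.94] 0.0000 0.0000
20 15 [ 0.542 -0.09   0.119] [ 0.82  0.44 -0.89  2.08  0.63  0.59 -2.04] 0.0000 0.0000
20 30 [ 0.56  -0.09   0.102] [ 0.7   0.38 -0.71  2.24  1.22  0.21 -2.63] 0.0000 0.0000
20 40 [ 0.574 -0.09   0.094] [ 0.86  0.46 -0.86  2.21  1.34  0.21 -2.66] 0.0101 0.1478
20 50 [ 0.589 -0.09   0.089] [ 1.24  0.94 -1.39  2.2   1.76  0.56 -2.66] 0.0171 0.2727
20 60 [ 0.605 -0.09   0.088] [ 1.29  1.05 -1.39  2.2   1.96  0.48 -2.66] 0.0225 0.3728
20 70 [ 0.62 -0.09  0.09] [ 1.36  1.25 -1.39  2.2   2.28  0.4  -2.66] 0.0303 0.4534
```

```bash
cat > ik2.py <<'E'
from ik import *
for tx in (1,-1):
  for q0 in ([.6,.35,-.6,1.9,.25,.9,1.2*tx],[.0,.6,.3,1.9,2.5,.9,0],[1.2,1.0,-1.2,2.0,1.6,.6,0]):
    q0=np.array(q0); 
    for beta in (0,20,30,40,50,60,70,80,90):
        th=b=np.radians(beta)
        ring=np.array([.60,-.0896,.195-.02*np.sin(th)])
        rt=pose(b,np.array([0,1.*tx,0])); G=ring-.078*np.array([np.cos(th),0,np.sin(th)]); x=G+.021*rt.as_matrix()[:,2]
        q,ep,er=ik(x,rt,q0,n=8); print(tx,beta,x.round(3),q.round(2),"%.4f %.4f"%(ep,er)); 
        if ep<.002 and er<.02: q0=q
E
python3 ik2.py
```

```text
1 0 [ 0.522 -0.09   0.174] [ 0.62  0.37 -0.66  1.91  0.27  0.95  1.41] 0.0000 0.0000
1 20 [ 0.534 -0.09   0.142] [ 0.67  0.28 -0.64  2.16  0.34  0.43  1.37] 0.0000 0.0000
1 30 [ 0.543 -0.09   0.128] [ 0.79  0.31 -0.78  2.26  0.93  0.21  0.8 ] 0.0000 0.0000
1 40 [ 0.554 -0.09   0.116] [ 1.13  0.65 -1.28  2.34  1.97  0.56 -0.09] 0.0000 0.0000
1 50 [ 0.566 -0.09   0.106] [ 1.13  0.88 -1.34  2.43  2.36  0.83 -0.3 ] 0.0000 0.0000
1 60 [ 0.579 -0.09   0.1  ] [ 1.15  1.14 -1.39  2.45  2.58  1.06 -0.23] 0.0060 0.0275
1 70 [ 0.593 -0.09   0.096] [ 1.17  1.4  -1.39  2.45  2.86  1.18 -0.13] 0.0133 0.0378
1 80 [ 0.607 -0.09   0.095] [ 1.2   1.7  -1.39  2.45  3.19  1.25  0.04] 0.0067 0.0122
1 90 [ 0.621 -0.09   0.097] [ 1.08  1.54 -1.12  2.42  3.53  1.39 -0.33] 0.0000 0.0000
1 0 [ 0.522 -0.09   0.174] [ 1.03  0.73 -1.37  1.89  0.77  1.2   0.96] 0.0000 0.0000
1 20 [ 0.534 -0.09   0.142] [ 1.15  0.65 -1.38  2.13  1.06  0.76  0.74] 0.0000 0.0000
1 30 [ 0.543 -0.09   0.128] [ 1.16  0.61 -1.32  2.24  1.4   0.56  0.43] 0.0000 0.0000
1 40 [ 0.554 -0.09   0.116] [ 1.18  0.76 -1.39  2.34  1.93  0.68  0.01
[... 2864 characters left out ...]
0000
-1 20 [ 0.534 -0.09   0.142] [ 0.93  0.38 -0.99  2.13  0.65  0.52 -2.06] 0.0000 0.0000
-1 30 [ 0.543 -0.09   0.128] [ 0.78  0.31 -0.76  2.25  0.9   0.21 -2.32] 0.0000 0.0000
-1 40 [ 0.554 -0.09   0.116] [ 0.96  0.4  -0.95  2.25  1.33  0.21 -2.66] 0.0088 0.1238
-1 50 [ 0.566 -0.09   0.106] [ 1.12  0.53 -1.11  2.23  1.48  0.21 -2.66] 0.0189 0.2730
-1 60 [ 0.579 -0.09   0.1  ] [ 1.34  0.96 -1.39  2.24  1.89  0.41 -2.66] 0.0232 0.3824
-1 70 [ 0.593 -0.09   0.096] [ 1.42  1.22 -1.39  2.24  2.25  0.35 -2.66] 0.0319 0.4674
-1 80 [ 0.607 -0.09   0.095] [ 1.34  1.99 -1.39  2.45  3.35  1.1  -2.66] 0.0278 0.2377
-1 90 [ 0.621 -0.09   0.097] [ 1.31  1.99 -1.39  2.43  3.43  1.09 -2.66] 0.0189 0.2486
```

```bash
python3 - <<'E'
from ik import *
q0=np.array([.4,.4,-.5,2.0,.4,.8,-.6])
for z in (.15,.1,.05,.004):
    rt=R.from_euler("xyz",[np.pi,0,-.16]); q,ep,er=ik(np.array([.431,-.0515,z]),rt,q0); print(z,q.round(2),ep,er); q0=q
E
python3 - <<'E'
import sys; sys.path.insert(0,'.')
import os; os.chdir('.')
from pl import *
plan(.47,.0,.2,-.16)
E
```

```text
0.15 [ 0.55  0.23 -0.6   2.14  0.17  0.82 -0.31] 2.996466804282108e-07 3.7423791980598565e-06
0.1 [ 0.5   0.31 -0.56  2.19  0.25  0.7  -0.39] 1.354759337146375e-07 1.2059163822788097e-06
0.05 [ 0.44  0.4  -0.5   2.23  0.34  0.59 -0.47] 1.5825835731587414e-07 1.5715718281946685e-06
0.004 [ 0.36  0.48 -0.42  2.25  0.42  0.48 -0.55] 1.6601773296109047e-07 1.8187521600644784e-06
1 xyz mm [-15.1  33.6 -13.2] rot deg [ 0.3   0.14 -6.39]
2 xyz mm [-18.8  31.6 -13.5] rot deg [ 0.3   0.14 -6.39]
3 xyz mm [-22.1  29.2 -13.7] rot deg [ 0.3   0.14 -6.39]
4 xyz mm [-25.2  26.5 -13.9] rot deg [ 0.3   0.14 -6.39]
```

Emit:
drive_tool:
  plan:
    - {"jaw": 0.055,"x": -0.015,"y": 0.033,"z": -0.013,"rx": 0.3,"ry": 0,"rz": -6.4}
    - {"jaw": 0.055,"x": -0.019,"y": 0.0315,"z": -0.013,"rx": 0.3,"ry": 0,"rz": -6.4}
    - {"jaw": 0.055,"x": -0.022,"y": 0.029,"z": -0.01,"rx": 0.3,"ry": 0,"rz": -6.4}
    - {"jaw": 0.055,"x": -0.024,"y": 0.025,"z": -0.005,"rx": 0.3,"ry": 0,"rz": -6}
    - {"jaw": 0.055,"x": 0,"y": 0,"z": 0,"rx": 0,"ry": 0,"rz": 0}

```text
t: 34.88
tool_pos: [0.4623, -0.0016, 0.1749]
tool_rot: [-3.139, 0.032, -0.142]
force: [0.4, 0.1, -0.5]
grip_width: 0.0548
```

```bash
python3 - <<'E'
from pl import *
st(); c=manip.calibration("wrist"); im=manip.capture("wrist"); cv2.imwrite("pics/w30.png",im); np.save("w30.npy",c["T"])
t=manip.capture("top"); cv2.imwrite("pics/top4.png",cv2.resize(t[150:310,150:480],None,fx=2.4,fy=2.4,interpolation=cv2.INTER_CUBIC))
print(proj("wrist",[[.4435,.0255,.015],[.431,-.0515,.015],[.422,-.106,.02]],c).round(0))
E
```

```text
t 34.88 [ 0.4623 -0.0016  0.1749] [-3.1386  0.0325 -0.1422] F [ 0.37  0.06 -0.46] g 0.0548 q [ 0.559  0.287 -0.75   2.031  0.225  0.941 -0.452]
[[300. 162.]
 [300. 234.]
 [300. 280.]]
```

```bash
python3 - <<'E'
from pl import *
c=manip.calibration("wrist"); c["T"]=np.load("w30.npy")
im=cv2.imread("pics/w30.png"); cv2.imwrite("pics/w30z.png",cv2.resize(im[120:300,250:360],None,fx=3.3,fy=3.3,interpolation=cv2.INTER_CUBIC))
e=atz("wrist",303,160,.015,c); h=atz("wrist",301,283,.02,c); b1=atz("wrist",302,189,.015,c)
d=e-h; d[2]=0; d/=np.linalg.norm(d); print(e,h,b1,"dir",d,"yaw",np.arctan2(d[1],d[0]),"grip",e-.078*d)
st()
E
```

```text
[0.44661614 0.02719875 0.015     ] [ 0.42230856 -0.11078998  0.02      ] [ 0.44093173 -0.00235954  0.015     ] dir [0.17348509 0.9848365  0.        ] yaw 1.3964290007977025 grip [ 0.4330843 -0.0496185  0.015    ]
t 34.98 [0.467  0.0016 0.1756] [-3.1344  0.0277 -0.144 ] F [-0.43 -0.49  1.25] g 0.0547 q [ 0.553  0.292 -0.75   2.024  0.226  0.938 -0.459]
```

```bash
python3 pl.py .433 -.05 .12 -.17
```

```text
t 34.98 [0.467  0.0016 0.1756] [-3.1344  0.0277 -0.144 ] F [-0.43 -0.49  1.25] g 0.0547 q [ 0.553  0.292 -0.75   2.024  0.226  0.938 -0.459]
1 xyz mm [-8.2 18.8 18.6] rot deg [-0.13  0.53  0.5 ]
2 xyz mm [-8.2 18.8 18.6] rot deg [-0.13  0.53  0.5 ]
3 xyz mm [-8.2 18.8 18.6] rot deg [-0.13  0.53  0.5 ]
```

Emit:
drive_tool:
  plan:
    - {"jaw": 0.055,"x": -0.009,"y": 0.019,"z": 0.018,"rx": -0.1,"ry": 0.5,"rz": 0.5}
    - {"jaw": 0.055,"x": -0.009,"y": 0.019,"z": 0.018,"rx": -0.1,"ry": 0.5,"rz": 0.5}
    - {"jaw": 0.055,"x": -0.008,"y": 0.014,"z": 0.015,"rx": -0.1,"ry": 0.5,"rz": 0.5}
    - {"jaw": 0.055,"x": 0,"y": 0,"z": 0,"rx": 0,"ry": 0,"rz": 0}

```text
t: 35.32
tool_pos: [0.4361, -0.0426, 0.1207]
tool_rot: [-3.133, -0.001, -0.17]
force: [-0.6, -0.0, 0.1]
grip_width: 0.0548
```

```bash
python3 - <<'E'
from pl import *
st(); c=manip.calibration("wrist"); im=manip.capture("wrist"); cv2.imwrite("pics/w31.png",im)
print(proj("wrist",[[.433+.078*.171,-.0505+.078*.985,.015],[.433,-.0505,.015]],c).round(0))
plan(.433,-.0505,.005,-.17)
E
```

```text
t 35.32 [ 0.4361 -0.0426  0.1207] [-3.1329e+00 -1.1000e-03 -1.7000e-01] F [-0.6  -0.02  0.06] g 0.0548 q [ 0.612  0.308 -0.703  2.157  0.276  0.762 -0.439]
[[315. 120.]
 [315. 213.]]
1 xyz mm [-1.5  3.8 39. ] rot deg [-0.2  -0.09  0.03]
2 xyz mm [-1.4  3.7 39. ] rot deg [-0.2  -0.09  0.03]
3 xyz mm [-1.3  3.5 39. ] rot deg [-0.2  -0.09  0.03]
```

Emit:
drive_tool:
  plan:
    - {"jaw": 0.055,"x": -0.0015,"y": 0.009,"z": 0.02,"rx": -0.4,"ry": 0,"rz": 0}
    - {"jaw": 0.055,"x": 0,"y": 0.002,"z": 0.03,"rx": 0,"ry": 0,"rz": 0}
    - {"jaw": 0.055,"x": 0,"y": 0,"z": 0.02,"rx": 0,"ry": 0,"rz": 0}
    - {"jaw": 0.055,"x": 0,"y": 0,"z": 0,"rx": 0,"ry": 0,"rz": 0}

```text
t: 35.7
tool_pos: [0.4463, -0.0457, 0.052]
tool_rot: [-3.132, -0.016, -0.165]
force: [0.0, 0.3, -0.0]
grip_width: 0.0549
```

```bash
python3 pl.py .433 -.0505 .005 -.17
```

```text
t 35.70 [ 0.4463 -0.0457  0.052 ] [-3.1316 -0.0155 -0.1646] F [ 0.05  0.31 -0.05] g 0.0549 q [ 0.522  0.434 -0.613  2.199  0.427  0.606 -0.565]
1 xyz mm [-6.5  3.7 23.4] rot deg [-0.29 -0.44  0.16]
2 xyz mm [-6.3  3.6 23.5] rot deg [-0.29 -0.44  0.16]
```

Emit:
drive_tool:
  plan:
    - {"jaw": 0.055,"x": -0.013,"y": 0.007,"z": 0.004,"rx": -0.5,"ry": -0.9,"rz": 0.3}
    - {"jaw": 0.055,"x": -0.003,"y": 0.001,"z": 0.006,"rx": 0,"ry": 0,"rz": 0}
    - {"jaw": 0.055,"x": 0,"y": 0,"z": 0,"rx": 0,"ry": 0,"rz": 0}

```text
t: 35.95
tool_pos: [0.4325, -0.0475, 0.0425]
tool_rot: [-3.138, -0.002, -0.166]
force: [-0.4, -0.4, 0.1]
grip_width: 0.0547
```

```bash
python3 pl.py .433 -.0505 .005 -.17
```

```text
t 35.95 [ 0.4325 -0.0475  0.0425] [-3.1377e+00 -1.7000e-03 -1.6570e-01] F [-0.43 -0.41  0.11] g 0.0547 q [ 0.516  0.44  -0.602  2.224  0.441  0.59  -0.58 ]
1 xyz mm [ 0.9  3.  37.5] rot deg [-0.23 -0.1   0.25]
```

Emit:
drive_tool:
  plan:
    - {"jaw": 0.055,"x": -0.001,"y": 0.003,"z": 0.013,"rx": -0.2,"ry": -0.1,"rz": 0.2}
    - {"jaw": 0.055,"x": -0.002,"y": 0.001,"z": 0.012,"rx": 0,"ry": 0,"rz": 0}
    - {"jaw": 0.055,"x": 0,"y": 0,"z": 0,"rx": 0,"ry": 0,"rz": 0}

```text
t: 36.2
tool_pos: [0.4319, -0.0505, 0.0199]
tool_rot: [-3.141, -0.007, -0.169]
force: [-0.6, 0.1, -0.3]
grip_width: 0.0549
```

```bash
python3 pl.py .433 -.0505 .005 -.17
```

```text
t 36.20 [ 0.4319 -0.0505  0.0199] [-3.141  -0.0075 -0.1691] F [-0.58  0.13 -0.34] g 0.0549 q [ 0.478  0.477 -0.555  2.242  0.498  0.533 -0.631]
1 xyz mm [ 0.9 -0.2 14.9] rot deg [-0.03 -0.43  0.05]
```

Emit:
drive_tool:
  plan:
    - {"jaw": 0.055,"x": 0,"y": 0,"z": 0.008,"rx": 0,"ry": -0.4,"rz": 0}
    - {"jaw": 0.055,"x": -0.001,"y": 0,"z": 0.005,"rx": 0,"ry": 0,"rz": 0}
    - {"jaw": 0.055,"x": 0,"y": 0,"z": 0.001,"rx": 0,"ry": 0,"rz": 0}
    - {"jaw": 0.055,"x": 0,"y": 0,"z": 0,"rx": 0,"ry": 0,"rz": 0}

```text
t: 36.53
tool_pos: [0.4338, -0.0501, 0.0075]
tool_rot: [-3.141, -0.006, -0.169]
force: [0.1, -0.3, -0.7]
grip_width: 0.0549
```

```bash
python3 - <<'E'
from pl import *
st(); c=manip.calibration("wrist"); im=manip.capture("wrist"); cv2.imwrite("pics/w32.png",im)
print(proj("wrist",[[.433+.078*.171,-.0505+.078*.985,.015],[.433,-.0505,.015]],c).round(0))
plan(.433,-.0505,.004,-.17)
E
```

```text
t 36.53 [ 0.4338 -0.0501  0.0075] [-3.1407 -0.0058 -0.1693] F [ 0.12 -0.32 -0.71] g 0.0549 q [ 0.456  0.502 -0.532  2.243  0.524  0.51  -0.655]
[[316. 116.]
 [316. 274.]]
1 xyz mm [-0.8  0.5  3.6] rot deg [-0.05 -0.34  0.04]
```

Emit:
drive_tool:
  plan:
    - {"jaw": 0.055,"x": -0.001,"y": 0,"z": 0.0035,"rx": 0,"ry": -0.3,"rz": 0}
    - {"jaw": 0.02,"x": 0,"y": 0,"z": 0,"rx": 0,"ry": 0,"rz": 0}
    - {"jaw": 0.02,"x": 0,"y": 0,"z": 0,"rx": 0,"ry": 0,"rz": 0}
    - {"jaw": 0.02,"x": 0,"y": 0,"z": 0,"rx": 0,"ry": 0,"rz": 0}
    - {"jaw": 0.02,"x": 0,"y": 0,"z": 0,"rx": 0,"ry": 0,"rz": 0}
  grip_force: 50

```text
t: 37.0
tool_pos: [0.4337, -0.0499, 0.0047]
tool_rot: [-3.14, -0.002, -0.169]
force: [0.4, 1.0, -1.4]
grip_width: 0.0313
```

Emit:
drive_tool:
  plan:
    - {"jaw": 0.02,"x": 0,"y": 0,"z": -0.015,"rx": 0,"ry": 0,"rz": 0}
    - {"jaw": 0.02,"x": 0,"y": 0,"z": -0.025,"rx": 0,"ry": 0,"rz": 0}
    - {"jaw": 0.02,"x": 0,"y": 0,"z": -0.03,"rx": 0,"ry": 0,"rz": 0}
    - {"jaw": 0.02,"x": 0,"y": 0,"z": 0,"rx": 0,"ry": 0,"rz": 0}

```text
t: 37.33
tool_pos: [0.4313, -0.0493, 0.0752]
tool_rot: [-3.14, 0.005, -0.168]
force: [0.9, -0.5, -0.9]
grip_width: 0.0314
```

```bash
python3 - <<'E'
from pl import *
st(); c=manip.calibration("wrist"); im=manip.capture("wrist"); cv2.imwrite("pics/w33.png",im)
s=manip.capture("side"); cv2.imwrite("pics/s33.png",s[100:400,150:550])
E
```

```text
t 37.33 [ 0.4313 -0.0493  0.0752] [-3.14    0.0051 -0.1681] F [ 0.91 -0.48 -0.88] g 0.0314 q [ 0.572  0.385 -0.657  2.199  0.373  0.671 -0.516]
```

```bash
python3 - <<'E'
from pl import *
c=manip.calibration("wrist")
p,r,s=tool()
# ring in tool frame, ring plane at tool z=-0.0103
Tw=c["T"]
o,d=ray("wrist",319,114.5,c)
o2=r.inv().apply(o-p); d2=r.inv().apply(d)
print("ring tool", o2+d2*(-.0103-o2[2])/d2[2], "cam tool",o2)
plan(.465,-.09,.255,-1.556)
E
```

```text
ring tool [ 0.00077556 -0.07836184 -0.0103    ] cam tool [ 0.00025049 -0.08405961 -0.14256402]
1 xyz mm [  3.4   2.8 -15.3] rot deg [0.03 0.05 6.62]
2 xyz mm [  3.7   2.4 -15.3] rot deg [0.03 0.05 6.62]
3 xyz mm [  3.9   1.9 -15.3] rot deg [0.03 0.05 6.62]
4 xyz mm [  4.2   1.4 -15.3] rot deg [0.03 0.05 6.62]
5 xyz mm [  4.3   0.9 -15.3] rot deg [0.03 0.05 6.62]
6 xyz mm [  4.4   0.4 -15.3] rot deg [0.03 0.05 6.62]
7 xyz mm [  4.4  -0.1 -15.3] rot deg [0.03 0.05 6.62]
8 xyz mm [  4.4  -0.6 -15.3] rot deg [0.03 0.05 6.62]
9 xyz mm [  4.3  -1.1 -15.3] rot deg [0.03 0.05 6.62]
10 xyz mm [  4.2  -1.6 -15.3] rot deg [0.03 0.05 6.62]
11 xyz mm [  4.   -2.1 -15.2] rot deg [0.03 0.05 6.62]
12 xyz mm [  3.7  -2.6 -15.2] rot deg [0.03 0.05 6.62]
```

Emit:
drive_tool:
  plan:
    - {"jaw": 0.02,"x": 0.003,"y": 0.002,"z": -0.035,"rx": 0,"ry": 0,"rz": 0}
    - {"jaw": 0.02,"x": 0.003,"y": 0.002,"z": -0.038,"rx": 0,"ry": 0,"rz": 4}
    - {"jaw": 0.02,"x": 0.004,"y": 0.002,"z": -0.038,"rx": 0,"ry": 0,"rz": 6}
    - {"jaw": 0.02,"x": 0.004,"y": 0.001,"z": -0.035,"rx": 0,"ry": 0,"rz": 7}
    - {"jaw": 0.02,"x": 0.004,"y": 0.001,"z": -0.02,"rx": 0,"ry": 0,"rz": 7}

```text
t: 37.85
tool_pos: [0.4378, -0.0639, 0.2326]
tool_rot: [3.128, 0.037, -0.599]
force: [1.2, -0.1, -1.2]
grip_width: 0.0312
```

```bash
python3 pl.py .465 -.09 .255 -1.556
```

```text
t 37.85 [ 0.4378 -0.0639  0.2326] [ 3.1284  0.0371 -0.5992] F [ 1.17 -0.14 -1.16] g 0.0312 q [ 0.674  0.161 -0.68   2.001  0.104  1.056 -0.654]
1 xyz mm [ 4.5  0.8 -3. ] rot deg [0.21 0.2  6.85]
2 xyz mm [ 4.6  0.3 -3. ] rot deg [0.21 0.2  6.85]
3 xyz mm [ 4.6 -0.3 -2.9] rot deg [0.21 0.2  6.85]
4 xyz mm [ 4.6 -0.9 -2.9] rot deg [0.21 0.2  6.85]
5 xyz mm [ 4.4 -1.4 -2.9] rot deg [0.21 0.2  6.85]
6 xyz mm [ 4.2 -1.9 -2.9] rot deg [0.21 0.2  6.85]
7 xyz mm [ 4.  -2.4 -2.9] rot deg [0.21 0.2  6.85]
8 xyz mm [ 3.7 -2.9 -2.8] rot deg [0.21 0.2  6.85]
```

Emit:
drive_tool:
  plan:
    - {"jaw": 0.02,"x": 0.0045,"y": 0.001,"z": -0.003,"rx": 0.2,"ry": 0.2,"rz": 7}
    - {"jaw": 0.02,"x": 0.0045,"y": 0,"z": -0.003,"rx": 0.2,"ry": 0.2,"rz": 7}
    - {"jaw": 0.02,"x": 0.0045,"y": 0,"z": -0.003,"rx": 0.2,"ry": 0.2,"rz": 7}
    - {"jaw": 0.02,"x": 0.0045,"y": -0.001,"z": -0.003,"rx": 0.2,"ry": 0.2,"rz": 7}
    - {"jaw": 0.02,"x": 0.0045,"y": -0.0015,"z": -0.003,"rx": 0.2,"ry": 0.2,"rz": 7}

```text
t: 38.27
tool_pos: [0.4549, -0.0827, 0.2461]
tool_rot: [3.129, 0.01, -1.223]
force: [0.6, -0.3, -0.8]
grip_width: 0.031
```

```bash
python3 pl.py .465 -.09 .255 -1.556
```

```text
t 38.27 [ 0.4549 -0.0827  0.2461] [ 3.1289  0.0097 -1.2234] F [ 0.57 -0.32 -0.8 ] g 0.0310 q [ 0.626  0.158 -0.592  1.961  0.095  1.067 -1.23 ]
1 xyz mm [ 3.4 -2.3 -3. ] rot deg [0.27 0.14 6.35]
2 xyz mm [ 3.1 -2.7 -3. ] rot deg [0.27 0.14 6.35]
3 xyz mm [ 2.8 -3.  -3. ] rot deg [0.27 0.14 6.35]
```

Emit:
drive_tool:
  plan:
    - {"jaw": 0.02,"x": 0.0035,"y": -0.0025,"z": -0.003,"rx": 0.3,"ry": 0.1,"rz": 6.5}
    - {"jaw": 0.02,"x": 0.003,"y": -0.0025,"z": -0.003,"rx": 0.3,"ry": 0.1,"rz": 6.5}
    - {"jaw": 0.02,"x": 0.003,"y": -0.003,"z": -0.003,"rx": 0.3,"ry": 0.1,"rz": 6}
    - {"jaw": 0.02,"x": 0,"y": 0,"z": 0,"rx": 0,"ry": 0,"rz": 0}

```text
t: 38.6
tool_pos: [0.4625, -0.0921, 0.2484]
tool_rot: [3.132, 0.003, -1.577]
force: [-0.5, 0.3, -1.6]
grip_width: 0.0311
```

```bash
cat > lk.py <<'E'
from pl import *
st(); c=manip.calibration("wrist"); im=manip.capture("wrist"); cv2.imwrite("pics/%s.png"%sys.argv[1],im); np.save("pics/%s.npy"%sys.argv[1],c["T"])
print("tip",proj("wrist",[.5926,-.0895,.225],c).round(1),"barpt",proj("wrist",[.5926,-.0895,.185],c).round(1), "post",proj("wrist",[.682,-.088,.185],c).round(1))
p,r,s=tool(); print("ring",(p+r.apply([0,-.0784,-.0103])).round(4))
if len(sys.argv)>2: plan(*[float(a) for a in sys.argv[2:]])
E
python3 lk.py w34 .514 -.0895 .25 -1.556
```

```text
t 38.60 [ 0.4625 -0.0921  0.2484] [ 3.1317  0.0032 -1.5769] F [-0.5   0.27 -1.65] g 0.0311 q [ 0.598  0.163 -0.544  1.945  0.093  1.068 -1.563]
tip [[310.9  16.7]] barpt [[312.5  32. ]] post [[309.6 -81. ]]
ring [ 0.5404 -0.092   0.2573]
1 xyz mm [ -1.2 -26.1  -1.3] rot deg [ 0.33  0.11 -0.48]
2 xyz mm [ -1.  -26.1  -1.2] rot deg [ 0.33  0.11 -0.48]
```

Emit:
drive_tool:
  plan:
    - {"jaw": 0.02,"x": -0.001,"y": -0.02,"z": 0,"rx": 0.4,"ry": 0.1,"rz": -0.6}
    - {"jaw": 0.02,"x": -0.001,"y": -0.022,"z": 0,"rx": 0.2,"ry": 0,"rz": -0.5}
    - {"jaw": 0.02,"x": 0,"y": 0,"z": 0,"rx": 0,"ry": 0,"rz": 0}

```text
t: 38.9
tool_pos: [0.5022, -0.0896, 0.2437]
tool_rot: [3.134, 0.002, -1.545]
force: [0.8, -0.4, -0.2]
grip_width: 0.0312
```

```bash
python3 lk.py w35 .514 -.0895 .25 -1.556
```

```text
t 38.90 [ 0.5022 -0.0896  0.2437] [ 3.1336e+00  2.0000e-03 -1.5448e+00] F [ 0.78 -0.43 -0.18] g 0.0312 q [ 0.562  0.237 -0.549  1.874  0.138  1.076 -1.586]
tip [[321.9  88.8]] barpt [[321.2  90.7]] post [[322.2 -37.8]]
ring [ 0.5785 -0.0878  0.2526]
1 xyz mm [  0.1 -13.9  -7. ] rot deg [0.65 0.11 0.61]
```

Emit:
drive_tool:
  plan:
    - {"jaw": 0.02,"x": 0.001,"y": -0.012,"z": 0,"rx": 0.4,"ry": 0.1,"rz": 0.4}
    - {"jaw": 0.02,"x": 0,"y": -0.002,"z": 0,"rx": 0,"ry": 0,"rz": 0}
    - {"jaw": 0.02,"x": 0,"y": 0,"z": 0,"rx": 0,"ry": 0,"rz": 0}

```text
t: 39.2
tool_pos: [0.5129, -0.0903, 0.2407]
tool_rot: [3.132, 0.0, -1.549]
force: [-0.3, 0.3, -1.0]
grip_width: 0.031
```

```bash
python3 lk.py w36 .514 -.0895 .25 -1.556
```

```text
t 39.20 [ 0.5129 -0.0903  0.2407] [ 3.1325e+00  5.0000e-04 -1.5493e+00] F [-0.26  0.3  -1.03] g 0.0310 q [ 0.55   0.259 -0.545  1.855  0.151  1.078 -1.603]
tip [[319.4 109.6]] barpt [[319.1 107.3]] post [[319.6 -25.8]]
ring [ 0.5913 -0.0887  0.2504]
1 xyz mm [-0.8 -1.1 -9.2] rot deg [0.51 0.02 0.37]
```

Emit:
drive_tool:
  plan:
    - {"jaw": 0.02,"x": 0.0005,"y": -0.005,"z": 0.006,"rx": 0.5,"ry": 0,"rz": 0.2}
    - {"jaw": 0.02,"x": 0,"y": 0,"z": 0.006,"rx": 0,"ry": 0,"rz": 0}
    - {"jaw": 0.02,"x": 0,"y": 0,"z": 0,"rx": 0,"ry": 0,"rz": 0}

```text
t: 39.5
tool_pos: [0.5174, -0.0911, 0.2278]
tool_rot: [-3.141, -0.0, -1.553]
force: [0.4, 0.7, -1.5]
grip_width: 0.0314
```

```bash
python3 lk.py w37 .5145 -.0905 .185 -1.556
```

```text
t 39.50 [ 0.5174 -0.0911  0.2278] [-3.1410e+00 -4.0000e-04 -1.5533e+00] F [ 0.39  0.72 -1.52] g 0.0314 q [ 0.545  0.275 -0.542  1.867  0.163  1.042 -1.616]
tip [[317.  120.2]] barpt [[317.1 116. ]] post [[317.  -25.7]]
ring [ 0.596  -0.0897  0.2386]
1 xyz mm [-0.3  1.6 21.6] rot deg [-0.03 -0.02  0.08]
2 xyz mm [-0.3  1.5 21.6] rot deg [-0.03 -0.02  0.08]
```

Emit:
drive_tool:
  plan:
    - {"jaw": 0.02,"x": 0,"y": 0.001,"z": 0.01,"rx": 0,"ry": 0,"rz": 0}
    - {"jaw": 0.02,"x": 0,"y": 0.001,"z": 0.01,"rx": 0,"ry": 0,"rz": 0}
    - {"jaw": 0.02,"x": 0,"y": 0,"z": 0,"rx": 0,"ry": 0,"rz": 0}

```text
t: 39.8
tool_pos: [0.5152, -0.0913, 0.2067]
tool_rot: [-3.14, -0.001, -1.554]
force: [0.4, -0.7, -1.8]
grip_width: 0.0312
```

```bash
python3 lk.py w38 .517 -.091 .185 -1.556
```

```text
t 39.80 [ 0.5152 -0.0913  0.2067] [-3.1399e+00 -1.1000e-03 -1.5535e+00] F [ 0.42 -0.65 -1.81] g 0.0312 q [ 0.54   0.294 -0.538  1.897  0.179  0.996 -1.63 ]
tip [[316.3 118. ]] barpt [[316.6 114. ]] post [[316.5 -43. ]]
ring [ 0.594  -0.09    0.2178]
1 xyz mm [-0.3 -1.4 22.3] rot deg [-0.14 -0.07  0.15]
```

Emit:
drive_tool:
  plan:
    - {"jaw": 0.02,"x": 0,"y": 0,"z": 0.009,"rx": 0,"ry": 0,"rz": 0.2}
    - {"jaw": 0.02,"x": 0,"y": 0,"z": 0.007,"rx": 0,"ry": 0,"rz": 0}
    - {"jaw": 0.02,"x": 0,"y": 0,"z": 0,"rx": 0,"ry": 0,"rz": 0}

```text
t: 40.1
tool_pos: [0.5159, -0.0914, 0.19]
tool_rot: [-3.138, -0.001, -1.557]
force: [-0.4, 0.2, -1.5]
grip_width: 0.0309
```

```bash
cat > arc.py <<'E'
from pl import *
F=np.array([.610,-.0915,.1955])
def tgt(beta,theta):
    b,t=np.radians([beta,theta]); G=F-.0984*np.array([np.cos(t),0,np.sin(t)])
    return G+.0103*np.array([np.sin(b),0,-np.cos(b)])
def rt(beta):
    b=np.radians(beta); z=np.array([np.sin(b),0,-np.cos(b)])
    x=np.array([.015,-1,0]); x/=np.linalg.norm(x); y=np.cross(z,x); y/=np.linalg.norm(y); x=np.cross(y,z)
    return R.from_matrix(np.c_[x,y,z])
def go(seq):
    p,r,s=tool(); tl=np.degrees(np.arctan2(r.as_matrix()[0,2],-r.as_matrix()[2,2])); print("tilt %.2f"%tl)
    d=r.inv().apply(F-p); print("F in tool",d.round(4), "ring", (p+r.apply([0,-.0784,-.0103])).round(4))
    for b,t in seq:
        x,q=tgt(b,t),rt(b); w=np.degrees((r.inv()*q).as_rotvec()); dp=r.inv().apply(x-p)
        print((b,t),x.round(4),"mm",(dp*1e3).round(1),"deg",w.round(2)); p,r=x,q
if __name__=="__main__":
    st(); go([eval(a) for a in sys.argv[1:]])
E
python3 arc.py 0,0 5,5 10,10 15,15 20,20 25,25
python3 lk.py w39
```

```text
t 40.10 [ 0.5159 -0.0914  0.19  ] [-3.1383e+00 -1.3000e-03 -1.5574e+00] F [-0.4   0.22 -1.47] g 0.0309 q [ 0.532  0.313 -0.532  1.916  0.193  0.96  -1.647]
tilt 0.19
F in tool [ 0.0014 -0.0941 -0.0052] ring [ 0.5942 -0.0903  0.2005]
(0, 0) [ 0.5116 -0.0915  0.1852] mm [0.1 4.3 4.8] deg [-0.19 -0.08 -0.09]
(5, 5) [ 0.5129 -0.0915  0.1767] mm [ 0.  -1.3  8.5] deg [5.   0.07 0.  ]
(10, 10) [ 0.5149 -0.0915  0.1683] mm [ 0.  -1.3  8.5] deg [5.   0.07 0.01]
(15, 15) [ 0.5176 -0.0915  0.1601] mm [ 0.  -1.3  8.5] deg [5.   0.07 0.02]
(20, 20) [ 0.5211 -0.0915  0.1522] mm [ 0.  -1.3  8.5] deg [5.   0.07 0.02]
(25, 25) [ 0.5252 -0.0915  0.1446] mm [ 0.  -1.3  8.5] deg [5.   0.07 0.03]
t 40.10 [ 0.5159 -0.0914  0.19  ] [-3.1383e+00 -1.3000e-03 -1.5574e+00] F [-0.4   0.22 -1.47] g 0.0309 q [ 0.532  0.313 -0.532  1.916  0.193  0.96  -1.647]
tip [[315.1 122.3]] barpt [[315.7 116.8]] post [[314.9 -55.5]]
ring [ 0.5944 -0.0903  0.201 ]
```

Emit:
drive_tool:
  plan:
    - {"jaw": 0.02,"x": 0,"y": 0.002,"z": 0.009,"rx": 5,"ry": 0,"rz": 0}
    - {"jaw": 0.02,"x": 0,"y": -0.001,"z": 0.0085,"rx": 5,"ry": 0,"rz": 0}
    - {"jaw": 0.02,"x": 0,"y": 0,"z": 0,"rx": 0,"ry": 0,"rz": 0}

```text
t: 40.4
tool_pos: [0.5178, -0.0908, 0.1728]
tool_rot: [-2.955, -0.0, -1.556]
force: [-1.8, -0.2, -1.2]
grip_width: 0.0312
```

```bash
python3 arc.py 15,15 20,20 25,25; python3 lk.py w40
```

```text
t 40.40 [ 0.5178 -0.0908  0.1728] [-2.9553e+00 -5.0000e-04 -1.5564e+00] F [-1.8  -0.17 -1.24] g 0.0312 q [ 0.576  0.256 -0.544  2.051  0.186  0.692 -1.63 ]
tilt 10.67
F in tool [ 0.002  -0.0948 -0.0052] ring [ 0.5929 -0.0897  0.1974]
(15, 15) [ 0.5176 -0.0915  0.1601] mm [ 0.7  2.5 12.5] deg [ 4.32  0.19 -0.02]
(20, 20) [ 0.5211 -0.0915  0.1522] mm [ 0.  -1.3  8.5] deg [5.   0.07 0.02]
(25, 25) [ 0.5252 -0.0915  0.1446] mm [ 0.  -1.3  8.5] deg [5.   0.07 0.03]
t 40.40 [ 0.5178 -0.0908  0.1728] [-2.9553e+00 -5.0000e-04 -1.5564e+00] F [-1.8  -0.17 -1.24] g 0.0312 q [ 0.576  0.256 -0.544  2.051  0.186  0.692 -1.63 ]
tip [[316.7 104.3]] barpt [[317.  119.2]] post [[316.4 -40.9]]
ring [ 0.5945 -0.0897  0.1987]
```

Emit:
drive_tool:
  plan:
    - {"jaw": 0.02,"x": 0,"y": 0.001,"z": 0.009,"rx": 5,"ry": 0,"rz": 0}
    - {"jaw": 0.02,"x": 0,"y": -0.001,"z": 0.0085,"rx": 5,"ry": 0,"rz": 0}
    - {"jaw": 0.02,"x": 0,"y": 0,"z": 0,"rx": 0,"ry": 0,"rz": 0}

```text
t: 40.7
tool_pos: [0.5282, -0.0908, 0.1602]
tool_rot: [-2.772, -0.001, -1.556]
force: [-1.3, 0.2, -1.5]
grip_width: 0.0312
```

```bash
python3 arc.py 22,22 22,27 22,32 22,37; python3 lk.py w41; python3 - <<'E'
from pl import *
s=manip.capture("side"); cv2.imwrite("pics/s41.png",cv2.resize(s[120:320,280:480],None,fx=3,fy=3,interpolation=cv2.INTER_CUBIC))
E
```

```text
t 40.70 [ 0.5282 -0.0908  0.1602] [-2.7722e+00 -1.0000e-03 -1.5561e+00] F [-1.25  0.19 -1.46] g 0.0312 q [ 0.6    0.229 -0.542  2.166  0.2    0.417 -1.633]
tilt 21.16
F in tool [ 0.0019 -0.089  -0.0034] ring [ 0.5976 -0.0898  0.1981]
(22, 22) [ 0.5226 -0.0915  0.1491] mm [0.6 9.3 8.3] deg [0.83 0.26 0.01]
(22, 27) [ 0.5262 -0.0915  0.1413] mm [ 0.  -0.4  8.6] deg [0. 0. 0.]
(22, 32) [ 0.5304 -0.0915  0.1338] mm [ 0.  -1.1  8.5] deg [0. 0. 0.]
(22, 37) [ 0.5353 -0.0915  0.1267] mm [ 0.  -1.9  8.4] deg [0. 0. 0.]
t 40.70 [ 0.5282 -0.0908  0.1602] [-2.7722e+00 -1.0000e-03 -1.5561e+00] F [-1.25  0.19 -1.46] g 0.0312 q [ 0.6    0.229 -0.542  2.166  0.2    0.417 -1.633]
tip [[316.3 103.5]] barpt [[316.6 134. ]] post [[316.2 -14.1]]
ring [ 0.5995 -0.0898  0.1997]
```

```bash
cat arc.py && python3 arc.py 22,22 22,27 22,32 22,37 22,42 22,47 22,52 22,57 22,62; python3 -c "
from bench import manip
s=manip.state();print(s['t'],s['tool_pos'],s['tool_rot'],s['force'],s['grip_width'])"
```

```text
from pl import *
F=np.array([.610,-.0915,.1955])
def tgt(beta,theta):
    b,t=np.radians([beta,theta]); G=F-.0984*np.array([np.cos(t),0,np.sin(t)])
    return G+.0103*np.array([np.sin(b),0,-np.cos(b)])
def rt(beta):
    b=np.radians(beta); z=np.array([np.sin(b),0,-np.cos(b)])
    x=np.array([.015,-1,0]); x/=np.linalg.norm(x); y=np.cross(z,x); y/=np.linalg.norm(y); x=np.cross(y,z)
    return R.from_matrix(np.c_[x,y,z])
def go(seq):
    p,r,s=tool(); tl=np.degrees(np.arctan2(r.as_matrix()[0,2],-r.as_matrix()[2,2])); print("tilt %.2f"%tl)
    d=r.inv().apply(F-p); print("F in tool",d.round(4), "ring", (p+r.apply([0,-.0784,-.0103])).round(4))
    for b,t in seq:
        x,q=tgt(b,t),rt(b); w=np.degrees((r.inv()*q).as_rotvec()); dp=r.inv().apply(x-p)
        print((b,t),x.round(4),"mm",(dp*1e3).round(1),"deg",w.round(2)); p,r=x,q
if __name__=="__main__":
    st(); go([eval(a) for a in sys.argv[1:]])
t 40.80 [ 0.5317 -0.0908  0.1627] [-2.7688e+00 -1.1000e-03 -1.5558e+00] F [ 0.96  0.25 -0.76] g 0.0313 q [ 0.599  0.23  -0.543  2.159  0.2    0.42  -1.633]
tilt 21.36
F in tool [ 0.0019 -0.0848 -0.002 ] ring [ 0.601  -0.0897  0.2009]
(22, 22) [ 0.5226 -0.0915  0.1491] mm [ 0.5 13.5  9.4] deg [0.64 0.26 0.03]
(22, 27) [ 0.5262 -0.0915  0.1413] mm [ 0.  -0.4  8.6] deg [0. 0. 0.]
(22, 32) [ 0.5304 -0.0915  0.1338] mm [ 0.  -1.1  8.5] deg [0. 0. 0.]
(22, 37) [ 0.5353 -0.0915  0.1267] mm [ 0.  -1.9  8.4] deg [0. 0. 0.]
(22, 42) [ 0.5407 -0.0915  0.1201] mm [ 0.  -2.6  8.2] deg [0. 0. 0.]
(22, 47) [ 0.5467 -0.0915  0.114 ] mm [ 0.  -3.3  7.9] deg [0. 0. 0.]
(22, 52) [ 0.5533 -0.0915  0.1084] mm [ 0.1 -4.   7.6] deg [0. 0. 0.]
(22, 57) [ 0.5603 -0.0915  0.1034] mm [ 0.1 -4.6  7.2] deg [0. 0. 0.]
(22, 62) [ 0.5677 -0.0915  0.0991] mm [ 0.1 -5.2  6.8] deg [0. 0. 0.]
40.8 [ 0.53174391 -0.09081477  0.1627219 ] [-2.76879830e+00 -1.14667671e-03 -1.55578470e+00] [ 0.95700493  0.24506599 -0.76330757] 0.0312884533923468
```

Emit:
drive_tool:
  plan:
    - {"jaw": 0.02,"x": 0,"y": 0.012,"z": 0.0,"rx": 0.6,"ry": 0,"rz": 0}
    - {"jaw": 0.02,"x": 0,"y": 0.0,"z": 0.006,"rx": 0,"ry": 0,"rz": 0}
    - {"jaw": 0.02,"x": 0,"y": 0,"z": 0,"rx": 0,"ry": 0,"rz": 0}
  grip_force: 30

```text
t: 41.05
tool_pos: [0.5293, -0.091, 0.1569]
tool_rot: [-2.755, -0.002, -1.555]
force: [0.7, -0.1, -0.9]
grip_width: 0.031
```

```bash
python3 arc.py 22,22 22,27 22,32
```

```text
t 41.05 [ 0.5293 -0.091   0.1569] [-2.7550e+00 -1.7000e-03 -1.5552e+00] F [ 0.75 -0.12 -0.88] g 0.0310 q [ 0.597  0.231 -0.537  2.179  0.209  0.384 -1.64 ]
tilt 22.15
F in tool [ 0.0018 -0.0893 -0.0053] ring [ 0.598  -0.0899  0.196 ]
(22, 22) [ 0.5226 -0.0915  0.1491] mm [0.4 9.1 4.8] deg [-0.15  0.25  0.06]
(22, 27) [ 0.5262 -0.0915  0.1413] mm [ 0.  -0.4  8.6] deg [0. 0. 0.]
(22, 32) [ 0.5304 -0.0915  0.1338] mm [ 0.  -1.1  8.5] deg [0. 0. 0.]
```

Emit:
drive_tool:
  plan:
    - {"jaw": 0.02,"x": 0,"y": 0.007,"z": 0.003,"rx": 0,"ry": 0,"rz": 0}
    - {"jaw": 0.02,"x": 0,"y": 0.003,"z": 0.003,"rx": 0,"ry": 0,"rz": 0}
    - {"jaw": 0.02,"x": 0,"y": 0,"z": 0,"rx": 0,"ry": 0,"rz": 0}
  grip_force: 20

```text
t: 41.3
tool_pos: [0.526, -0.0909, 0.1488]
tool_rot: [-2.753, -0.001, -1.554]
force: [0.6, 0.3, -1.2]
grip_width: 0.0312
```

```bash
python3 arc.py 22,22 22,27 22,32 22,37
```

```text
t 41.30 [ 0.526  -0.0909  0.1488] [-2.7528e+00 -1.4000e-03 -1.5544e+00] F [ 0.63  0.29 -1.19] g 0.0312 q [ 0.588  0.239 -0.527  2.195  0.223  0.359 -1.651]
tilt 22.28
F in tool [ 0.0021 -0.0954 -0.0113] ring [ 0.5946 -0.0897  0.1881]
(22, 22) [ 0.5226 -0.0915  0.1491] mm [ 0.6  3.  -1.5] deg [-0.28  0.28  0.1 ]
(22, 27) [ 0.5262 -0.0915  0.1413] mm [ 0.  -0.4  8.6] deg [0. 0. 0.]
(22, 32) [ 0.5304 -0.0915  0.1338] mm [ 0.  -1.1  8.5] deg [0. 0. 0.]
(22, 37) [ 0.5353 -0.0915  0.1267] mm [ 0.  -1.9  8.4] deg [0. 0. 0.]
```

Emit:
drive_tool:
  plan:
    - {"jaw": 0.02,"x": 0,"y": 0.002,"z": 0.003,"rx": 0,"ry": 0,"rz": 0}
    - {"jaw": 0.02,"x": 0,"y": 0.0,"z": 0.005,"rx": -0.5,"ry": 0,"rz": 0}
    - {"jaw": 0.02,"x": 0,"y": 0,"z": 0,"rx": 0,"ry": 0,"rz": 0}
  grip_force: 20

```text
t: 41.55
tool_pos: [0.5299, -0.0908, 0.1417]
tool_rot: [-2.757, -0.002, -1.554]
force: [1.1, -0.1, -0.3]
grip_width: 0.0312
```

```bash
python3 arc.py 22,27 22,32 22,37; python3 - <<'E'
from bench import manip
import cv2
s=manip.capture("side"); cv2.imwrite("pics/s50.png",cv2.resize(s[120:320,280:480],None,fx=3,fy=3,interpolation=cv2.INTER_CUBIC))
E
```

```text
t 41.55 [ 0.5299 -0.0908  0.1417] [-2.7573e+00 -1.8000e-03 -1.5540e+00] F [ 1.09 -0.14 -0.33] g 0.0312 q [ 0.567  0.256 -0.509  2.191  0.245  0.351 -1.673]
tilt 22.02
F in tool [ 0.0021 -0.0944 -0.0199] ring [ 0.5987 -0.0896  0.1806]
(22, 27) [ 0.5262 -0.0915  0.1413] mm [ 0.6  3.6 -1. ] deg [-0.02  0.26  0.13]
(22, 32) [ 0.5304 -0.0915  0.1338] mm [ 0.  -1.1  8.5] deg [0. 0. 0.]
(22, 37) [ 0.5353 -0.0915  0.1267] mm [ 0.  -1.9  8.4] deg [0. 0. 0.]
```

View pics/s50.png

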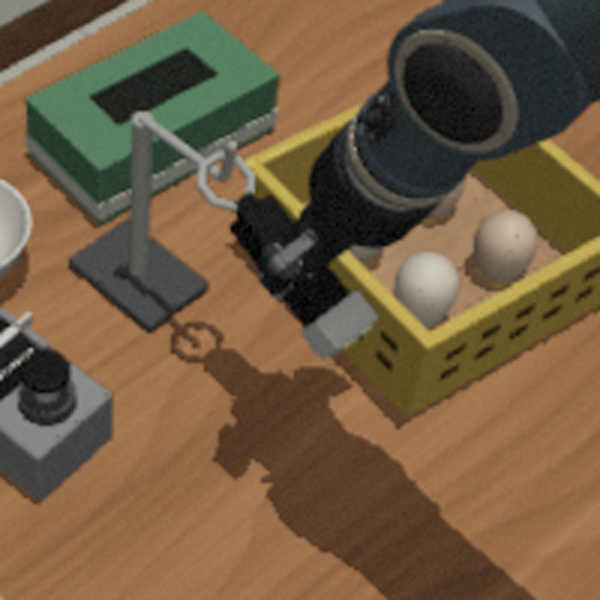

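Emit:
drive_tool:
  plan:
    - {"jaw": 0.02,"x": 0,"y": 0.002,"z": 0.004,"rx": 0,"ry": 0,"rz": 0}
    - {"jaw": 0.02,"x": 0,"y": 0.0,"z": 0.005,"rx": -0.5,"ry": 0,"rz": 0}
    - {"jaw": 0.02,"x": 0,"y": 0,"z": 0,"rx": 0,"ry": 0,"rz": 0}
  grip_force: 20

```text
t: 41.85
tool_pos: [0.5337, -0.091, 0.1339]
tool_rot: [-2.761, -0.003, -1.554]
force: [2.4, -0.1, 1.5]
grip_width: 0.031
```

```bash
python3 arc.py 22,32 22,37; python3 - <<'E'
from bench import manip
import cv2
s=manip.capture("side"); cv2.imwrite("pics/s51.png",cv2.resize(s[150:250,310:410],None,fx=6,fy=6,interpolation=cv2.INTER_CUBIC))
s=manip.capture("wrist"); cv2.imwrite("pics/w51.png",s)
E
```

```text
t 41.85 [ 0.5337 -0.091   0.1339] [-2.7611e+00 -2.7000e-03 -1.5541e+00] F [ 2.36 -0.14  1.48] g 0.0310 q [ 0.543  0.274 -0.489  2.189  0.268  0.34  -1.696]
tilt 21.80
F in tool [ 0.002  -0.0937 -0.0288] ring [ 0.6027 -0.0897  0.1726]
(22, 32) [ 0.5304 -0.0915  0.1338] mm [ 0.5  3.1 -1.1] deg [0.2  0.21 0.15]
(22, 37) [ 0.5353 -0.0915  0.1267] mm [ 0.  -1.9  8.4] deg [0. 0. 0.]
```

View pics/s51.png

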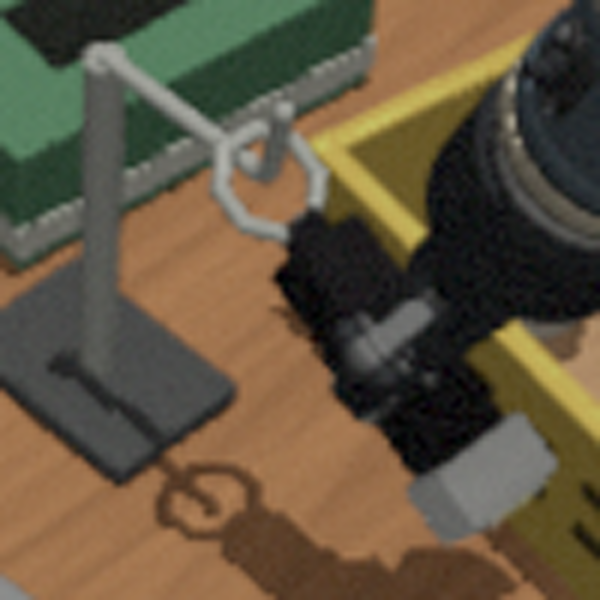

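View pics/w51.png

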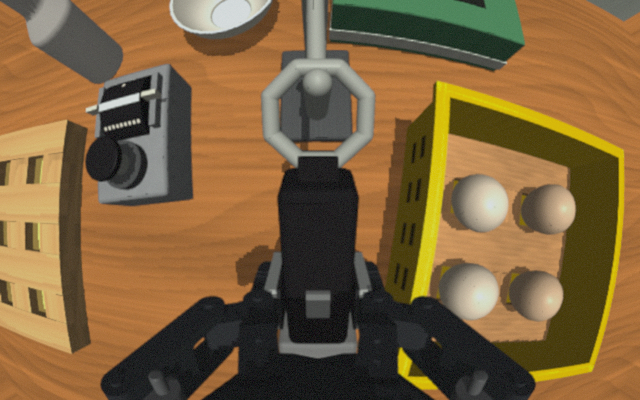

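The ring's far rim is resting on the bar, the prong is inside the hole, and the torch is pivoting in the pads. The eggs and the zero bar still look right. I'll continue the arc.

Emit:
drive_tool:
  plan:
    - {"jaw": 0.02,"x": 0,"y": 0.001,"z": 0.005,"rx": 0,"ry": 0,"rz": 0}
    - {"jaw": 0.02,"x": 0,"y": 0.0,"z": 0.006,"rx": -0.5,"ry": 0,"rz": 0}
    - {"jaw": 0.02,"x": 0,"y": -0.001,"z": 0.005,"rx": 0,"ry": 0,"rz": 0}
    - {"jaw": 0.02,"x": 0,"y": 0,"z": 0,"rx": 0,"ry": 0,"rz": 0}
  grip_force: 20

```text
t: 42.28
tool_pos: [0.5409, -0.091, 0.1191]
tool_rot: [-2.767, -0.004, -1.554]
force: [-0.9, -0.7, 5.1]
grip_width: 0.031
```

```bash
python3 arc.py 22,42 22,47
```

```text
t 42.28 [ 0.5409 -0.091   0.1191] [-2.7674 -0.0035 -1.5543] F [-0.86 -0.71  5.06] g 0.0310 q [ 0.502  0.307 -0.451  2.184  0.308  0.318 -1.734]
tilt 21.44
F in tool [ 0.0019 -0.0923 -0.0458] ring [ 0.6101 -0.0898  0.1573]
(22, 42) [ 0.5407 -0.0915  0.1201] mm [ 0.5 -0.2 -1. ] deg [0.56 0.17 0.16]
(22, 47) [ 0.5467 -0.0915  0.114 ] mm [ 0.  -3.3  7.9] deg [0. 0. 0.]
```

Emit:
drive_tool:
  plan:
    - {"jaw": 0.02,"x": 0,"y": -0.003,"z": 0.005,"rx": 0,"ry": 0,"rz": 0}
    - {"jaw": 0.02,"x": 0,"y": -0.003,"z": 0.006,"rx": -0.5,"ry": 0,"rz": 0}
    - {"jaw": 0.02,"x": 0,"y": 0,"z": 0,"rx": 0,"ry": 0,"rz": 0}
  grip_force: 20

```text
t: 42.53
tool_pos: [0.5504, -0.091, 0.1097]
tool_rot: [-2.779, -0.004, -1.554]
force: [2.5, 0.1, 2.9]
grip_width: 0.0309
```

```bash
python3 arc.py 21,52 21,57; python3 - <<'E'
from bench import manip
import cv2
s=manip.capture("side"); cv2.imwrite("pics/s52.png",cv2.resize(s[150:250,310:410],None,fx=6,fy=6,interpolation=cv2.INTER_CUBIC))
E
```

```text
t 42.53 [ 0.5504 -0.091   0.1097] [-2.7789 -0.0038 -1.5544] F [2.55 0.12 2.94] g 0.0309 q [ 0.472  0.336 -0.427  2.165  0.329  0.321 -1.756]
tilt 20.78
F in tool [ 0.0018 -0.0861 -0.0591] ring [ 0.6201 -0.0897  0.1472]
(21, 52) [ 0.5531 -0.0915  0.1083] mm [ 0.5 -2.   2.2] deg [0.22 0.14 0.15]
(21, 57) [ 0.5601 -0.0915  0.1034] mm [ 0.1 -4.7  7.2] deg [0. 0. 0.]
```

View pics/s52.png

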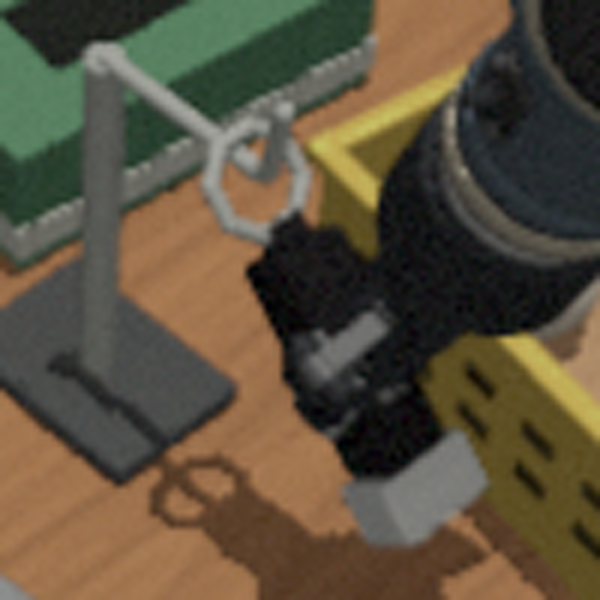

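Emit:
drive_tool:
  plan:
    - {"jaw": 0.02,"x": 0,"y": -0.003,"z": 0.004,"rx": 0,"ry": 0,"rz": 0}
    - {"jaw": 0.02,"x": 0,"y": -0.004,"z": 0.005,"rx": 0,"ry": 0,"rz": 0}
    - {"jaw": 0.02,"x": 0,"y": 0,"z": 0,"rx": 0,"ry": 0,"rz": 0}
  grip_force: 20

```text
t: 42.83
tool_pos: [0.5601, -0.0909, 0.1032]
tool_rot: [-2.78, -0.004, -1.554]
force: [1.8, -1.4, 3.3]
grip_width: 0.031
```

```bash
python3 arc.py 21,62 21,67; python3 - <<'E'
from bench import manip
import cv2
s=manip.capture("side"); cv2.imwrite("pics/s53.png",cv2.resize(s[150:250,310:410],None,fx=6,fy=6,interpolation=cv2.INTER_CUBIC))
s=manip.capture("wrist"); cv2.imwrite("pics/w53.png",s)
E
```

```text
t 42.83 [ 0.5601 -0.0909  0.1032] [-2.7802 -0.004  -1.5544] F [ 1.76 -1.35  3.31] g 0.0310 q [ 0.45   0.359 -0.408  2.15   0.346  0.315 -1.774]
tilt 20.71
F in tool [ 0.0018 -0.0793 -0.0687] ring [ 0.6298 -0.0896  0.1405]
(21, 62) [ 0.5675 -0.0915  0.099 ] mm [ 0.8 -5.4  6.5] deg [0.29 0.12 0.16]
(21, 67) [ 0.5752 -0.0915  0.0953] mm [ 0.1 -5.9  6.2] deg [0. 0. 0.]
```

View pics/s53.png

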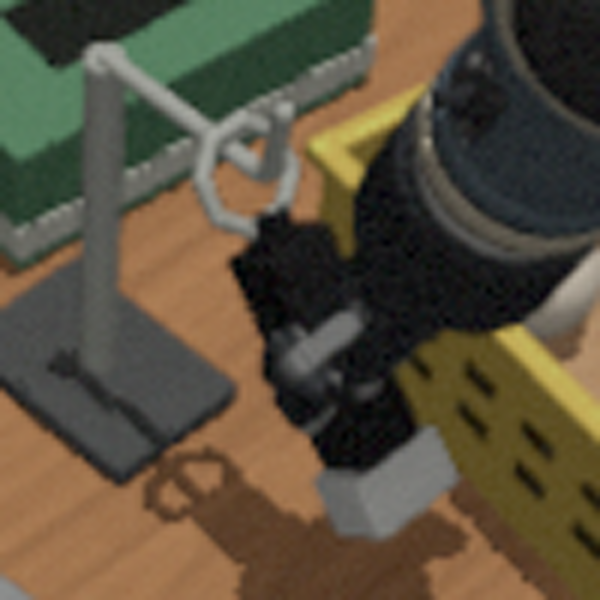

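View pics/w53.png

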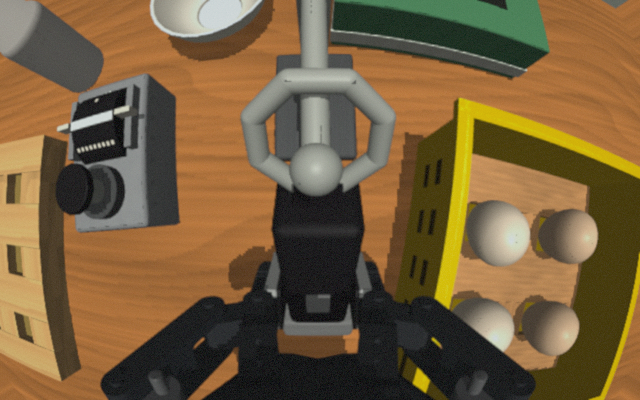

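```bash
python3 - <<'E'
from h import *
from bench import manip
import numpy as np
p,r,s=tool(); T=manip.calibration("wrist")["T"]; T=np.array(T)
print(r.inv().apply(T[:3,3]-p).round(4), r.inv().apply(np.array([.596,-.0897,.225])-p).round(4))
E
```

```text
[ 0.0002 -0.0843 -0.1425] [-0.     -0.0769 -0.1009]
```

Emit:
drive_tool:
  plan:
    - {"jaw": 0.02,"x": 0,"y": -0.004,"z": 0.004,"rx": 0,"ry": 0,"rz": 0}
    - {"jaw": 0.02,"x": 0,"y": -0.004,"z": 0.005,"rx": 0,"ry": 0,"rz": 0}
    - {"jaw": 0.02,"x": 0,"y": 0,"z": 0,"rx": 0,"ry": 0,"rz": 0}
  grip_force: 20

```text
t: 43.18
tool_pos: [0.5703, -0.0909, 0.0973]
tool_rot: [-2.782, -0.005, -1.555]
force: [1.0, -0.1, 3.2]
grip_width: 0.0312
```

```bash
python3 arc.py 21,67 21,72; python3 - <<'E'
from bench import manip
import cv2
s=manip.capture("side"); cv2.imwrite("pics/s54.png",cv2.resize(s[150:250,310:410],None,fx=6,fy=6,interpolation=cv2.INTER_CUBIC))
E
```

```text
t 43.18 [ 0.5703 -0.0909  0.0973] [-2.7817 -0.0046 -1.5547] F [ 1.03 -0.1   3.21] g 0.0312 q [ 0.429  0.381 -0.39   2.132  0.36   0.313 -1.788]
tilt 20.62
F in tool [ 0.0017 -0.0718 -0.0779] ring [ 0.64   -0.0896  0.1346]
(21, 67) [ 0.5752 -0.0915  0.0953] mm [ 0.7 -3.9  3.6] deg [0.38 0.09 0.15]
(21, 72) [ 0.5833 -0.0915  0.0923] mm [ 0.1 -6.4  5.7] deg [0. 0. 0.]
```

View pics/s54.png

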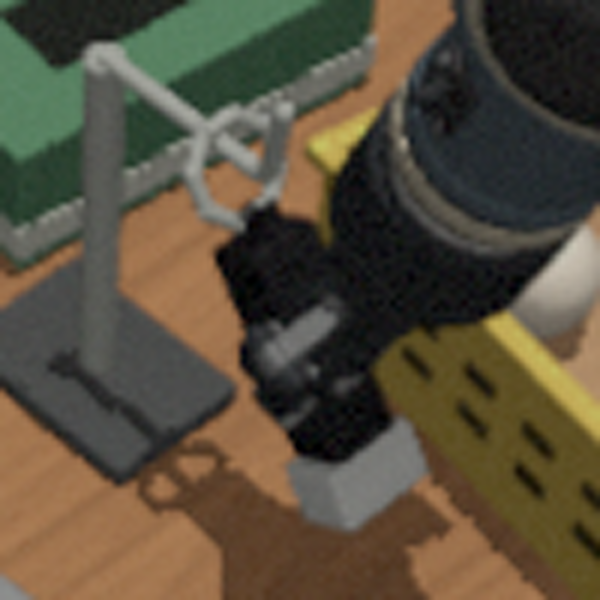

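Emit:
drive_tool:
  plan:
    - {"jaw": 0.02,"x": 0,"y": -0.004,"z": 0.004,"rx": 0,"ry": 0,"rz": 0}
    - {"jaw": 0.02,"x": 0,"y": -0.003,"z": 0.002,"rx": 0,"ry": 0,"rz": 0}
    - {"jaw": 0.02,"x": 0,"y": 0,"z": 0,"rx": 0,"ry": 0,"rz": 0}
  grip_force: 20

```text
t: 43.48
tool_pos: [0.5789, -0.0908, 0.0937]
tool_rot: [-2.783, -0.005, -1.555]
force: [1.2, 0.2, 3.3]
grip_width: 0.0312
```

```bash
python3 arc.py 21,72 21,77; python3 - <<'E'
from bench import manip
import cv2
s=manip.capture("side"); cv2.imwrite("pics/s55.png",cv2.resize(s[150:250,310:410],None,fx=6,fy=6,interpolation=cv2.INTER_CUBIC))
s=manip.capture("wrist"); cv2.imwrite("pics/w55.png",s)
E
```

```text
t 43.48 [ 0.5789 -0.0908  0.0937] [-2.783  -0.0048 -1.5547] F [1.22 0.18 3.34] g 0.0312 q [ 0.416  0.397 -0.38   2.116  0.368  0.315 -1.796]
tilt 20.55
F in tool [ 0.0017 -0.0648 -0.0844] ring [ 0.6487 -0.0895  0.1309]
(21, 72) [ 0.5833 -0.0915  0.0923] mm [ 0.8 -3.6  2.9] deg [0.45 0.07 0.16]
(21, 77) [ 0.5916 -0.0915  0.09  ] mm [ 0.1 -6.9  5.1] deg [0. 0. 0.]
```

View pics/s55.png

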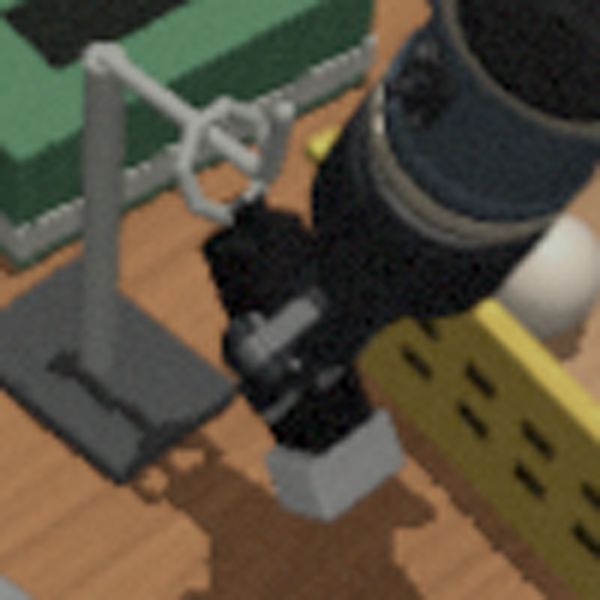

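View pics/w55.png

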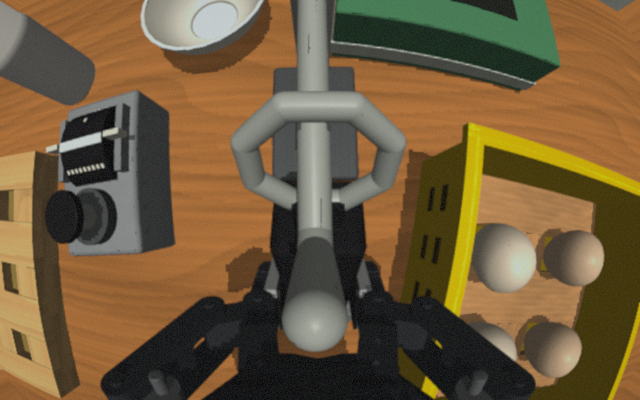

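Emit:
drive_tool:
  plan:
    - {"jaw": 0.0315,"x": 0,"y": 0,"z": 0,"rx": 0,"ry": 0,"rz": 0}
    - {"jaw": 0.032,"x": 0,"y": 0,"z": 0,"rx": 0,"ry": 0,"rz": 0}
    - {"jaw": 0.0325,"x": 0,"y": 0,"z": 0,"rx": 0,"ry": 0,"rz": 0}
  grip_force: 20

```text
t: 43.83
tool_pos: [0.5773, -0.0908, 0.0927]
tool_rot: [-2.787, -0.005, -1.555]
force: [0.5, -0.2, -0.9]
grip_width: 0.0326
```

```bash
python3 - <<'E'
from bench import manip
import cv2
s=manip.capture("side"); cv2.imwrite("pics/s56.png",cv2.resize(s[150:250,310:410],None,fx=6,fy=6,interpolation=cv2.INTER_CUBIC))
E
```

```text
(no output)
```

View pics/s56.png

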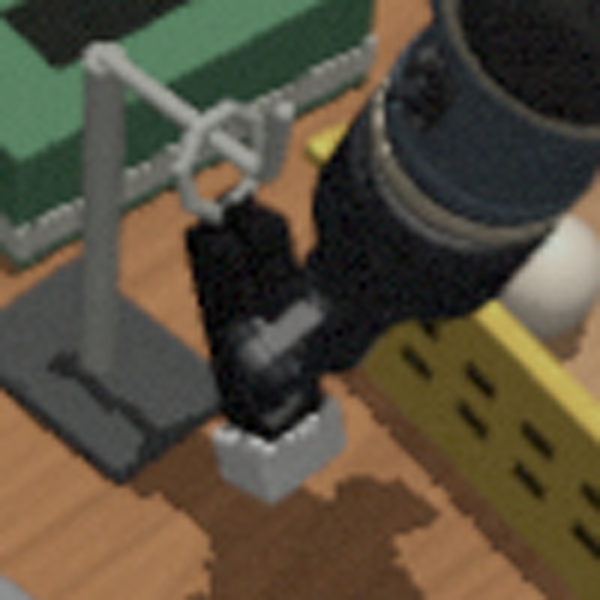

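Emit:
drive_tool:
  plan:
    - {"jaw": 0.033,"x": 0,"y": 0,"z": 0,"rx": 0,"ry": 0,"rz": 0}
    - {"jaw": 0.036,"x": 0,"y": 0,"z": 0,"rx": 0,"ry": 0,"rz": 0}
    - {"jaw": 0.045,"x": 0,"y": 0,"z": 0,"rx": 0,"ry": 0,"rz": 0}
    - {"jaw": 0.06,"x": 0,"y": 0,"z": 0,"rx": 0,"ry": 0,"rz": 0}
    - {"jaw": 0.06,"x": 0,"y": 0,"z": 0,"rx": 0,"ry": 0,"rz": 0}

```text
t: 44.3
tool_pos: [0.574, -0.091, 0.0903]
tool_rot: [-2.794, -0.004, -1.555]
force: [0.4, -0.2, 0.5]
grip_width: 0.0599
```

```bash
python3 - <<'E'
from bench import manip
import cv2
s=manip.capture("side"); cv2.imwrite("pics/s57.png",cv2.resize(s[150:250,310:410],None,fx=6,fy=6,interpolation=cv2.INTER_CUBIC))
s=manip.capture("wrist"); cv2.imwrite("pics/w57.png",s)
E
```

```text
(no output)
```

View pics/s57.png

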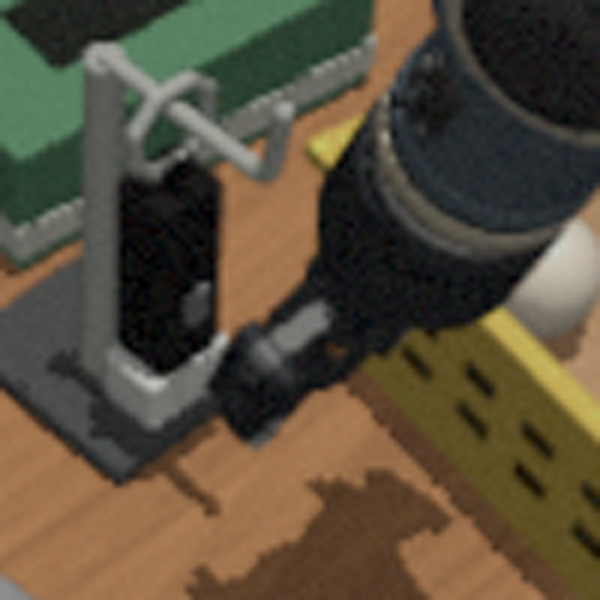

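View pics/w57.png

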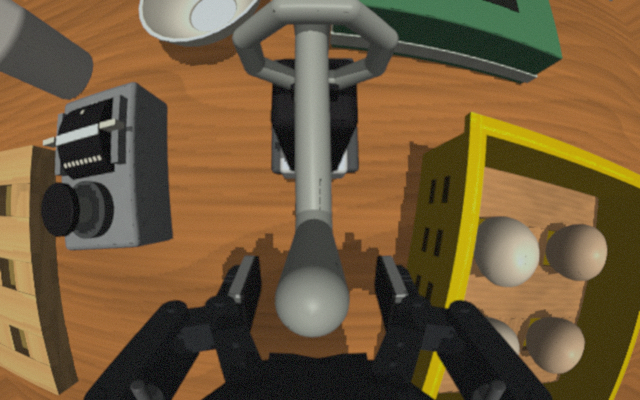

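The torch hangs on the bar and has slid toward the post, clear of the jaws. I'll back out now.

Emit:
drive_tool:
  plan:
    - {"jaw": 0.06,"x": 0,"y": 0.002,"z": -0.01,"rx": 0,"ry": 0,"rz": 0}
    - {"jaw": 0.06,"x": 0,"y": 0.004,"z": -0.02,"rx": 0,"ry": 0,"rz": 0}
    - {"jaw": 0.06,"x": 0,"y": 0.006,"z": -0.025,"rx": 0,"ry": 0,"rz": 0}
    - {"jaw": 0.06,"x": 0,"y": 0.006,"z": -0.025,"rx": 0,"ry": 0,"rz": 0}
    - {"jaw": 0.06,"x": 0,"y": 0,"z": 0,"rx": 0,"ry": 0,"rz": 0}

```text
t: 44.82
tool_pos: [0.5269, -0.0901, 0.162]
tool_rot: [-2.798, -0.004, -1.553]
force: [0.1, -0.0, 0.5]
grip_width: 0.06
```

Emit:
drive_tool:
  plan:
    - {"jaw": 0.06,"x": 0,"y": 0.01,"z": -0.025,"rx": 0,"ry": 0,"rz": 0}
    - {"jaw": 0.06,"x": 0,"y": 0.01,"z": -0.03,"rx": -3,"ry": 0,"rz": 0}
    - {"jaw": 0.06,"x": 0,"y": 0.01,"z": -0.03,"rx": -3,"ry": 0,"rz": 0}
    - {"jaw": 0.06,"x": 0,"y": 0.01,"z": -0.03,"rx": -3,"ry": 0,"rz": 0}
    - {"jaw": 0.06,"x": 0,"y": 0,"z": 0,"rx": 0,"ry": 0,"rz": 0}

```text
t: 45.23
tool_pos: [0.4488, -0.0905, 0.2638]
tool_rot: [-2.965, -0.004, -1.552]
force: [1.3, 0.4, 0.3]
grip_width: 0.0599
```

```bash
python3 - <<'E'
from bench import manip
import cv2
s=manip.capture("side"); cv2.imwrite("pics/s58.png",cv2.resize(s[120:320,280:480],None,fx=3,fy=3,interpolation=cv2.INTER_CUBIC))
E
```

```text
(no output)
```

View pics/s58.png

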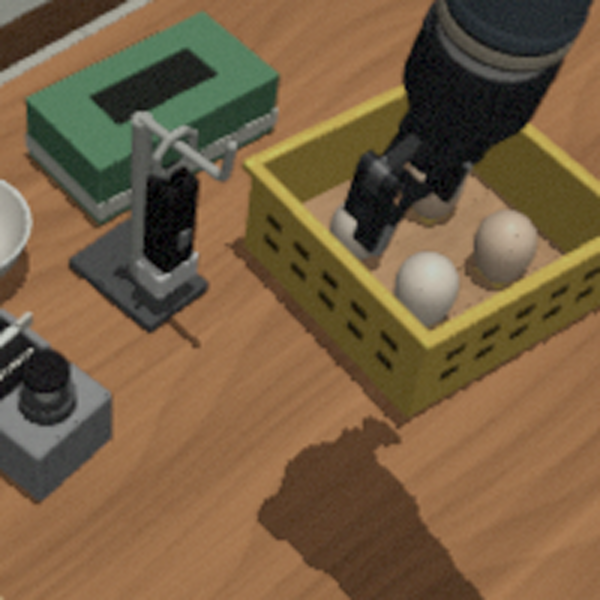

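Emit:
drive_tool:
  plan:
    - {"jaw": 0.06,"x": 0,"y": 0.01,"z": -0.03,"rx": 0,"ry": 0,"rz": 0}
    - {"jaw": 0.06,"x": 0,"y": 0,"z": -0.02,"rx": 0,"ry": 0,"rz": 0}
    - {"jaw": 0.06,"x": 0,"y": 0,"z": 0,"rx": 0,"ry": 0,"rz": 0}
    - {"jaw": 0.06,"x": 0,"y": 0,"z": 0,"rx": 0,"ry": 0,"rz": 0}
    - {"jaw": 0.06,"x": 0,"y": 0,"z": 0,"rx": 0,"ry": 0,"rz": 0}

```text
t: 45.7
tool_pos: [0.4272, -0.0907, 0.3066]
tool_rot: [-2.972, -0.001, -1.552]
force: [-0.2, 0.3, -0.7]
grip_width: 0.0598
```

```bash
python3 - <<'E'
from bench import manip
import cv2, numpy as np
a=manip.capture("side")
for i in range(60): s=manip.capture("top")
cv2.imwrite("pics/t60.png",cv2.resize(s[120:320,130:500],None,fx=2.1,fy=2.1,interpolation=cv2.INTER_CUBIC))
s=manip.capture("side"); cv2.imwrite("pics/s60.png",cv2.resize(s[100:320,200:480],None,fx=2.7,fy=2.7,interpolation=cv2.INTER_CUBIC))
w=manip.capture("wrist"); cv2.imwrite("pics/w60.png",w)
for i in range(10): manip.capture("top")
b=manip.capture("side"); print(np.abs(s.astype(int)-b)[150:250,310:370].mean(),np.abs(a.astype(int)-s)[150:250,310:370].mean(), manip.state()['t'],manip.state()['tool_pos'])
E
```

```text
2.394888888888889 3.477222222222222 49.4 [ 0.4273762  -0.09074253  0.30744584]
```

View pics/t60.png

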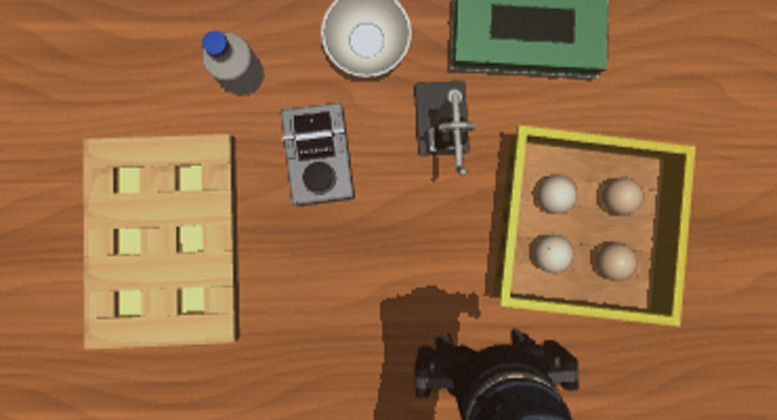

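View pics/s60.png

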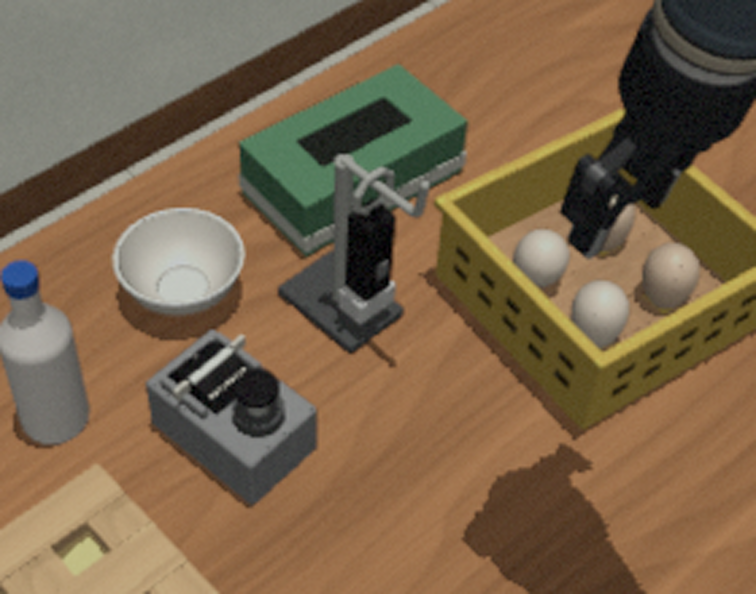

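View pics/w60.png

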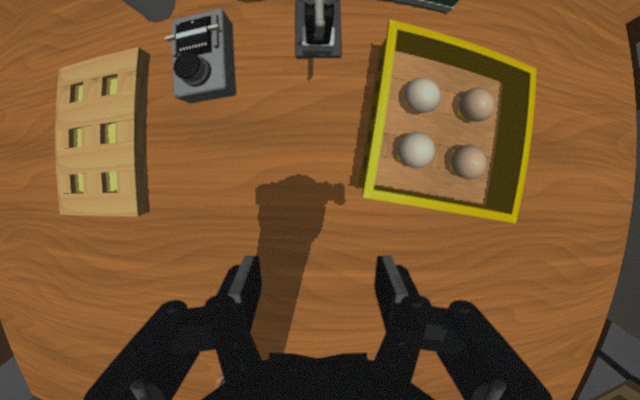

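```bash
python3 - <<'E'
from bench import manip
import cv2, numpy as np
for k in range(2):
    s=manip.capture("side")
    for i in range(19): manip.capture("top")
    b=manip.capture("side"); d=np.abs(s.astype(int)-b)
    print(d[150:250,310:370].mean(), d[250:320,260:310].mean(), manip.state()['t'])
t=manip.capture("top")
cv2.imwrite("pics/s61.png",np.hstack([cv2.resize(b[140:240,300:400],(390,390),interpolation=cv2.INTER_CUBIC),cv2.resize(t[155:225,260:330],(390,390),interpolation=cv2.INTER_CUBIC)]))
E
```

```text
2.408611111111111 1.9210476190476191 50.45
2.3590555555555555 1.9382857142857144 51.5
```

View pics/s61.png

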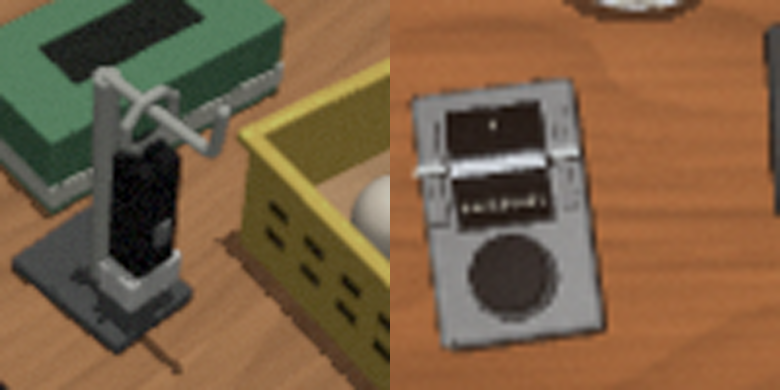

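The torch is still and hangs head down. The zero bar sits between the pointers, the plunger is up, and the eggs are in their cups. I'm handing the job in.

```bash
python3 -c "
from bench import manip
print(manip.finish_job())"
```

```text
the job is handed in; nothing more can be done
None
```

The job is handed in at about 51.5 s of the 210 s allowed, with every step done in the order asked.

- **Eggs:** there were four. All stand in the crate's four cups and the board is empty, as the last top, side and wrist pictures show.
- **Counter:** I pressed the plunger four times (6→7→8→9→0). The zero bar lies between the two pointers and the plunger is up.
- **Torch:** I threaded its eye over the prong, let the torch pivot down in the pads and released it. It slid along the bar to near the post, where it hangs head down. Side pictures a second apart showed no movement. I checked the hanging only by eye and did not measure the eye's height.
- **Bystanders:** the white bottle, glove box and bowl were not touched and look unmoved. The torch was not seen to be knocked aside at any point.
- **One blemish:** while I was placing the first egg, the gripper linkage pressed briefly on the crate wall. The wrist force read about 36 N, under the 40 N limit, and I corrected it at once. The later egg placements and the hanging went without trouble, and wrist forces stayed around 5 N during the final pivot.

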